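# Relays into the hazard jar

## Robot

A 7-joint arm with a two-finger parallel gripper is mounted at the origin on the work surface; the furniture and walls round the work are solid. World frame = base frame: x ahead of the robot, y to its left, z up, the work surface at z = 0. Lengths are in m, angles in rad, forces in N, time in s.
With the tool pointing down it reaches from about 0.425 to 0.925 m from the base axis. Payload 6.8 kg.
Tool frame: the origin (TCP) lies midway between the tips of the shut fingers; the grasp point (between the pads) lies 19 mm behind it; z points along the fingers, y is the direction in which the jaws open and shut (so a half turn about z gives the same grasp; the last joint's range is limited). The gripper opens to 85 mm and grips with 20 to 120 N. Pads are 22 mm wide; open, the fingers measure 114 mm over their backs; the gripper's body (76 mm by 85 mm) begins 54 mm behind the grasp point. The pads swing forward as they close: fully open they stand 13 mm farther back than shut.
Start: joints at [1.208, 0.477, 0.022, 1.555, -0.011, 1.109, -0.083], TCP at [0.17, -0.653, 0.231] pointing down, gripper open.
Joint ranges: [-2.96, 2.96], [-0.34, 2.1], [-1.41, 1.46], [0.24, 2.44], [-1.37, 4.51], [0.17, 1.92], [-2.96, 2.96]. Speed limits (rad/s): [2.39, 2.39, 3.14, 3.14, 3.14, 3.14, 3.14].

## Interface

Orientations are given as a rotation vector (axis times angle).
In Python, from bench import r, imaging gives the robot as it stands.
- The arm moves only by the tool jog_arm, never from a script. Its argument "rows" is a list of rows, each an object with "delta_rot": the turn, a rotation vector about the tool's x, y, z in degrees, a list of three; "xyz": the shift along the tool's x, y, z in cm, a list of three; "fingers": the closure, from 0 (fully open) to 1 (shut). A call has exactly 5 rows; each row is the pose to reach, as a shift and turn from the pose measured when the call began, along the tool's axes at that moment; what a row does not reach only later rows make up. A row lasts 1/12 s, in which the tool goes at most 41.7 mm and 7.16 degrees, less where a joint would pass 70% of its speed; a pose out of reach is approached as far as the arm can. A call with a gripper value outside its range is refused whole. The fingers move at their own pace and stop on an object; "grip_force" is the grip in N (left out, the last holds). Time passes only in rows, so rows that repeat a pose let the fingers close, or fill a call up. It gives the time, the measured TCP pose, the force and the opening at its end, in the units of the state.
- r.get_obs(): the state, without advancing time (a new reading comes with each control period).
- imaging.grab_frame(name): name is "scene" or "top"; returns the picture (480x640x3 uint8, blue, green, red); there is no depth.
- imaging.camera_info(name): a dict with "camera_matrix" (3x3 intrinsics, pixels), "xyz" and "attitude" of the camera in the world. Camera axes: x right, y down, z forward; pixel columns grow to the right and rows downward; lengths in m; the calibration is good to about 2 mm. A picture is of the moment at which its call begins. camera_info takes no time and is no camera call.
- r.hand_in(): hands the job in, once; it reports no verdict.
Trained networks look in the newest picture that a camera, given by its name, has taken for a name from the list of things; names that differ only in an ending like _2 or _b are one class to them, and where a whole thing is asked for, a point or a joint stands for the part that bears it (a point fixed in the world has none). Each returns a list of dicts, best first, with "conf" (0 to 1); they miss things now and then, are a little off and sometimes report something else, mostly with a low value. They report only what shows in the picture. A call takes as long as a camera call.
- imaging.find_in(camera, query): "position" ([column, row] in pixels, amid what is visible of it).
- imaging.cut_out(camera, query): "region" (480x640 bool, what is visible of it) and "position" ([column, row] in pixels, amid what is visible of it).
- imaging.tip_of(camera, query): "position" ([column, row] in pixels: a listed point, or the origin of a listed thing).
The state is a dict: "clock": time; "joints": joint angles; "qvel": joint speeds; "tau": joint torques, N m; "tcp_pos": TCP position; "orientation": TCP orientation; "contact_force": force on the tool from outside, world axes, zero at the start; "moment": the same for the moment, N m; "grip_width": finger opening in m.
Only numpy, scipy, OpenCV 4.12 (cv2) and the standard library are available. Lean on these libraries where they do the work, as an engineer would, in place of code of your own. Each camera call takes 0.05 s, during which the arm holds its last target.

## Task

Put all the failed blue relays on the bench into the white hazard jar: pull the jar out of its hood by the red post, take off the yellow safety cap (it turns anticlockwise only while pushed firmly down), and put the relays in. Then put the cap back on and lock it (push down and turn clockwise until it stops, so that it springs up captive with its red marks over the red dots), and push the jar all the way back under the hood. Keep the cap upright and leave the other things on the bench alone.

Things in the scene. Friction and masses are not known exactly. Their poses are not given: they have to be found in the camera images.
- sled (a joint): how far the jar's sled stands out of the hood, in m: 0 = fully home under the hood, 0.10 = fully out against its stop. It slides along the carrier's own -y; about 4 N of friction, stays where it is left, no spring
- sled_handle (a point): upper part of the upright red handle post on the sled, 107 mm above the bench: post 18 mm thick (head 20 mm), its top 21 mm above this point, free for fingers down to 70 mm below it. It stands 85 mm from the jar's axis, on the side away from the hood. The sled slides out along this point's own -y; z up
- jar_mouth (a point): centre of the mouth of the white round jar, at the rim, 98 mm above the bench; the jar is fixed to the sled. Mouth 54 mm wide, neck 60 mm outside (72 over its two lugs), body 84 mm, 76 mm deep inside, wider below the neck. x axis: along the two lugs; y points into the hood; z up
- jar_foot (a point): the jar's inner floor on its axis, 22 mm above the bench (a 19 mm cone stands in the middle); axes as jar_mouth. On the sled beside the jar, two red dots lie at +x and -x (cap locked when its red marks are over them) and two green dots 68 degrees anticlockwise (from above) of these (cap goes on and comes off there)
- ring (a joint): how far the dark spring ring round the jar's neck is pressed down by the cap, m: 0 = cap off or only laid on, 0.006 = locked and at rest, over 0.010 = low enough to turn past the catches, 0.013 = bottom. About 2 N to start, 5.6 N at 0.006, 10 N at 0.013
- cap_grip (a point): centre of the round ribbed grip of the yellow cap (80 g): 52 mm wide, 26 mm high, this point half-way up; below it a flat shoulder (13 mm below this point) on a skirt 82 mm wide whose lower edge is 38 mm below this point. x axis: along its two inner tabs, shown by two red marks at +x and -x (a half turn makes no difference). z up
- relay0_mid (a point): centre of a blue relay, a block 12 mm (its x) by 28 mm (its y) by 26 mm (its z), 18 g, standing on the bench with z up (a knock may lay it on its side). There are 2 or 3 relays; absent ones read None
- relay1_mid (a point): as relay0_mid, another relay
- relay2_mid (a point): as relay0_mid, another relay
- spool: white solder spool, 56 mm wide, 36 mm high, origin under its centre; leave alone
- tape: roll of green tape, 72 mm wide, 18 mm high, origin under its centre; leave alone
- screws: small white jar with a black lid, 43 mm wide, 46 mm high, origin under its centre; leave alone
- carrier: grey base (126 by 286 mm, from y = -208 to +78 mm, 18 mm high at its rails) with hood, fixed; origin on the bench under the jar's axis when the jar is home; y points into the hood. Hood 122 mm wide, from y = -36 to +74 mm, open at -y; flat roof, 140 to 148 mm above the bench. The cap is reached from above only with the jar out. Locked it passes 4 mm under the roof, unlocked it strikes it
- cap: the same cap; origin: centre of the skirt's lower edge. Locked: x axis parallel to jar_mouth x, cap_grip 25 mm above jar_mouth. Release: push down 5 to 7 mm, turn anticlockwise 68 degrees (50 to 120 will do), lift. Lock: lay on with red marks at the green dots (cap_grip then 31 mm above jar_mouth), push down 11 to 13 mm, turn clockwise to the stop, let go: it springs up
- post_corner (a point): fixed, tall upright of the room, 26 by 40 mm thick (this point on its axis), with boxes on it further ahead of the robot above 125 mm: keep the gripper and wrist clear
- monitor_end (a point): fixed: middle of the far upright edge of the black monitor, which runs from here 450 mm towards the robot along -x, 37 to 315 mm above the bench; from 120 mm before its end its rear housing stands out to 44 mm on the +y side of this point: keep clear
- rack_corner (a point): fixed: nearest corner of the tall blue letter racks on the left, which fill everything beyond this point's y; farther ahead of the robot than this point their edge lies 30 mm further left: keep clear

How it is judged:
By the outcome, as a careful person would: the job done as asked, in the order asked, and still so for the second after the job is handed in, with the robot touching nothing.
Of relay0, relay1, relay2 only 2 to 3 are there at a start; the rules pass over those that are not, and their reading is None.
At some moment in a run one of relay0, relay1, relay2 may be knocked a few centimetres aside while the robot is not near it.
It also fails if it takes over 210 s, if anything falls off the work surface, if the arm or the gripper's body presses on something with over 40 N, if the wrist force passes 120 N, or if a joint passes its speed limit or range.

## Working session

There is one attempt and no reset: what is moved stays moved. The work goes in short steps, Python scripts to look and compute and a tool call to move; the robot and the scene stay as the last step left them, time stands still between calls to the robot, and variables do not carry over. Pictures are saved under pics/ and viewed, and the job is handed in when it is done.

Besides the shell and the picture viewer there is one more tool, called after ">>>" in YAML: its name, and indented under it one key for each argument. jog_arm: Moves the arm, as the interface text tells. Its arguments: {"type":"object","properties":{"rows":{"type":"array","items":{"type":"object","properties":{"delta_rot":{"type":"array","items":{"type":"number"}},"xyz":{"type":"array","items":{"type":"number"}},"fingers":{"type":"number"}}}},"grip_force":{"type":"number"}},"required":["rows"]}

```bash
ls; mkdir -p pics; python3 - <<'E'
from bench import r, imaging
import cv2
print(r.get_obs())
for n in("scene","top"):
    print(n,imaging.camera_info(n)); cv2.imwrite(f"pics/{n}0.png",imaging.grab_frame(n))
E
```

```text
pics
{'clock': 0.0, 'joints': array([ 1.20790271,  0.47777383,  0.02230965,  1.55648892, -0.01150477,
        1.10935017, -0.08312299]), 'qvel': array([ 1.31293666e-03,  7.50544611e-04, -1.96461599e-03, -4.50544893e-07,
       -2.41145328e-03,  1.28818160e-03,  1.21012610e-03]), 'tau': array([-7.59681570e-04, -5.96457231e+01,  1.60769921e+00, -2.81203258e+01,
        1.25958587e-02,  9.40040482e-03,  3.16918579e-05]), 'tcp_pos': array([ 0.16997421, -0.65259877,  0.23032696]), 'orientation': array([-3.11428587e+00, -3.98946640e-01,  5.68106903e-04]), 'contact_force': array([ 0.27230754, -0.08642834, -0.39881184]), 'moment': array([ 0.04642832,  0.03405015, -0.03653718]), 'grip_width': 0.08539029337529125}
scene {'camera_matrix': array([[492.08564328,   0.        , 326.70407696],
       [  0.        , 492.08564328, 232.01584863],
       [  0.        ,   0.        ,   1.        ]]), 'xyz': array([-0.22601149,  0.28432608,  0.6143709 ]), 'attitude': array([-1.43937095,  1.82482005, -0.96842635])}
top {'camera_matrix': array([[470.32050556,   0.        , 312.73296846],
       [  0.        , 470.32050556, 248.62432785],
       [  0.        ,   0.        ,   1.        ]]), 'xyz': array([0.41106218, 0.13040563, 0.96316309]), 'attitude': array([-2.13035795,  2.18398904, -0.1025627 ])}
```

View pics/scene0.png

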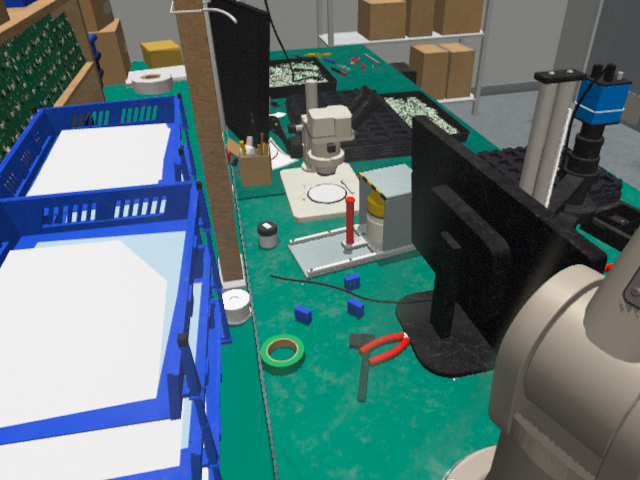

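View pics/top0.png

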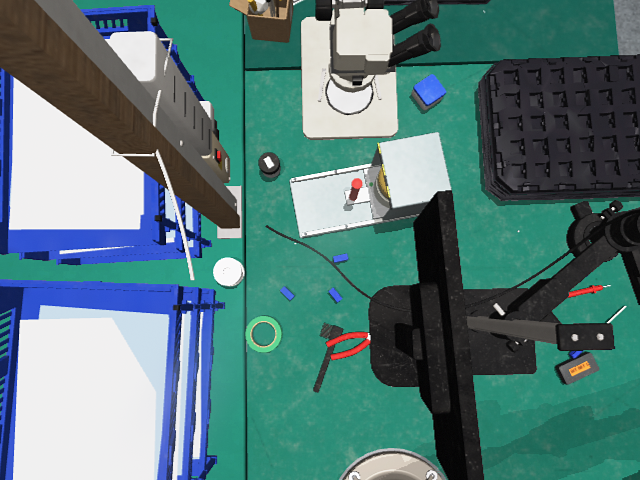

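```bash
cat > h.py <<'E'
import numpy as np, cv2
from scipy.spatial.transform import Rotation as R
from bench import r, imaging
np.set_printoptions(precision=4,suppress=True)
def cam(n):
    c=imaging.camera_info(n); return c["camera_matrix"],np.array(c["xyz"]),R.from_rotvec(c["attitude"]).as_matrix()
def ray(n,p):
    K,t,A=cam(n); d=A@np.linalg.inv(K)@np.array([p[0],p[1],1.]); return t,d/np.linalg.norm(d)
def at(n,p,z):
    t,d=ray(n,p); return t+d*(z-t[2])/d[2]
def proj(n,X):
    K,t,A=cam(n); q=K@(A.T@(np.array(X)-t)); return q[:2]/q[2]
def tri(obs):
    A=np.zeros((3,3));b=np.zeros(3)
    for n,p in obs:
        t,d=ray(n,p);M=np.eye(3)-np.outer(d,d);A+=M;b+=M@t
    x=np.linalg.solve(A,b); return x,[np.linalg.norm((np.eye(3)-np.outer(ray(n,p)[1],ray(n,p)[1]))@(x-ray(n,p)[0])) for n,p in obs]
def snap(n,f): im=imaging.grab_frame(n); cv2.imwrite("pics/"+f,im); return im
def crop(im,x0,y0,x1,y1,s,f): cv2.imwrite("pics/"+f,cv2.resize(im[y0:y1,x0:x1],None,fx=s,fy=s,interpolation=cv2.INTER_CUBIC))
def pose():
    o=r.get_obs(); return o,np.array(o["tcp_pos"]),R.from_rotvec(o["orientation"])
E
python3 - <<'E'
from h import *
a=imaging.grab_frame("scene");b=imaging.grab_frame("top")
for q in ["sled_handle","jar_mouth","cap_grip","relay0_mid","carrier","post_corner","monitor_end","rack_corner","spool","tape","screws"]:
    for n in("scene","top"):
        for d in imaging.tip_of(n,q): print(q,n,d["conf"],np.array(d["position"]))
_,p,o=pose();print(o.as_matrix())
print(r.get_obs()["clock"])
E
```

```text
sled_handle scene 0.92 [350.5 205.1]
sled_handle scene 0.51 [305.1 315.7]
sled_handle top 0.6 [358.4 185.1]
cap_grip scene 0.75 [386.1 190.1]
relay0_mid scene 0.52 [354.4 306.4]
relay0_mid top 0.61 [336.  294.5]
carrier scene 0.92 [384.1 239.2]
carrier scene 0.71 [381.9 227.4]
carrier top 0.98 [392.2 192.3]
post_corner scene 0.41 [268.2 244.3]
monitor_end top 0.45 [206.4 284.4]
rack_corner top 0.82 [206.3 284.1]
rack_corner top 0.7 [390.  189.6]
spool scene 0.77 [234.  314.7]
spool scene 0.17 [354.9 307.4]
spool top 0.92 [232.4 272.1]
spool top 0.35 [338.4 293.9]
tape scene 0.93 [282.4 356.6]
tape top 0.86 [263.9 333.1]
tape top 0.42 [389.6 187.3]
screws scene 0.63 [270.9 242.5]
screws top 0.88 [267.6 170. ]
[[ 0.9677  0.252   0.    ]
 [ 0.252  -0.9677 -0.0001]
 [ 0.      0.0001 -1.    ]]
1.3
```

```bash
python3 - <<'E'
from h import *
print("handle",tri([("scene",(350.5,205.1)),("top",(358.4,185.1))]))
print("carrier",at("scene",(384.1,239.2),0),at("top",(392.2,192.3),0))
for n,ps in {"top":[(287,293),(335,295),(340,258)],"scene":[(303,314),(356,308),(352,282)]}.items():
    for p in ps: print("relay",n,at(n,p,0.02))
# carrier corners in top (z~.018)
for p in [(291,179),(302,236)]: print("carr corner",at("top",p,0.018))
for p in [(381,142),(441,134),(451,190),(394,205)]: print("hood",at("top",p,0.148))
for p in [(417,192),(452,192),(441,480),(481,480)]: print("monitor",at("top",p,0.315))
print("moncorner scene",at("scene",(415,115),.315),at("scene",(413,245),0.037))
print("post base",at("top",(229,212),0),at("scene",(232,285),0),"tape",at("top",(263.9,333.1),0),"spool",at("top",(232.4,272.1),0), "screws",at("top",(267.6,170),0), "rack",at("top",(206,284),.1))
for X in [(0.17,-.653,.23),(0,0,.3)]: print(proj("top",X))
E
```

```text
handle (array([0.6218, 0.0557, 0.1105]), [np.float64(0.0005232971292691766), np.float64(0.0005232971292691824)])
carrier [ 0.6407 -0.0266  0.    ] [ 0.6317 -0.0243  0.    ]
relay top [0.4279 0.1973 0.02  ]
relay top [0.4216 0.1015 0.02  ]
relay top [0.4954 0.0893 0.02  ]
relay scene [0.4227 0.1965 0.02  ]
relay scene [0.4147 0.1015 0.02  ]
relay scene [0.4879 0.089  0.02  ]
carr corner [0.6612 0.185  0.018 ]
carr corner [0.5423 0.1649 0.018 ]
hood [0.6898 0.0155 0.148 ]
hood [ 0.7013 -0.0918  0.148 ]
hood [ 0.599  -0.1038  0.148 ]
hood [ 0.575  -0.0027  0.148 ]
monitor [ 0.559  -0.0083  0.315 ]
monitor [ 0.5576 -0.0571  0.315 ]
monitor [ 0.174  -0.0211  0.315 ]
monitor [ 0.173  -0.0732  0.315 ]
moncorner scene [ 0.553  -0.0414  0.315 ] [ 0.5529 -0.0584  0.037 ]
post base [0.5993 0.3167 0.    ] [0.5622 0.3152 0.    ] tape [0.3486 0.2469 0.    ] spool [0.4737 0.3102 0.    ] screws [0.6868 0.2349 0.    ] rack [0.4465 0.3403 0.1   ]
[857.963  452.8422]
[429.0228 616.0559]
```

```bash
python3 - <<'E'
import cv2
a=cv2.imread("pics/top0.png");b=cv2.imread("pics/scene0.png")
cv2.imwrite("pics/t0c.png",cv2.resize(a[120:320,250:460],None,fx=3.0,fy=3.0,interpolation=cv2.INTER_CUBIC))
cv2.imwrite("pics/s0c.png",cv2.resize(b[150:340,230:430],None,fx=3.0,fy=3.0,interpolation=cv2.INTER_CUBIC))
E
```

```text
(no output)
```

View pics/t0c.png

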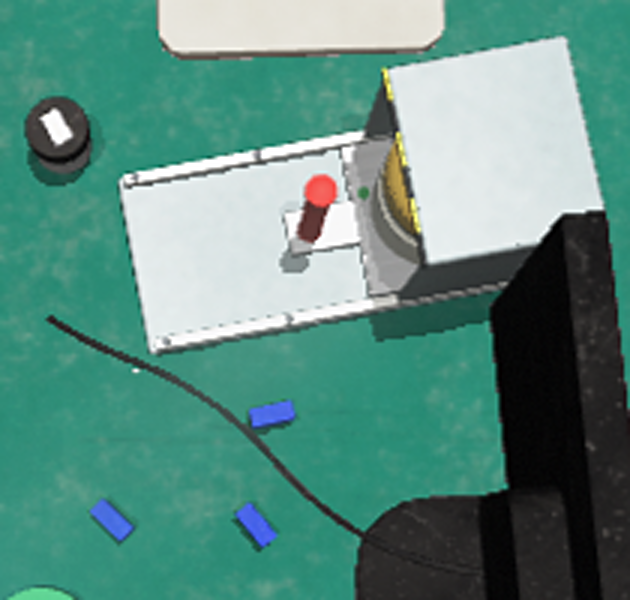

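View pics/s0c.png

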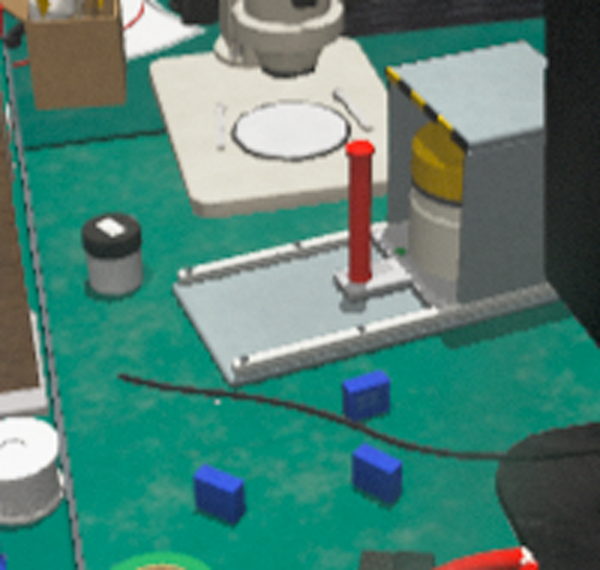

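```bash
python3 - <<'E'
from h import *
print(tri([("scene",(558,75)),("top",(585,337))]))
print(tri([("scene",(603,75)),("top",(585,213))]))
print(tri([("scene",(620,230)),("top",(635,230))]))
print(at("top",(470,320),0),at("top",(430,95),0))
a=cv2.imread("pics/scene0.png");cv2.imwrite("pics/s0d.png",cv2.resize(a[40:340,400:640],None,fx=2,fy=2))
a=cv2.imread("pics/top0.png");cv2.imwrite("pics/t0d.png",cv2.resize(a[180:420,400:640],None,fx=2.5,fy=2.5))
E
```

```text
(array([ 0.3636, -0.1645,  0.423 ]), [np.float64(0.00029661505794163794), np.float64(0.0002966150579416277)])
(array([ 0.4838, -0.2659,  0.3677]), [np.float64(0.060239961449629814), np.float64(0.06023996144962958)])
(array([ 0.5337, -0.5259,  0.0048]), [np.float64(0.012146281897181033), np.float64(0.012146281897181057)])
[ 0.3651 -0.1695  0.    ] [ 0.8405 -0.1135  0.    ]
```

View pics/s0d.png

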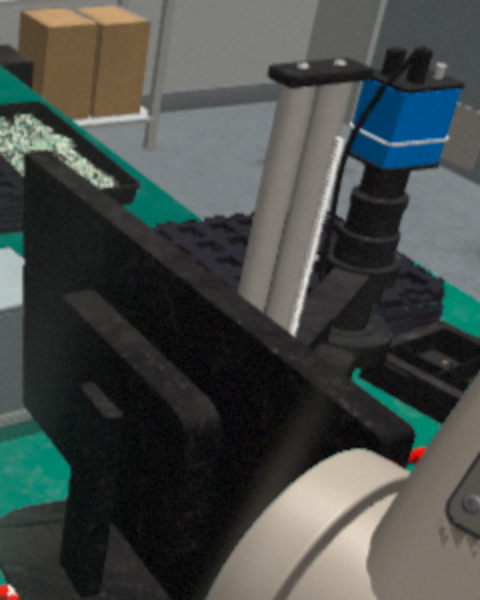

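View pics/t0d.png

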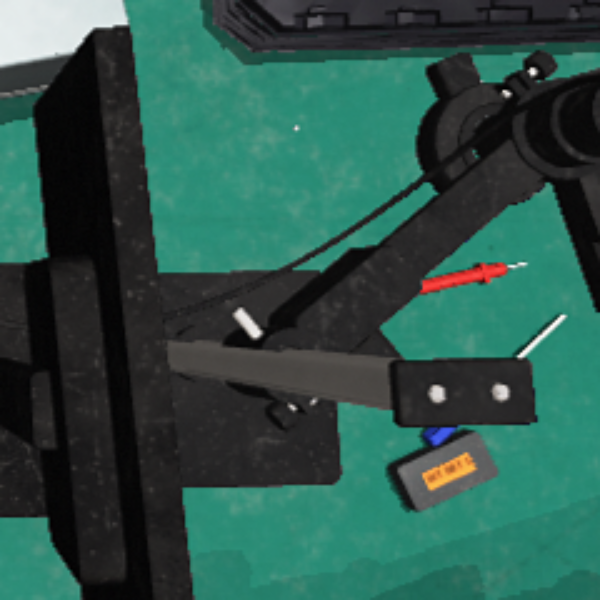

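```bash
python3 - <<'E'
from h import *
for s in [(577,215),(582,200),(570,225)]:
  for t in [(590,234),(632,232)]: print(s,t,*tri([("scene",s),("top",t)]))
for P in [(.5,-.27),(.5,-.3),(.48,-.33),(.55,-.3)]:
  for z in(.15,.25,.35,.45,.5): print(P,z,proj("scene",(*P,z)),proj("top",(*P,z)))
E
```

```text
(577, 215) (590, 234) [ 0.5203 -0.3925  0.073 ] [np.float64(0.009913681682780874), np.float64(0.009913681682781016)]
(577, 215) (632, 232) [ 0.5334 -0.4408  0.0685] [np.float64(0.021138264676881652), np.float64(0.02113826467688153)]
(582, 200) (590, 234) [ 0.5118 -0.3767  0.1136] [np.float64(0.017493243373207186), np.float64(0.01749324337320708)]
(582, 200) (632, 232) [ 0.5256 -0.4247  0.1081] [np.float64(0.011996485063931214), np.float64(0.011996485063931224)]
(570, 225) (590, 234) [ 0.5273 -0.3993  0.0455] [np.float64(0.001174178514254213), np.float64(0.001174178514254236)]
(570, 225) (632, 232) [ 0.539  -0.4463  0.0433] [np.float64(0.030977387890866265), np.float64(0.030977387890866383)]
(0.5, -0.27) 0.15 [531.4616 195.5985] [551.1095 243.2877]
(0.5, -0.27) 0.25 [542.5963 146.9623] [583.2332 235.29  ]
(0.5, -0.27) 0.35 [555.1809  91.9933] [625.7631 224.7015]
(0.5, -0.27) 0.45 [569.5181  29.3688] [684.733  210.0201]
(0.5, -0.27) 0.5 [577.4625  -5.3322] [723.6805 200.3235]
(0.5, -0.3) 0.15 [545.525  193.6189] [568.6038 242.8395]
(0.5, -0.3) 0.25 [557.4505 145.1415] [603.1865 234.7746]
(0.5, -0.3) 0.35 [570.9193  90.3906] [648.9796 224.0953]
(0.5, -0.3) 0.45 [586.2517  28.0643] [712.4885 209.2846]
(0.5, -0.3) 0.5 [594.7419  -6.4486] [754.443  199.5005]
(0.48, -0.33) 0.15 [565.8209 196.4738] [587.1398 253.9228]
(0.48, -0.33) 0.25 [579.1482 147.5519] [624.4454 247.3796]
(0.48, -0.33) 0.35 [594.2236  92.2129] [673.896  238.7062]
(0.48, -0.33) 0.45 [611.4154  29.1053] [742.5757 226.6601]
(0.48, -0.33) 0.5 [620.9492  -5.8915] [788.0089 218.6913]
(0.55, -0.3) 0.15 [530.987  182.1415] [566.1883 214.294 ]
(0.55, -0.3) 0.25 [541.5443 135.1256] [600.171  202.3403]
(0.55, -0.3) 0.35 [553.404  82.309] [645.0714 186.5461]
(0.55, -0.3) 0.45 [566.8231  22.5476] [707.1576 164.7067]
(0.55, -0.3) 0.5 [574.2169 -10.38  ] [748.0552 150.3205]
```

```bash
python3 - <<'E'
from h import *
C=np.array([at("top",p,0.0)[:2] for p in [(266.7,226),(280,233),(293,240.7),(313,250),(330,263),(340,275),(357,292),(372,302)]])
C=np.vstack([np.linspace(C[i],C[i+1],20) for i in range(len(C)-1)])
print(C[::19])
obs=[((.426,.197),.014),((.419,.1015),.014),((.492,.089),.014),((.474,.310),.028),((.349,.247),.036)]
best=[]
for x in np.arange(.40,.56,.005):
  for y in np.arange(.1,.3,.005):
    d=min(np.hypot(*(C-[x,y]).T).min(),*(np.hypot(x-o[0],y-o[1])-q for o,q in obs)); best.append((d,x,y))
best.sort(reverse=True);print(best[:12:2])
K=np.array([.542,.165])
E
```

```text
[[0.5677 0.2384]
 [0.5523 0.211 ]
 [0.5364 0.1857]
 [0.5173 0.1478]
 [0.4918 0.1147]
 [0.4676 0.0937]
 [0.4362 0.0648]
 [0.4125 0.0356]]
[(np.float64(0.057168925331354786), np.float64(0.5600000000000002), np.float64(0.29500000000000015)), (np.float64(0.05595829267141174), np.float64(0.4950000000000001), np.float64(0.22500000000000012)), (np.float64(0.055856996786292065), np.float64(0.4900000000000001), np.float64(0.22500000000000012)), (np.float64(0.05471033792700877), np.float64(0.4950000000000001), np.float64(0.23000000000000012)), (np.float64(0.054377181306476036), np.float64(0.5550000000000002), np.float64(0.29500000000000015)), (np.float64(0.05358431221748447), np.float64(0.4900000000000001), np.float64(0.23000000000000012))]
```

```bash
cat >> h.py <<'E'
def goal(xyz,yaw):
    """yaw: angle deg of tool y in world"""
    o,p,Rc=pose(); a=np.deg2rad(yaw); c,s=np.cos(a),np.sin(a)
    Rt=np.array([[-s,c,0],[c,s,0],[0,0,-1.]])
    d=Rc.as_matrix().T@(np.array(xyz)-p)*100
    w=(Rc.inv()*R.from_matrix(Rt)).as_rotvec(degrees=True)
    y=Rc.as_matrix()[:,1]
    print("t",round(o["clock"],2),"tcp",p,"yaw",round(np.degrees(np.arctan2(y[1],y[0])),1),"F",np.array(o["contact_force"]),"w",round(o["grip_width"],4),"q",np.array(o["joints"]))
    print("  -> xyz",np.round(d,2),"rot",np.round(w,1))
E
python3 -c "
from h import *
goal((.17,-.653,.5),-75.4); goal((.42,-.4,.5),-40)"
```

```text
t 1.3 tcp [ 0.1701 -0.6532  0.2313] yaw -75.4 F [ 1.1974  0.307  -0.0715] w 0.0858 q [ 1.2079  0.477   0.0224  1.5554 -0.0115  1.1093 -0.0831]
  -> xyz [ -0.01  -0.02 -26.87] rot [ 0. -0. -0.]
t 1.3 tcp [ 0.1701 -0.6532  0.2313] yaw -75.4 F [ 1.1974  0.307  -0.0715] w 0.0858 q [ 1.2079  0.477   0.0224  1.5554 -0.0115  1.1093 -0.0831]
  -> xyz [ 30.56 -18.21 -26.87] rot [  0.    0.  -35.4]
```

>>> jog_arm:
  rows:
    - {"xyz": [0,0,-4],"delta_rot": [0,0,0],"fingers": 0}
    - {"xyz": [0,0,-8],"delta_rot": [0,0,0],"fingers": 0}
    - {"xyz": [0,0,-12],"delta_rot": [0,0,0],"fingers": 0}
    - {"xyz": [0,0,-16],"delta_rot": [0,0,0],"fingers": 0}
    - {"xyz": [0,0,-20],"delta_rot": [0,0,0],"fingers": 0}

```text
clock: 1.72
tcp_pos: [0.17, -0.6528, 0.4335]
orientation: [3.116, 0.399, 0.0]
contact_force: [-0.2, -0.9, 0.5]
grip_width: 0.0851
```

```bash
python3 -c "
from h import *
goal((.3,-.58,.5),-60)"
```

```text
t 1.72 tcp [ 0.17   -0.6528  0.4335] yaw -75.4 F [-0.1808 -0.8763  0.5319] w 0.0851 q [ 1.1963  0.3774  0.041   1.2586 -0.0152  1.5055 -0.0807]
  -> xyz [14.42 -3.77 -6.65] rot [  0.   -0.  -15.4]
```

>>> jog_arm:
  rows:
    - {"xyz": [2.9,-0.75,-3],"delta_rot": [0,0,-3],"fingers": 0}
    - {"xyz": [5.8,-1.5,-5],"delta_rot": [0,0,-6],"fingers": 0}
    - {"xyz": [8.7,-2.3,-6.6],"delta_rot": [0,0,-9],"fingers": 0}
    - {"xyz": [11.6,-3,-6.6],"delta_rot": [0,0,-12],"fingers": 0}
    - {"xyz": [14.4,-3.8,-6.6],"delta_rot": [0,0,-15.4],"fingers": 0}

```text
clock: 2.13
tcp_pos: [0.3012, -0.5792, 0.5012]
orientation: [3.03, 0.816, 0.002]
contact_force: [0.5, -0.4, -1.3]
grip_width: 0.0853
```

```bash
python3 -c "
from h import *
goal((.43,-.42,.5),-38)"
```

```text
t 2.13 tcp [ 0.3012 -0.5792  0.5012] yaw -59.9 F [ 0.5168 -0.3851 -1.3205] w 0.0853 q [ 1.032   0.3347 -0.054   1.173   0.0178  1.6309 -0.0625]
  -> xyz [19.13 -7.3   0.1 ] rot [  0.2   0.  -21.9]
```

>>> jog_arm:
  rows:
    - {"xyz": [3.8,-1.5,0],"delta_rot": [0,0,-4.4],"fingers": 0}
    - {"xyz": [7.6,-2.9,0],"delta_rot": [0,0,-8.8],"fingers": 0}
    - {"xyz": [11.4,-4.4,0],"delta_rot": [0,0,-13.2],"fingers": 0}
    - {"xyz": [15.3,-5.8,0],"delta_rot": [0,0,-17.6],"fingers": 0}
    - {"xyz": [19.1,-7.3,0],"delta_rot": [0,0,-22],"fingers": 0}

```text
clock: 2.55
tcp_pos: [0.4307, -0.4184, 0.5013]
orientation: [2.816, 1.384, 0.001]
contact_force: [0.6, -0.6, 0.3]
grip_width: 0.0856
```

```bash
python3 -c "
from h import *
goal((.53,-.24,.5),-18)"
```

```text
t 2.55 tcp [ 0.4307 -0.4184  0.5013] yaw -37.6 F [ 0.5666 -0.6444  0.2805] w 0.0856 q [ 0.8264  0.2409 -0.2104  1.2999  0.0513  1.6022 -0.0332]
  -> xyz [20.19 -3.03  0.09] rot [  0.2   0.1 -19.6]
```

>>> jog_arm:
  rows:
    - {"xyz": [4,-0.6,0],"delta_rot": [0,0,-4],"fingers": 0}
    - {"xyz": [8,-1.2,0],"delta_rot": [0,0,-8],"fingers": 0}
    - {"xyz": [12,-1.8,0],"delta_rot": [0,0,-12],"fingers": 0}
    - {"xyz": [16.1,-2.4,0],"delta_rot": [0,0,-16],"fingers": 0}
    - {"xyz": [20.2,-3,0],"delta_rot": [0,0,-19.6],"fingers": 0}

```text
clock: 2.97
tcp_pos: [0.5308, -0.2383, 0.5012]
orientation: [2.536, 1.847, -0.0]
contact_force: [-0.0, -0.3, 0.1]
grip_width: 0.0855
```

```bash
python3 -c "
from h import *
goal((.59,-.06,.45),0)"
```

```text
t 2.97 tcp [ 0.5308 -0.2383  0.5012] yaw -17.9 F [-0.0134 -0.26    0.1076] w 0.0855 q [ 0.605   0.2185 -0.3708  1.3355  0.0817  1.5984 -0.067 ]
  -> xyz [18.8   0.15  5.07] rot [  0.2   0.2 -17.9]
```

>>> jog_arm:
  rows:
    - {"xyz": [3.7,0,0],"delta_rot": [0,0,-3.6],"fingers": 0}
    - {"xyz": [7.5,0,0],"delta_rot": [0,0,-7.2],"fingers": 0}
    - {"xyz": [11.3,0,1.5],"delta_rot": [0,0,-10.8],"fingers": 0}
    - {"xyz": [15,0,3.5],"delta_rot": [0,0,-14.4],"fingers": 0}
    - {"xyz": [18.8,0.1,5],"delta_rot": [0,0,-18],"fingers": 0}

```text
clock: 3.38
tcp_pos: [0.5895, -0.0584, 0.45]
orientation: [2.212, 2.223, -0.001]
contact_force: [1.2, -0.8, -0.4]
grip_width: 0.0856
```

```bash
python3 -c "
from h import *
goal((.622,.055,.32),9.7)"
```

```text
t 3.38 tcp [ 0.5895 -0.0584  0.45  ] yaw 0.3 F [ 1.1994 -0.813  -0.3655] w 0.0856 q [ 0.3908  0.2591 -0.5149  1.4077  0.1315  1.5052 -0.1133]
  -> xyz [11.38  3.27 12.96] rot [ 0.2  0.3 -9.4]
```

>>> jog_arm:
  rows:
    - {"xyz": [2.4,0.6,2],"delta_rot": [0,0,-2],"fingers": 0}
    - {"xyz": [4.8,1.3,4.5],"delta_rot": [0,0,-4],"fingers": 0}
    - {"xyz": [7.2,2,7.3],"delta_rot": [0,0,-6],"fingers": 0}
    - {"xyz": [9.4,2.7,10.1],"delta_rot": [0,0,-8],"fingers": 0}
    - {"xyz": [11.4,3.3,13],"delta_rot": [0,0,-9.4],"fingers": 0}

```text
clock: 3.8
tcp_pos: [0.6226, 0.0569, 0.3188]
orientation: [2.019, 2.399, -0.001]
contact_force: [1.3, -0.7, -1.0]
grip_width: 0.0852
```

```bash
python3 -c "
from h import *
snap('scene','s1.png');snap('top','t1.png')
goal((.622,.055,.15),9.7)"
```

```text
t 3.9 tcp [0.6198 0.059  0.3143] yaw 10.1 F [-1.2898 -0.0127 -0.19  ] w 0.0855 q [ 0.2326  0.3888 -0.5797  1.5498  0.2201  1.2749 -0.2029]
  -> xyz [-0.4   0.25 16.43] rot [-0.3  0.1  0.4]
```

View pics/s1.png

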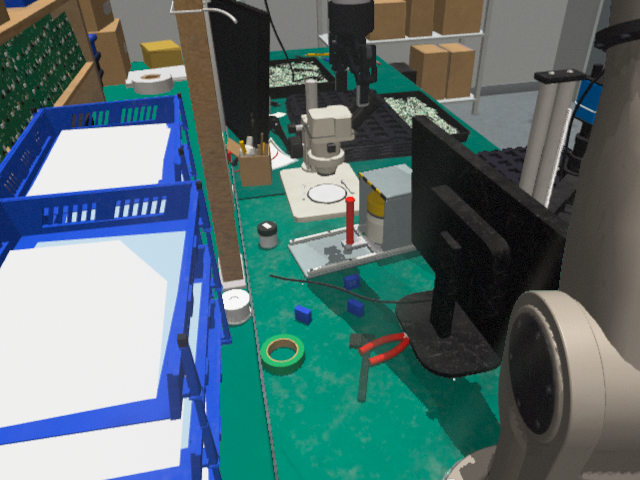

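View pics/t1.png

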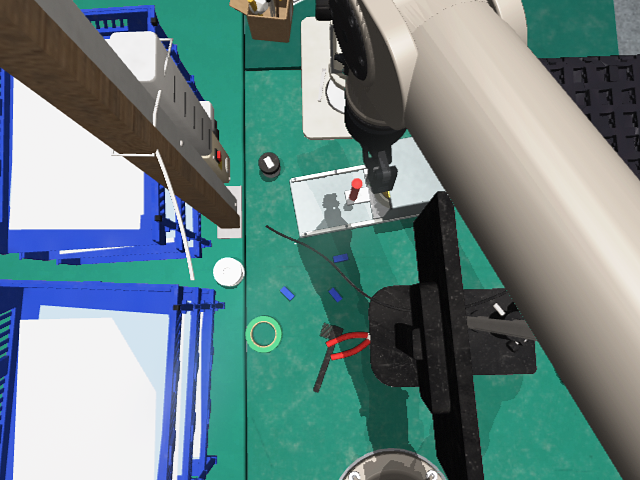

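>>> jog_arm:
  rows:
    - {"xyz": [-0.2,0.2,4],"delta_rot": [0,0,0.4],"fingers": 0}
    - {"xyz": [-0.4,0.25,8],"delta_rot": [0,0,0.4],"fingers": 0}
    - {"xyz": [-0.4,0.25,12],"delta_rot": [0,0,0.4],"fingers": 0}
    - {"xyz": [-0.4,0.25,15],"delta_rot": [0,0,0.4],"fingers": 0}
    - {"xyz": [-0.4,0.25,16],"delta_rot": [0,0,0.4],"fingers": 0}

```text
clock: 4.32
tcp_pos: [0.6196, 0.0529, 0.15]
orientation: [-2.024, -2.394, 0.018]
contact_force: [-0.3, -0.2, -0.2]
grip_width: 0.0856
```

```bash
python3 -c "
from h import *
im=snap('scene','s2.png');crop(im,280,100,440,280,3.3,'s2c.png');im=snap('top','t2.png');crop(im,280,110,460,260,3.5,'t2c.png')
goal((.622,.0555,.08),9.7)"
```

```text
t 4.42 tcp [0.6214 0.0539 0.1534] yaw 9.6 F [0.2905 0.0845 0.9222] w 0.0851 q [ 0.2044  0.5341 -0.5356  1.7197  0.3189  0.9849 -0.2834]
  -> xyz [0.16 0.15 7.34] rot [-0.5  0.1 -0.1]
```

View pics/s2c.png

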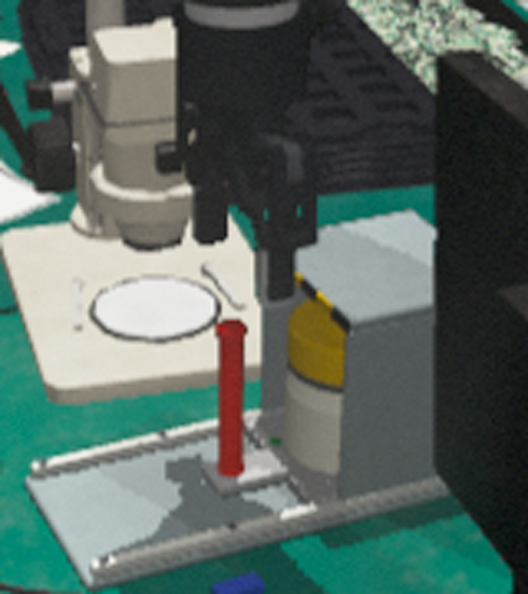

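View pics/t2c.png

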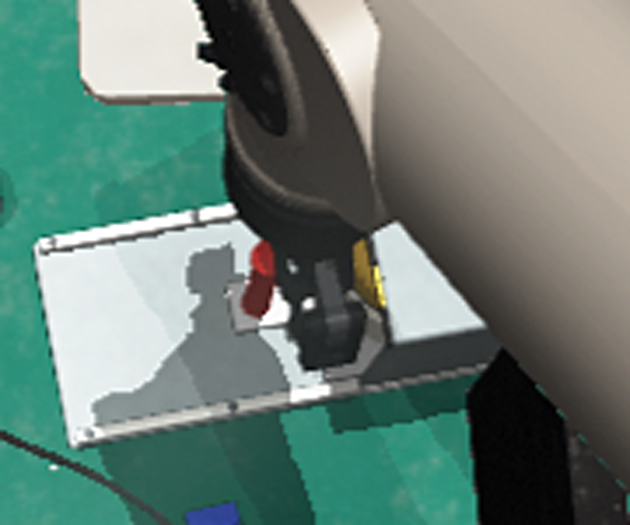

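```bash
python3 -c "
from h import *
_,p,Rc=pose(); M=Rc.as_matrix()
for nm,X in [('tcp',p),('f+',p+M[:,1]*.049-M[:,2]*.013),('f-',p-M[:,1]*.049-M[:,2]*.013),('head',np.array([.622,.0555,.128]))]: print(nm,X,proj('scene',X),proj('top',X))
im=cv2.imread('pics/s2.png')
print('head tri',tri([('scene',(350,199.5)),('top',(354.7,183))]))
"
```

```text
tcp [0.6214 0.0539 0.1534] [351.6827 186.5016] [361.0577 179.2596]
f+ [0.6699 0.0622 0.1659] [341.7388 171.0614] [355.9711 150.3951]
f- [0.5732 0.0458 0.1668] [362.3967 191.0708] [367.4472 204.5407]
head [0.622  0.0555 0.128 ] [350.8318 197.5727] [358.9838 182.5772]
head tri (array([0.6217, 0.0603, 0.1243]), [np.float64(0.0028166482673191487), np.float64(0.002816648267319177)])
```

>>> jog_arm:
  rows:
    - {"xyz": [0.4,0.1,2.5],"delta_rot": [-0.5,0,0],"fingers": 0}
    - {"xyz": [0.4,0.1,5],"delta_rot": [-0.5,0,0],"fingers": 0}
    - {"xyz": [0.4,0.1,7],"delta_rot": [-0.5,0,0],"fingers": 0}
    - {"xyz": [0.4,0.1,7.4],"delta_rot": [-0.5,0,0],"fingers": 0}
    - {"xyz": [0.4,0.1,7.4],"delta_rot": [-0.5,0,0],"fingers": 0}

```text
clock: 4.83
tcp_pos: [0.6222, 0.0576, 0.0807]
orientation: [2.027, 2.397, -0.001]
contact_force: [-0.5, 0.9, 0.2]
grip_width: 0.0852
```

>>> jog_arm:
  grip_force: 40
  rows:
    - {"xyz": [0,0,0],"delta_rot": [0,0,0],"fingers": 1}
    - {"xyz": [0,0,0],"delta_rot": [0,0,0],"fingers": 1}
    - {"xyz": [0,0,0],"delta_rot": [0,0,0],"fingers": 1}
    - {"xyz": [0,0,0],"delta_rot": [0,0,0],"fingers": 1}
    - {"xyz": [0,0,0],"delta_rot": [0,0,0],"fingers": 1}

```text
clock: 5.25
tcp_pos: [0.6226, 0.0576, 0.0816]
orientation: [2.026, 2.396, -0.0]
contact_force: [-0.3, 0.1, -0.1]
grip_width: 0.0258
```

```bash
python3 -c "
from h import *
im=snap('scene','s3.png');crop(im,280,100,440,280,3.3,'s3c.png')
_,p,_=pose();goal(p+np.array([-.168,.986,0])*.1,9.7)"
```

```text
t 5.3 tcp [0.6232 0.0578 0.0815] yaw 9.6 F [23.7398  1.7534 -3.0325] w 0.0176 q [ 0.1714  0.6166 -0.4999  1.7717  0.3829  0.8472 -0.3403]
  -> xyz [10.   -0.02 -0.03] rot [ 0.2  0.2 -0.1]
```

View pics/s3c.png

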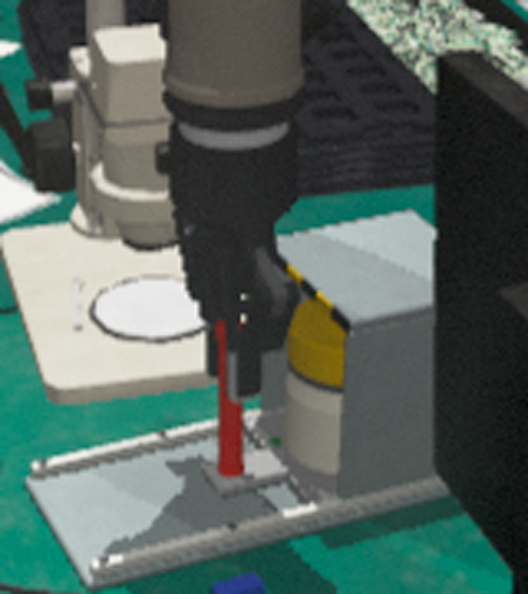

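>>> jog_arm:
  rows:
    - {"xyz": [1,0.1,0],"delta_rot": [0,0,0],"fingers": 1}
    - {"xyz": [3,0.1,0],"delta_rot": [0,0,0],"fingers": 1}
    - {"xyz": [5,0.1,0],"delta_rot": [0,0,0],"fingers": 1}
    - {"xyz": [7,0.1,0],"delta_rot": [0,0,0],"fingers": 1}
    - {"xyz": [9,0.1,0],"delta_rot": [0,0,0],"fingers": 1}

```text
clock: 5.72
tcp_pos: [0.6095, 0.1438, 0.0815]
orientation: [2.028, 2.39, -0.004]
contact_force: [-0.4, -7.5, 4.4]
grip_width: 0.0169
```

>>> jog_arm:
  rows:
    - {"xyz": [0.5,0,0],"delta_rot": [0,0,0],"fingers": 1}
    - {"xyz": [1,0,0],"delta_rot": [0,0,0],"fingers": 1}
    - {"xyz": [1.2,0,0],"delta_rot": [0,0,0],"fingers": 1}
    - {"xyz": [1.3,0,0],"delta_rot": [0,0,0],"fingers": 1}
    - {"xyz": [1.3,0,0],"delta_rot": [0,0,0],"fingers": 1}

```text
clock: 6.13
tcp_pos: [0.6076, 0.1555, 0.0815]
orientation: [2.029, 2.389, -0.005]
contact_force: [-0.1, -3.2, 2.6]
grip_width: 0.0167
```

```bash
python3 -c "
from h import *
im=snap('scene','s4.png');crop(im,250,80,450,280,3,'s4c.png')
im=snap('top','t4.png');crop(im,250,110,450,260,3,'t4c.png')
goal((.61,.155,.08),9.7)
print((np.array(pose()[1])-[.6232,.0578,.0815]))"
```

```text
t 6.23 tcp [0.6076 0.1555 0.0815] yaw 9.3 F [-0.5451 -3.7552  3.9931] w 0.0169 q [ 0.0111  0.6197 -0.5017  1.7665  0.3906  0.8546 -0.5101]
  -> xyz [-0.09  0.23  0.15] rot [ 0.1  0.4 -0.4]
[-0.0156  0.0977  0.    ]
```

View pics/s4c.png

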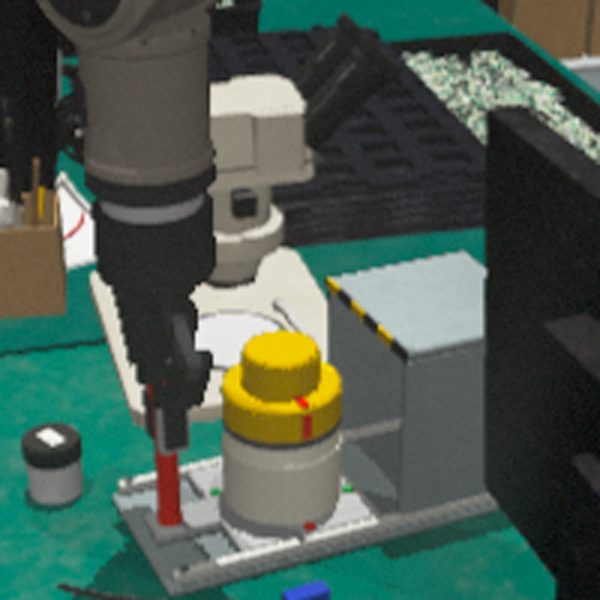

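View pics/t4c.png

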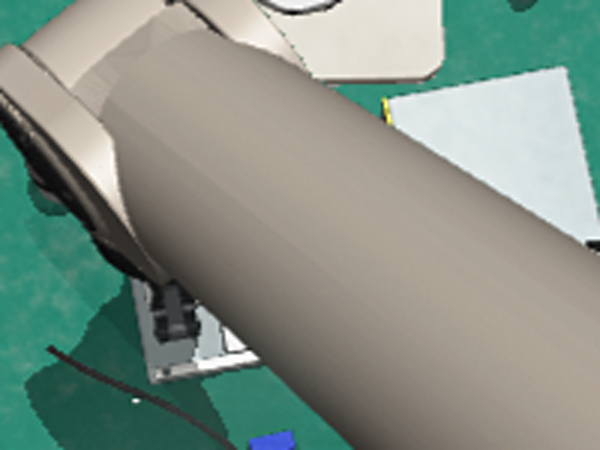

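>>> jog_arm:
  rows:
    - {"xyz": [0.3,0,0],"delta_rot": [0,0,0],"fingers": 1}
    - {"xyz": [0.5,0,0],"delta_rot": [0,0,0],"fingers": 1}
    - {"xyz": [0.5,0,0],"delta_rot": [0,0,0],"fingers": 1}
    - {"xyz": [0.5,0,0],"delta_rot": [0,0,0],"fingers": 1}
    - {"xyz": [0.5,0,0],"delta_rot": [0,0,0],"fingers": 1}

```text
clock: 6.65
tcp_pos: [0.6074, 0.1565, 0.0815]
orientation: [2.031, 2.384, -0.01]
contact_force: [-0.3, -10.9, 5.4]
grip_width: 0.0169
```

>>> jog_arm:
  rows:
    - {"xyz": [0,0,0],"delta_rot": [0,0,0],"fingers": 0}
    - {"xyz": [0,0,0],"delta_rot": [0,0,0],"fingers": 0}
    - {"xyz": [0,0,0],"delta_rot": [0,0,0],"fingers": 0}
    - {"xyz": [0,0,0],"delta_rot": [0,0,0],"fingers": 0}
    - {"xyz": [0,0,-2],"delta_rot": [0,0,0],"fingers": 0}

```text
clock: 7.07
tcp_pos: [0.6047, 0.1565, 0.0981]
orientation: [2.032, 2.388, -0.018]
contact_force: [-0.6, -0.9, -1.4]
grip_width: 0.076
```

>>> jog_arm:
  rows:
    - {"xyz": [0,0,-3],"delta_rot": [0,0,0],"fingers": 0}
    - {"xyz": [0,0,-7],"delta_rot": [0,0,0],"fingers": 0}
    - {"xyz": [0,0,-10],"delta_rot": [0,0,0],"fingers": 0}
    - {"xyz": [0,0,-12],"delta_rot": [0,0,0],"fingers": 0}
    - {"xyz": [0,0,-12],"delta_rot": [0,0,0],"fingers": 0}

```text
clock: 7.48
tcp_pos: [0.6073, 0.1604, 0.2235]
orientation: [2.028, 2.386, -0.006]
contact_force: [0.3, 0.6, -0.2]
grip_width: 0.0855
```

```bash
python3 -c "
from h import *
im=snap('scene','s5.png');crop(im,250,80,450,280,3,'s5c.png')
for q in ['cap_grip','cap','jar_mouth','sled_handle','jar_foot']:
  print(q,[(d['conf'],np.array(d['position'])) for d in imaging.tip_of('scene',q)])
goal((.62,.072,.2),9.5)
for X in [(.62,.072,.123),(.62,.072,.136),(.605,.155,.107)]: print(proj('scene',X))
"
```

```text
cap_grip [(0.91, array([344.1, 201.6])), (0.52, array([303.9, 216.2]))]
cap [(0.57, array([346.2, 215.6])), (0.46, array([235.3, 315.7]))]
jar_mouth []
sled_handle [(0.91, array([302.7, 215.7])), (0.55, array([308.1, 313.6])), (0.45, array([267.7, 244.4]))]
jar_foot [(0.74, array([341.1, 237.6]))]
t 7.78 tcp [0.6041 0.1579 0.2164] yaw 9.2 F [-0.8704 -0.5558 -0.4197] w 0.0854 q [ 0.0503  0.4712 -0.5598  1.6608  0.2844  1.1013 -0.4321]
  -> xyz [-8.71  0.2   1.75] rot [-0.4  0.7 -0.3]
[343.2224 201.2353]
[343.1792 195.6036]
[304.763  217.1953]
```

View pics/s5c.png

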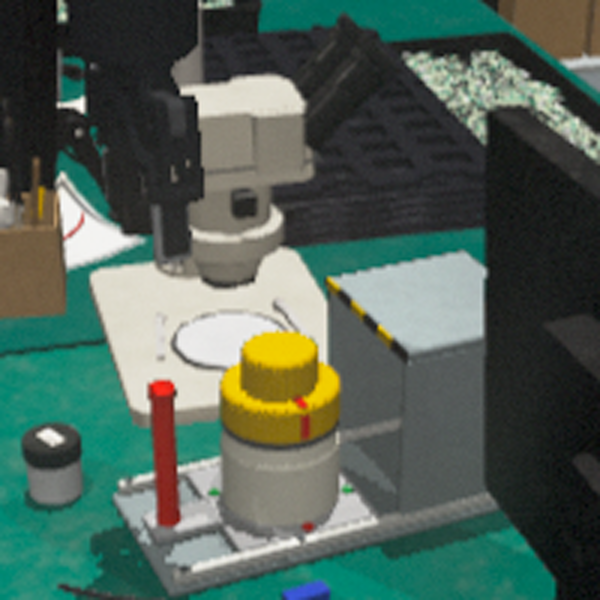

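```bash
python3 -c "
from h import *
im=snap('top','t5.png');crop(im,250,110,450,260,3,'t5c.png')
print(at('scene',(344.1,201.6),.123),at('scene',(302.7,215.7),.107), at('scene',(341.1,237.6),.022))
"
```

```text
[0.6181 0.0707 0.123 ] [0.6118 0.1579 0.107 ] [0.6394 0.0725 0.022 ]
```

View pics/t5c.png

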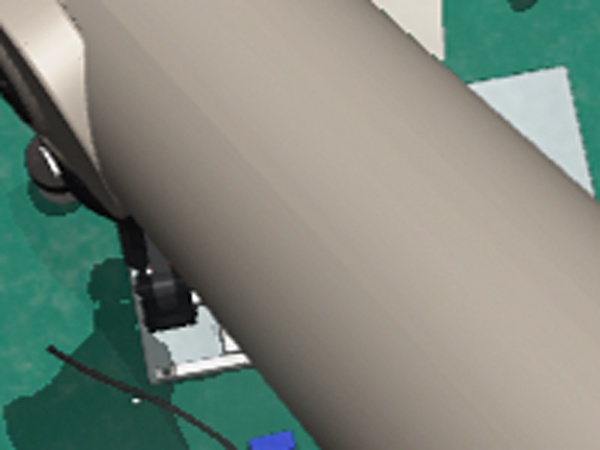

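>>> jog_arm:
  rows:
    - {"xyz": [-3,0.1,0.5],"delta_rot": [-0.4,0.4,0],"fingers": 0}
    - {"xyz": [-6,0.2,1],"delta_rot": [-0.4,0.7,0],"fingers": 0}
    - {"xyz": [-8.7,0.2,2],"delta_rot": [-0.4,0.7,0],"fingers": 0}
    - {"xyz": [-8.7,0.2,4],"delta_rot": [-0.4,0.7,0],"fingers": 0}
    - {"xyz": [-8.7,0.2,5],"delta_rot": [-0.4,0.7,0],"fingers": 0}

```text
clock: 8.25
tcp_pos: [0.6191, 0.0686, 0.1648]
orientation: [-2.039, -2.387, 0.006]
contact_force: [-0.3, 1.1, 0.2]
grip_width: 0.0852
```

```bash
python3 -c "
from h import *
goal((.62,.072,.113),9.3)
im=snap('scene','s6.png');crop(im,250,80,450,280,3,'s6c.png')
"
```

```text
t 8.25 tcp [0.6191 0.0686 0.1648] yaw 9.0 F [-0.252   1.0651  0.1999] w 0.0852 q [ 0.1772  0.5151 -0.5274  1.7171  0.3005  0.9948 -0.3032]
  -> xyz [0.33 0.16 5.18] rot [-0.2  0.  -0.3]
```

View pics/s6c.png

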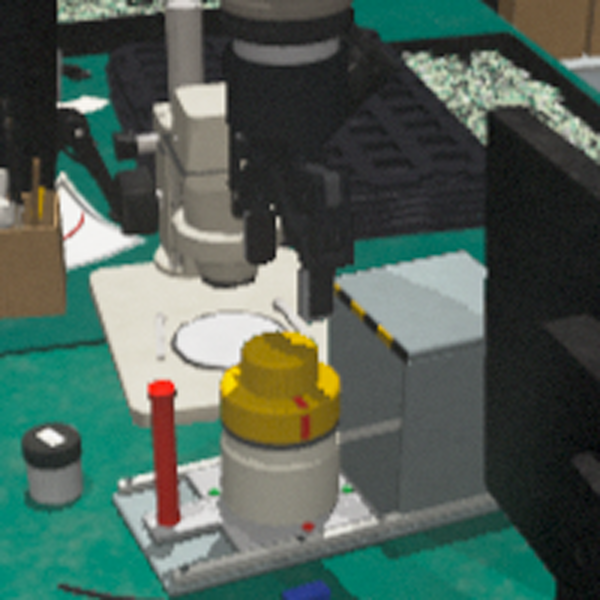

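>>> jog_arm:
  rows:
    - {"xyz": [0.3,0.1,2],"delta_rot": [-0.2,0,0],"fingers": 0}
    - {"xyz": [0.3,0.1,4],"delta_rot": [-0.2,0,0],"fingers": 0}
    - {"xyz": [0.3,0.1,5],"delta_rot": [-0.2,0,0],"fingers": 0}
    - {"xyz": [0.3,0.1,5.2],"delta_rot": [-0.2,0,0],"fingers": 0}
    - {"xyz": [0.3,0.1,5.2],"delta_rot": [-0.2,0,0],"fingers": 0}

```text
clock: 8.72
tcp_pos: [0.6175, 0.0747, 0.1111]
orientation: [-2.033, -2.39, 0.004]
contact_force: [0.7, -0.1, -0.0]
grip_width: 0.0854
```

>>> jog_arm:
  grip_force: 50
  rows:
    - {"xyz": [0,0,0],"delta_rot": [0,0,0],"fingers": 1}
    - {"xyz": [0,0,0],"delta_rot": [0,0,0],"fingers": 1}
    - {"xyz": [0,0,0],"delta_rot": [0,0,0],"fingers": 1}
    - {"xyz": [0,0,0],"delta_rot": [0,0,0],"fingers": 1}
    - {"xyz": [0,0,0],"delta_rot": [0,0,0],"fingers": 1}

```text
clock: 9.13
tcp_pos: [0.619, 0.0752, 0.1127]
orientation: [-2.034, -2.392, -0.001]
contact_force: [2.4, 1.4, 5.7]
grip_width: 0.0501
```

```bash
python3 -c "
from h import *
goal((.62,.072,.113),9.3)
im=snap('scene','s7.png');crop(im,290,120,420,260,4,'s7c.png')
print(pose()[0]['moment'])
"
```

```text
t 9.13 tcp [0.619  0.0752 0.1127] yaw 9.2 F [2.4076 1.3723 5.7115] w 0.0501 q [ 0.1517  0.5748 -0.5076  1.7562  0.3424  0.9    -0.3419]
  -> xyz [-0.33  0.05 -0.03] rot [-0.  -0.1 -0.1]
[ 0.1986 -0.3438  0.0242]
```

View pics/s7c.png

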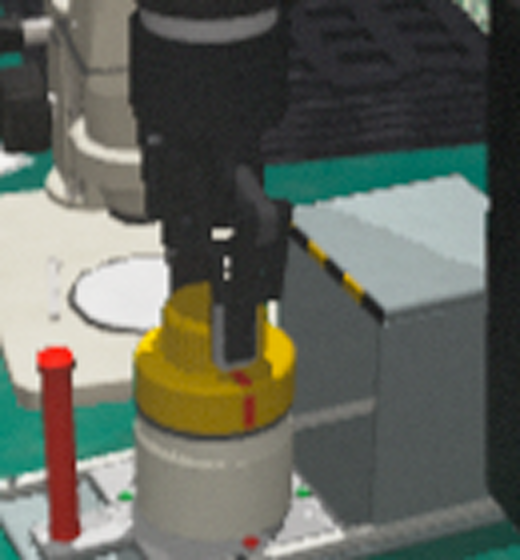

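>>> jog_arm:
  rows:
    - {"xyz": [0,0,0],"delta_rot": [0,0,0],"fingers": 0.2}
    - {"xyz": [0,0,0],"delta_rot": [0,0,0],"fingers": 0.2}
    - {"xyz": [-0.3,0,0],"delta_rot": [0,0,0],"fingers": 0.2}
    - {"xyz": [-0.35,0,0],"delta_rot": [0,0,0],"fingers": 0.2}
    - {"xyz": [-0.35,0,0],"delta_rot": [0,0,0],"fingers": 0.2}

```text
clock: 9.6
tcp_pos: [0.6192, 0.0709, 0.1122]
orientation: [-2.035, -2.391, 0.001]
contact_force: [0.4, -0.5, -0.1]
grip_width: 0.0686
```

```bash
python3 -c "
from h import *
goal((.62,.072,.113),9.3)
im=snap('scene','s8.png');crop(im,290,120,420,260,4,'s8c.png')
goal((.62,.072,.113),9.3)
"
```

```text
t 9.6 tcp [0.6192 0.0709 0.1122] yaw 9.2 F [ 0.3845 -0.4835 -0.0904] w 0.0686 q [ 0.1574  0.5754 -0.5065  1.7565  0.3422  0.9002 -0.3359]
  -> xyz [ 0.09  0.1  -0.08] rot [-0.1 -0.1 -0.1]
t 9.65 tcp [0.6192 0.0713 0.1123] yaw 9.2 F [-0.3216  1.1938  0.138 ] w 0.0683 q [ 0.1572  0.5753 -0.5067  1.7564  0.3421  0.9001 -0.336 ]
  -> xyz [ 0.06  0.09 -0.07] rot [-0.1 -0.1 -0.1]
```

View pics/s8c.png

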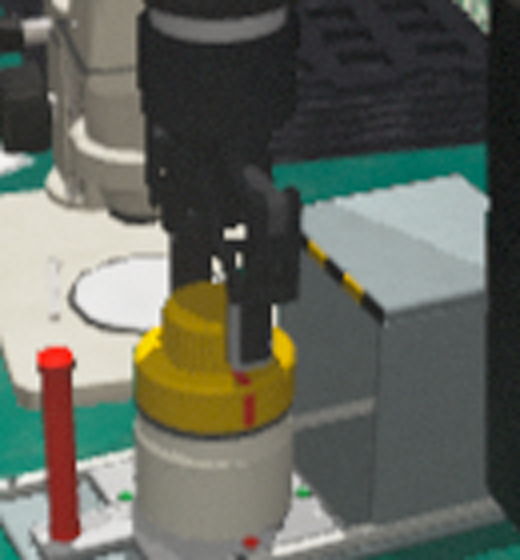

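```bash
python3 -c "
from h import *
def c(X): return (proj('scene',X)-[290,120])*4
d=np.array([-.987,-.16,0])
for J in [(.62,.072,0),(.62,.0685,0),(.62,.0755,0)]:
  J=np.array(J)
  print(J,'mark shoulder',c(J+d*.034+[0,0,.110]),'skirt mark',c(J+d*.041+[0,0,.098]),'grip top c',c(J+[0,0,.136]))
  print('  finger tip face(.112)',c(J+d*.041+[0,0,.118]),'dot',c(J+d*.05+[0,0,.02]))
"
```

```text
[0.62  0.072 0.   ] mark shoulder [240.3478 378.3613] skirt mark [246.0914 405.6366] grip top c [212.7167 302.4142]
  finger tip face(.112) [246.1915 371.0859] dot [252.9125 542.621 ]
[0.62   0.0685 0.    ] mark shoulder [247.149  377.4199] skirt mark [252.8819 404.6796] grip top c [219.4488 301.5306]
  finger tip face(.112) [253.0581 370.1395] dot [259.4626 541.6166]
[0.62   0.0755 0.    ] mark shoulder [233.5383 379.3038] skirt mark [239.2926 406.5948] grip top c [205.9764 303.2989]
  finger tip face(.112) [239.3164 372.0335] dot [246.3545 543.6267]
```

>>> jog_arm:
  grip_force: 70
  rows:
    - {"xyz": [0,0.05,0],"delta_rot": [0,0,0],"fingers": 1}
    - {"xyz": [0,0.05,0],"delta_rot": [0,0,0],"fingers": 1}
    - {"xyz": [0,0.05,0],"delta_rot": [0,0,0],"fingers": 1}
    - {"xyz": [0,0.05,0],"delta_rot": [0,0,0],"fingers": 1}
    - {"xyz": [0,0.05,0],"delta_rot": [0,0,0],"fingers": 1}

```text
clock: 10.07
tcp_pos: [0.6198, 0.0713, 0.1125]
orientation: [-2.035, -2.391, 0.001]
contact_force: [-1.2, -1.6, 3.3]
grip_width: 0.05
```

>>> jog_arm:
  rows:
    - {"xyz": [0,0,0.2],"delta_rot": [0,0,0],"fingers": 1}
    - {"xyz": [0,0,0.4],"delta_rot": [0,0,0],"fingers": 1}
    - {"xyz": [0,0,0.6],"delta_rot": [0,0,0],"fingers": 1}
    - {"xyz": [0,0,0.65],"delta_rot": [0,0,0],"fingers": 1}
    - {"xyz": [0,0,0.65],"delta_rot": [0,0,0],"fingers": 1}

```text
clock: 10.48
tcp_pos: [0.6199, 0.0713, 0.1065]
orientation: [-2.035, -2.392, 0.001]
contact_force: [-1.8, -0.3, 8.0]
grip_width: 0.0496
```

```bash
python3 -c "
from h import *
goal((.62,.0715,.106),9.3)
im=snap('scene','s9.png');crop(im,290,120,420,260,4,'s9c.png')
"
```

```text
t 10.48 tcp [0.6199 0.0713 0.1065] yaw 9.2 F [-1.8171 -0.3361  8.012 ] w 0.0496 q [ 0.1543  0.5829 -0.5034  1.7586  0.3475  0.8907 -0.3402]
  -> xyz [0.02 0.01 0.05] rot [-0.1 -0.  -0.1]
```

View pics/s9c.png

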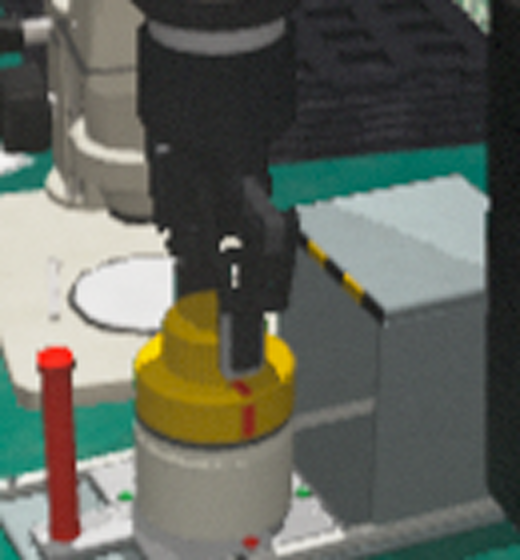

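>>> jog_arm:
  rows:
    - {"xyz": [0,0,0.1],"delta_rot": [0,0,0],"fingers": 1}
    - {"xyz": [0,0,0.1],"delta_rot": [0,0,-6],"fingers": 1}
    - {"xyz": [0,0,0.1],"delta_rot": [0,0,-12],"fingers": 1}
    - {"xyz": [0,0,0.1],"delta_rot": [0,0,-18],"fingers": 1}
    - {"xyz": [0,0,0.1],"delta_rot": [0,0,-24],"fingers": 1}

```text
clock: 10.95
tcp_pos: [0.621, 0.0721, 0.1068]
orientation: [1.487, 2.767, 0.003]
contact_force: [-1.0, 0.4, 7.9]
grip_width: 0.0496
```

```bash
python3 -c "
from h import *
goal((.62,.0715,.1055),79)
im=snap('scene','s10.png');crop(im,290,120,420,260,4,'s10c.png')
print(pose()[0]['moment'])
"
```

```text
t 10.95 tcp [0.621  0.0721 0.1068] yaw 33.5 F [-0.9739  0.372   7.9205] w 0.0496 q [ 0.2221  0.606  -0.6021  1.7528  0.4189  0.9124  0.0272]
  -> xyz [ 0.   -0.11  0.13] rot [  0.1   0.  -45.5]
[-0.1018  0.1883  0.1003]
```

View pics/s10c.png

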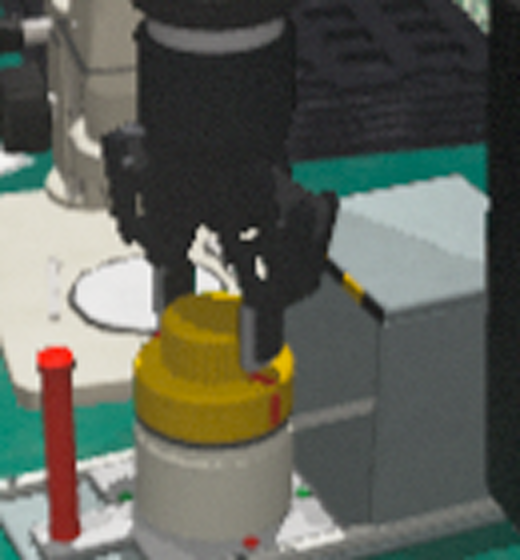

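>>> jog_arm:
  rows:
    - {"xyz": [0,-0.1,0.1],"delta_rot": [0,0,-7],"fingers": 1}
    - {"xyz": [0,-0.1,0.1],"delta_rot": [0,0,-14],"fingers": 1}
    - {"xyz": [0,-0.1,0.1],"delta_rot": [0,0,-21],"fingers": 1}
    - {"xyz": [0,-0.1,0.1],"delta_rot": [0,0,-28],"fingers": 1}
    - {"xyz": [0,-0.1,0.1],"delta_rot": [0,0,-35],"fingers": 1}

```text
clock: 11.42
tcp_pos: [0.6213, 0.0724, 0.107]
orientation: [0.566, 3.087, 0.005]
contact_force: [-0.1, 0.2, 7.6]
grip_width: 0.0497
```

>>> jog_arm:
  rows:
    - {"xyz": [0,0,0],"delta_rot": [0,0,-5],"fingers": 1}
    - {"xyz": [0,0,0],"delta_rot": [0,0,-10],"fingers": 1}
    - {"xyz": [0,0,0],"delta_rot": [0,0,-10],"fingers": 1}
    - {"xyz": [0,0,-0.3],"delta_rot": [0,0,-10],"fingers": 1}
    - {"xyz": [0,0,-0.6],"delta_rot": [0,0,-10],"fingers": 1}

```text
clock: 11.83
tcp_pos: [0.6221, 0.0729, 0.1136]
orientation: [0.294, 3.123, 0.006]
contact_force: [0.7, 0.7, 3.5]
grip_width: 0.0499
```

```bash
python3 -c "
from h import *
goal((.62,.0715,.1055),79)
im=snap('scene','s11.png');crop(im,290,120,420,260,4,'s11c.png')
print(pose()[0]['moment'])
"
```

```text
t 11.83 tcp [0.6221 0.0729 0.1136] yaw 79.2 F [0.7209 0.6686 3.4957] w 0.0499 q [ 0.3458  0.6536 -0.789   1.741   0.547   0.9738  0.7275]
  -> xyz [ 0.18 -0.18  0.81] rot [0.3 0.3 0.2]
[-0.0467  0.2223  0.055 ]
```

View pics/s11c.png

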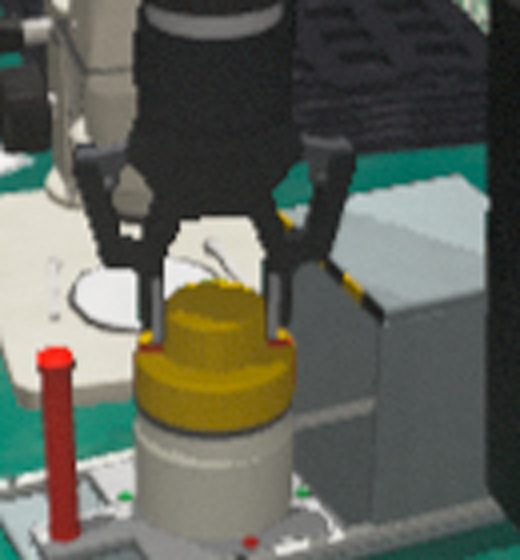

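>>> jog_arm:
  rows:
    - {"xyz": [0,0,-1],"delta_rot": [0,0,0],"fingers": 1}
    - {"xyz": [0,0,-2.5],"delta_rot": [0,0,0],"fingers": 1}
    - {"xyz": [0,0,-4.5],"delta_rot": [0,0,0],"fingers": 1}
    - {"xyz": [0,0,-7],"delta_rot": [0,0,0],"fingers": 1}
    - {"xyz": [0,0,-9],"delta_rot": [0,0,0],"fingers": 1}

```text
clock: 12.3
tcp_pos: [0.6215, 0.0728, 0.2063]
orientation: [0.294, 3.122, 0.006]
contact_force: [0.2, -0.5, -0.5]
grip_width: 0.0497
```

```bash
python3 -c "
from h import *
im=snap('scene','s12.png');crop(im,230,80,430,300,2.7,'s12c.png')
goal((.492,.222,.2),79)
"
```

```text
t 12.35 tcp [0.6236 0.0737 0.2106] yaw 79.2 F [2.9007 1.2283 2.5451] w 0.0497 q [ 0.391   0.5507 -0.8523  1.6622  0.4524  1.1238  0.8   ]
  -> xyz [15.71 12.11  0.96] rot [0.4 0.6 0.2]
```

View pics/s12c.png

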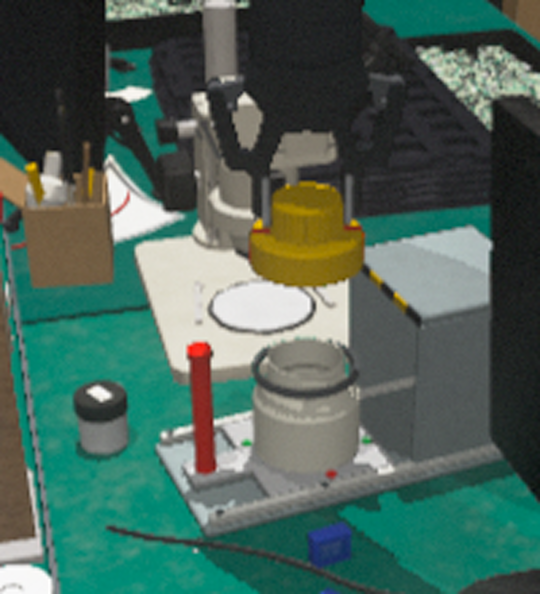

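>>> jog_arm:
  rows:
    - {"xyz": [3,2.3,0],"delta_rot": [0,0,0],"fingers": 1}
    - {"xyz": [6.2,4.7,0],"delta_rot": [0.4,0.6,0],"fingers": 1}
    - {"xyz": [9.3,7.1,0.5],"delta_rot": [0.4,0.6,0],"fingers": 1}
    - {"xyz": [12.4,9.5,0.9],"delta_rot": [0.4,0.6,0],"fingers": 1}
    - {"xyz": [15.3,12.1,1],"delta_rot": [0.4,0.6,0],"fingers": 1}

```text
clock: 12.77
tcp_pos: [0.4939, 0.2216, 0.1998]
orientation: [0.295, 3.128, -0.002]
contact_force: [0.7, 0.3, -1.0]
grip_width: 0.05
```

```bash
python3 -c "
from h import *
im=snap('scene','s13.png');im=snap('top','t13.png')
goal((.492,.219,.05),79)
"
```

```text
t 12.87 tcp [0.4907 0.2275 0.201 ] yaw 79.9 F [ 0.654  -0.2138 -0.7927] w 0.0496 q [ 0.1843  0.4398 -0.929   1.8632  0.4046  1.04    0.4851]
  -> xyz [-0.29 -0.85 15.1 ] rot [ 0.1 -0.   0.9]
```

View pics/s13.png

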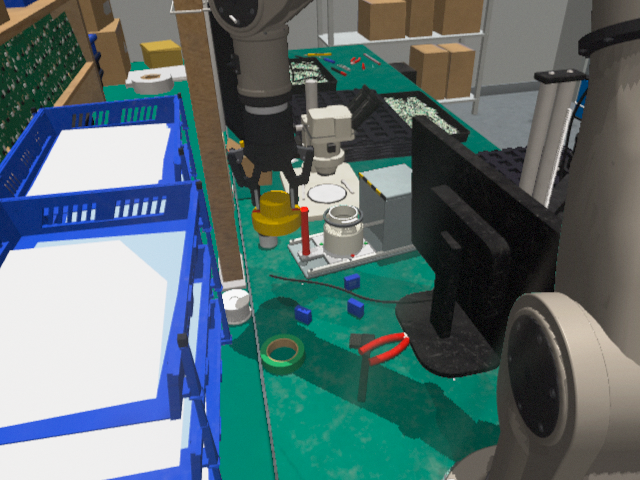

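View pics/t13.png

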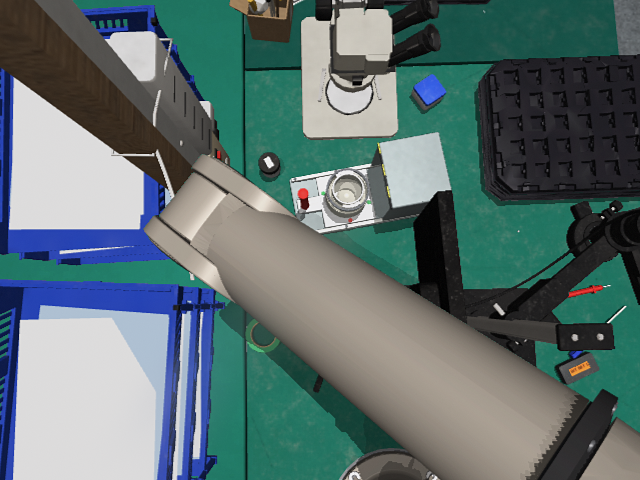

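```bash
python3 -c "
from h import *
print(at('top',(165,240),.6),at('top',(346,189),.098),at('top',(303.5,194),.128))
im=cv2.imread('pics/t13.png');crop(im,280,150,400,240,5,'t13c.png')
"
```

```text
[0.4612 0.251  0.6   ] [0.618  0.0775 0.098 ] [0.6037 0.1565 0.128 ]
```

View pics/t13c.png

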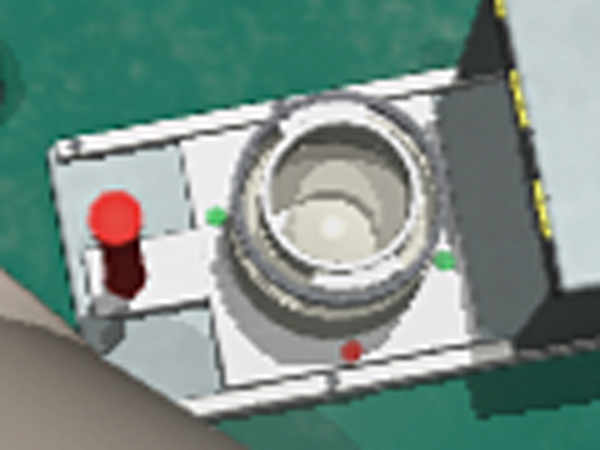

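>>> jog_arm:
  rows:
    - {"xyz": [-0.3,-0.5,3],"delta_rot": [0,0,0],"fingers": 1}
    - {"xyz": [-0.3,-0.85,7],"delta_rot": [0,0,0.5],"fingers": 1}
    - {"xyz": [-0.3,-0.85,11],"delta_rot": [0,0,0.9],"fingers": 1}
    - {"xyz": [-0.3,-0.85,14],"delta_rot": [0,0,0.9],"fingers": 1}
    - {"xyz": [-0.3,-0.85,15],"delta_rot": [0,0,0.9],"fingers": 1}

```text
clock: 13.28
tcp_pos: [0.4899, 0.217, 0.0474]
orientation: [-0.301, -3.122, 0.003]
contact_force: [-0.4, -1.0, -0.8]
grip_width: 0.0502
```

```bash
python3 -c "
from h import *
im=snap('scene','s14.png');crop(im,200,160,380,340,3.3,'s14c.png')
goal((.492,.219,.028),79)
"
```

```text
t 13.33 tcp [0.49   0.2174 0.0477] yaw 79.0 F [-1.0571 -0.7655 -2.2116] w 0.0501 q [ 0.064   0.6332 -0.7712  1.9825  0.6206  0.7826  0.3067]
  -> xyz [-0.17  0.2   1.97] rot [-0.1 -0.3 -0. ]
```

View pics/s14c.png

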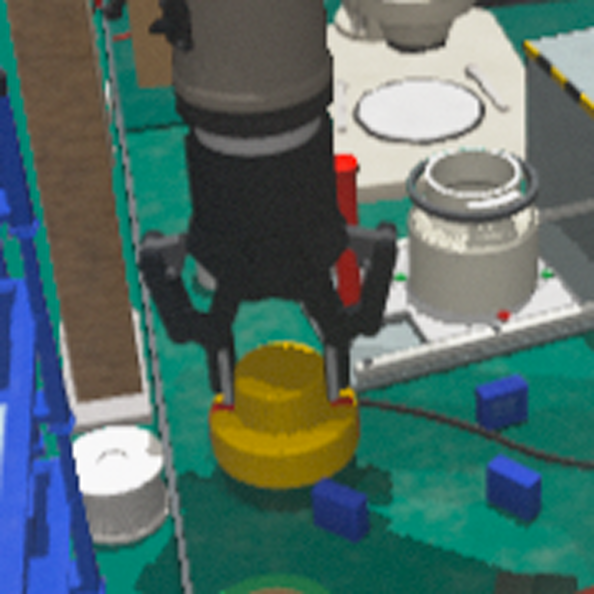

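>>> jog_arm:
  rows:
    - {"xyz": [-0.9,0.6,0],"delta_rot": [0,-0.3,0],"fingers": 1}
    - {"xyz": [-0.9,0.6,1],"delta_rot": [0,-0.3,0],"fingers": 1}
    - {"xyz": [-0.9,0.6,1.7],"delta_rot": [0,-0.3,0],"fingers": 1}
    - {"xyz": [-0.9,0.6,1.9],"delta_rot": [0,-0.3,0],"fingers": 1}
    - {"xyz": [-0.9,0.6,2],"delta_rot": [0,-0.3,0],"fingers": 1}

```text
clock: 13.75
tcp_pos: [0.5001, 0.2216, 0.0279]
orientation: [-0.301, -3.127, 0.003]
contact_force: [-0.2, 0.1, -0.4]
grip_width: 0.0501
```

```bash
python3 -c "
from h import *
im=snap('scene','s15.png');crop(im,200,160,380,340,3.3,'s15c.png')
goal((.5,.222,.0275),79)
"
```

```text
t 13.8 tcp [0.5    0.2215 0.0278] yaw 79.0 F [-0.1466 -1.0678 -1.4241] w 0.0495 q [ 0.0366  0.6713 -0.7411  1.9688  0.6581  0.7593  0.282 ]
  -> xyz [0.01 0.04 0.03] rot [-0.1  0.  -0. ]
```

View pics/s15c.png

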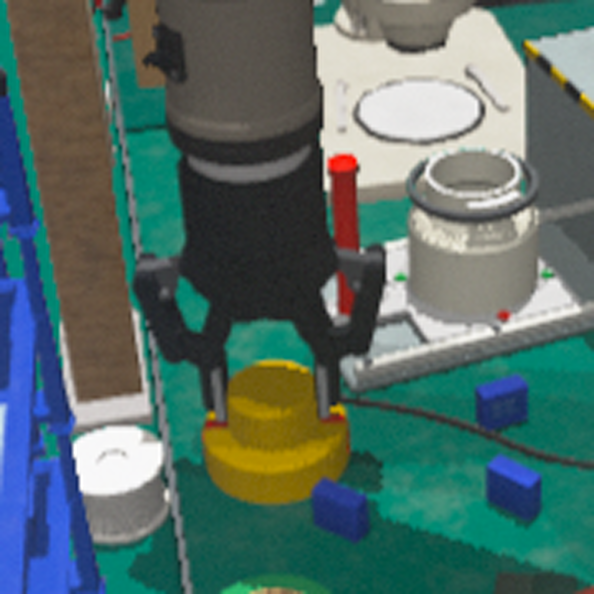

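>>> jog_arm:
  rows:
    - {"xyz": [0,0,0.1],"delta_rot": [0,0,0],"fingers": 1}
    - {"xyz": [0,0,0.1],"delta_rot": [0,0,0],"fingers": 1}
    - {"xyz": [0,0,0.2],"delta_rot": [0,0,0],"fingers": 1}
    - {"xyz": [0,0,0.2],"delta_rot": [0,0,0],"fingers": 1}
    - {"xyz": [0,0,0.2],"delta_rot": [0,0,0],"fingers": 1}

```text
clock: 14.22
tcp_pos: [0.5002, 0.2217, 0.0275]
orientation: [0.301, 3.126, -0.004]
contact_force: [-4.2, -2.4, 14.2]
grip_width: 0.05
```

>>> jog_arm:
  rows:
    - {"xyz": [0,0,-0.05],"delta_rot": [0,0,0],"fingers": 0.25}
    - {"xyz": [0,0,-0.05],"delta_rot": [0,0,0],"fingers": 0.25}
    - {"xyz": [0,0,-0.05],"delta_rot": [0,0,0],"fingers": 0.25}
    - {"xyz": [0,0,-0.05],"delta_rot": [0,0,0],"fingers": 0.25}
    - {"xyz": [0,0,-1],"delta_rot": [0,0,0],"fingers": 0.25}

```text
clock: 14.63
tcp_pos: [0.4992, 0.221, 0.0363]
orientation: [-0.301, -3.126, 0.006]
contact_force: [-0.5, 1.0, -0.9]
grip_width: 0.0639
```

>>> jog_arm:
  rows:
    - {"xyz": [0,0,-3],"delta_rot": [0,0,0],"fingers": 0.25}
    - {"xyz": [0,0,-6],"delta_rot": [0,0,0],"fingers": 0.25}
    - {"xyz": [0,0,-9],"delta_rot": [0,0,0],"fingers": 0.25}
    - {"xyz": [0,0,-12],"delta_rot": [0,0,0],"fingers": 0.25}
    - {"xyz": [0,0,-15],"delta_rot": [0,0,0],"fingers": 0.25}

```text
clock: 15.05
tcp_pos: [0.499, 0.2216, 0.1883]
orientation: [-0.3, -3.126, 0.006]
contact_force: [1.3, -0.1, -0.0]
grip_width: 0.0641
```

```bash
python3 -c "
from h import *
im=snap('scene','s16.png');crop(im,200,160,380,340,3.3,'s16c.png');snap('top','t16.png')
for n in ('scene','top'):
  for q in ['relay0_mid','cap_grip']:
    print(n,q,[(d['conf'],np.array(d['position'])) for d in imaging.tip_of(n,q)])
goal((.492,.089,.15),79)
"
```

```text
scene relay0_mid [(0.81, array([354.7, 309. ])), (0.62, array([385.5, 241.6]))]
scene cap_grip [(0.64, array([283.9, 283. ])), (0.42, array([284.9, 354.5]))]
top relay0_mid []
top cap_grip []
t 15.35 tcp [0.4988 0.2209 0.1854] yaw 79.0 F [-0.351  -0.0595 -0.011 ] w 0.0641 q [ 0.1742  0.4655 -0.9052  1.8647  0.428   1.0247  0.4683]
  -> xyz [ -1.86 -13.05   3.61] rot [-0.3 -0.1 -0. ]
```

View pics/s16c.png

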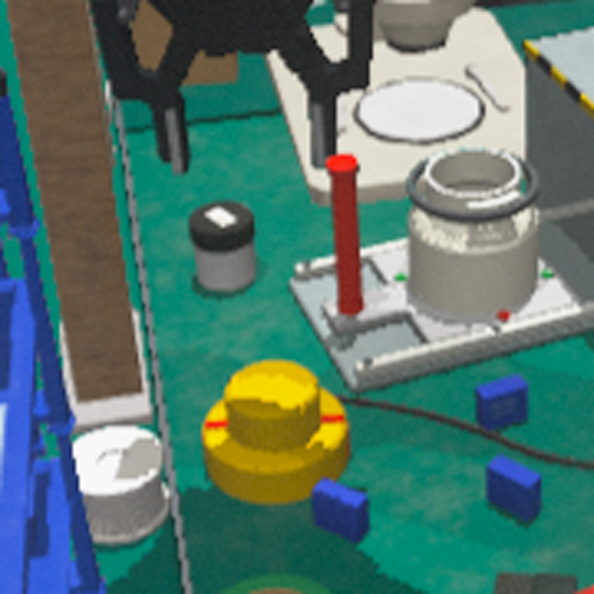

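View pics/t16.png

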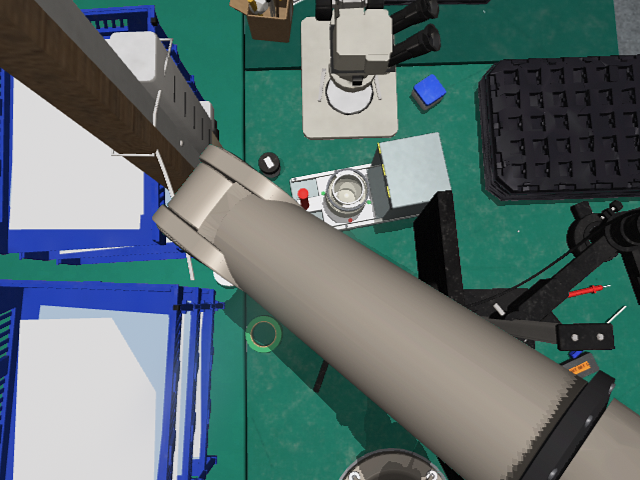

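```bash
cat > rel.py <<'E'
from h import *
import sys
im=cv2.imread(sys.argv[1]); n=sys.argv[2]
hsv=cv2.cvtColor(im,cv2.COLOR_BGR2HSV)
m=cv2.inRange(hsv,(108,140,60),(130,255,255)); 
m[:, :255]=0; m[:200]=0; m[:,390:]=0
nl,l,st,c=cv2.connectedComponentsWithStats(m)
for i in range(1,nl):
    if st[i,4]<30: continue
    ys,xs=np.nonzero(l==i)
    P=np.array([at(n,(x,y),.026)[:2] for x,y in zip(xs,ys)])
    rc=cv2.minAreaRect((P*1000).astype(np.float32))
    b=cv2.boxPoints(rc)/1000; e=[b[1]-b[0],b[2]-b[1]]; e.sort(key=np.linalg.norm)
    ang=np.degrees(np.arctan2(e[1][1],e[1][0]))
    print("px",c[i],"n",st[i,4],"ctr",np.array(rc[0])/1000,"size",np.linalg.norm(e[0]),np.linalg.norm(e[1]),"long-axis deg",ang)
E
python3 rel.py pics/top0.png top; python3 -c "
import cv2;a=cv2.imread('pics/top0.png');cv2.imwrite('pics/t0r.png',cv2.resize(a[240:310,270:360],None,fx=8,fy=8,interpolation=cv2.INTER_CUBIC))"
```

```text
px [340.1134 257.8144] n 97 ctr [0.4952 0.0891] size 0.013122091 0.029115688 long-axis deg -77.378975
px [286.9239 292.9674] n 92 ctr [0.4278 0.1968] size 0.011196781 0.028168779 long-axis deg 43.91467
px [334.9468 294.5213] n 94 ctr [0.4228 0.1019] size 0.013001981 0.028010903 long-axis deg 37.25224
```

View pics/t0r.png

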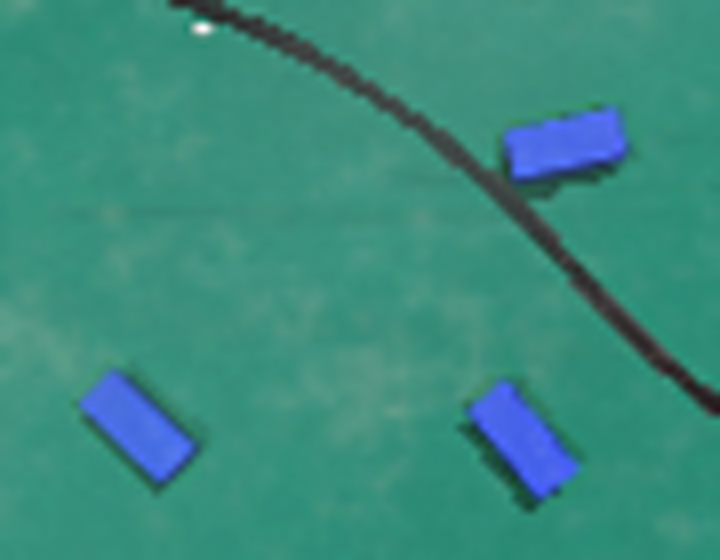

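```bash
python3 -c "
from h import *
goal((.4278,.1968,.10),133.9)"
```

```text
t 15.35 tcp [0.4988 0.2209 0.1854] yaw 79.0 F [-0.351  -0.0595 -0.011 ] w 0.0641 q [ 0.1742  0.4655 -0.9052  1.8647  0.428   1.0247  0.4683]
  -> xyz [ 6.49 -3.67  8.58] rot [ -0.2  -0.3 -54.9]
```

>>> jog_arm:
  rows:
    - {"xyz": [1.3,-0.7,0],"delta_rot": [0,0,-7],"fingers": 0.55}
    - {"xyz": [2.6,-1.5,0],"delta_rot": [0,0,-14],"fingers": 0.55}
    - {"xyz": [3.9,-2.2,1],"delta_rot": [0,0,-21],"fingers": 0.55}
    - {"xyz": [5.2,-2.9,2],"delta_rot": [0,0,-28],"fingers": 0.55}
    - {"xyz": [6.5,-3.7,3],"delta_rot": [0,0,-35],"fingers": 0.55}

```text
clock: 15.77
tcp_pos: [0.4264, 0.1963, 0.1544]
orientation: [0.662, -3.065, 0.006]
contact_force: [-0.6, 0.0, 0.4]
grip_width: 0.0383
```

```bash
python3 -c "
from h import *
goal((.4278,.1968,.09),133.9)"
```

```text
t 15.77 tcp [0.4264 0.1963 0.1544] yaw 114.4 F [-0.5993  0.0081  0.4052] w 0.0383 q [ 0.3236  0.4456 -1.0793  2.0523  0.4919  0.9365  0.974 ]
  -> xyz [-0.19  0.    6.44] rot [ -0.1  -0.4 -19.5]
```

>>> jog_arm:
  rows:
    - {"xyz": [-0.1,0,1],"delta_rot": [0,0,-5],"fingers": 0.55}
    - {"xyz": [-0.2,0,2.5],"delta_rot": [0,0,-10],"fingers": 0.55}
    - {"xyz": [-0.2,0,4],"delta_rot": [0,0,-15],"fingers": 0.55}
    - {"xyz": [-0.2,0,5.5],"delta_rot": [0,0,-19.5],"fingers": 0.55}
    - {"xyz": [-0.2,0,6.5],"delta_rot": [0,0,-19.5],"fingers": 0.55}

```text
clock: 16.18
tcp_pos: [0.4264, 0.196, 0.0869]
orientation: [1.174, -2.903, 0.003]
contact_force: [0.2, 0.0, -0.6]
grip_width: 0.0381
```

```bash
python3 -c "
from h import *
im=snap('scene','s17.png');crop(im,220,200,390,370,3.5,'s17c.png')
goal((.4275,.1968,.005),133.9)"
```

```text
t 16.23 tcp [0.4258 0.1956 0.0859] yaw 133.8 F [-0.9565 -0.7358 -1.601 ] w 0.0381 q [ 0.2773  0.5842 -1.0513  2.1015  0.6795  0.862   1.152 ]
  -> xyz [-0.31 -0.06  8.09] rot [ 0.2 -0.7 -0.1]
```

View pics/s17c.png

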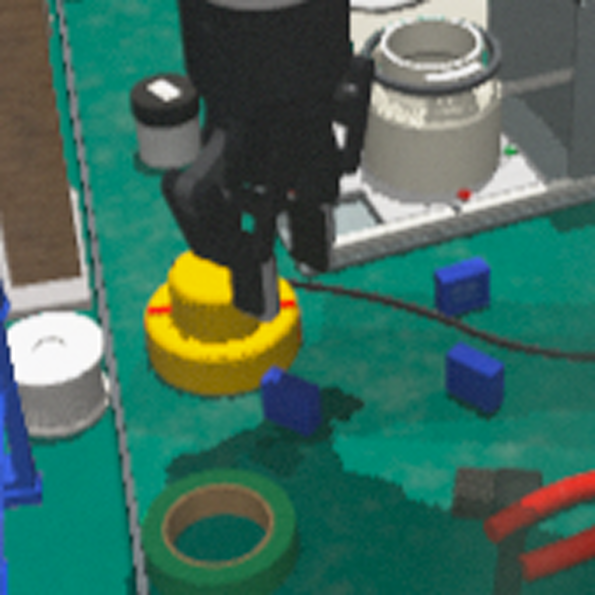

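Relay A at crop (290,400) is between the approach; hand above it. Descend.

>>> jog_arm:
  rows:
    - {"xyz": [-0.2,-0.1,2],"delta_rot": [0,-0.7,0],"fingers": 0.55}
    - {"xyz": [-0.3,-0.1,4],"delta_rot": [0,-0.7,0],"fingers": 0.55}
    - {"xyz": [-0.3,-0.1,5],"delta_rot": [0,-0.7,0],"fingers": 0.55}
    - {"xyz": [-0.3,-0.1,5.5],"delta_rot": [0,-0.7,0],"fingers": 0.55}
    - {"xyz": [-0.3,-0.1,5.5],"delta_rot": [0,-0.7,0],"fingers": 0.55}

```text
clock: 16.65
tcp_pos: [0.4275, 0.1966, 0.0303]
orientation: [1.17, -2.913, -0.004]
contact_force: [0.4, -0.6, 0.5]
grip_width: 0.0386
```

```bash
python3 -c "
from h import *
im=snap('scene','s18.png');crop(im,260,250,350,350,6,'s18c.png')
goal((.4275,.1968,.005),133.9)"
```

```text
t 16.7 tcp [0.428  0.1969 0.0311] yaw 133.8 F [ 0.0225  0.2692 -0.024 ] w 0.0382 q [ 0.199   0.6607 -0.9525  2.133   0.8036  0.763   1.0528]
  -> xyz [0.04 0.02 2.61] rot [ 0.2 -0.  -0.1]
```

View pics/s18c.png

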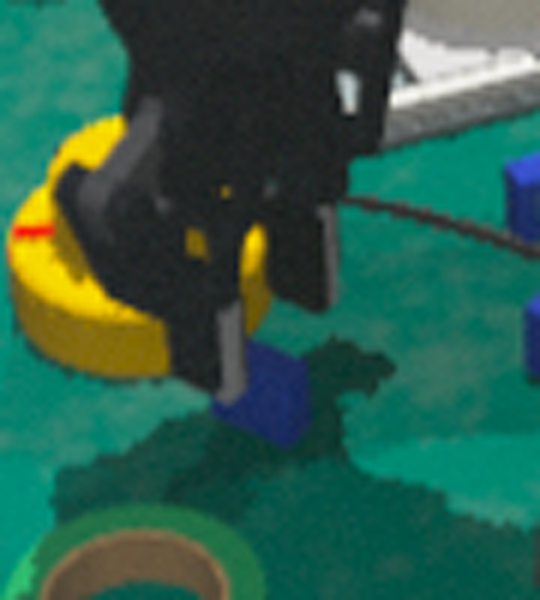

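```bash
python3 -c "
from h import *
def c(X): return (proj('scene',X)-[260,250])*6
d=np.array([-.693,.72,0]);e=np.array([.72,.693,0])
C=np.array([.4275,.1968,0])
print('ctr',c(C+[0,0,.013]))
for s in(1,-1):
  for t in (1,-1): print(c(C+s*d*.006+t*e*.014+[0,0,.026]))
_,p,Rc=pose();M=Rc.as_matrix()
for s in (1,-1): print('finger inner tip',c(p+s*M[:,1]*.019-M[:,2]*.003))
"
```

```text
ctr [255.2161 391.0471]
[202.7836 352.9507]
[279.8194 387.0885]
[226.7206 329.935 ]
[303.3845 363.3958]
finger inner tip [212.3698 373.6649]
finger inner tip [288.3276 300.3718]
```

>>> jog_arm:
  rows:
    - {"xyz": [0,0,0.8],"delta_rot": [0,0,0],"fingers": 0.55}
    - {"xyz": [0,0,1.6],"delta_rot": [0,0,0],"fingers": 0.55}
    - {"xyz": [0,0,2.3],"delta_rot": [0,0,0],"fingers": 0.55}
    - {"xyz": [0,0,2.6],"delta_rot": [0,0,0],"fingers": 0.55}
    - {"xyz": [0,0,2.6],"delta_rot": [0,0,0],"fingers": 0.55}

```text
clock: 17.12
tcp_pos: [0.4274, 0.1967, 0.0043]
orientation: [1.17, -2.913, -0.004]
contact_force: [-0.3, 0.3, 0.1]
grip_width: 0.0384
```

>>> jog_arm:
  grip_force: 30
  rows:
    - {"xyz": [0,0,0],"delta_rot": [0,0,0],"fingers": 1}
    - {"xyz": [0,0,0],"delta_rot": [0,0,0],"fingers": 1}
    - {"xyz": [0,0,0],"delta_rot": [0,0,0],"fingers": 1}
    - {"xyz": [0,0,0],"delta_rot": [0,0,0],"fingers": 1}
    - {"xyz": [0,0,0],"delta_rot": [0,0,0],"fingers": 1}

```text
clock: 17.53
tcp_pos: [0.4276, 0.1967, 0.0045]
orientation: [1.17, -2.913, -0.004]
contact_force: [0.8, -0.0, -0.2]
grip_width: 0.0117
```

>>> jog_arm:
  rows:
    - {"xyz": [0,0,-2],"delta_rot": [0,0,0],"fingers": 1}
    - {"xyz": [0,0,-5],"delta_rot": [0,0,0],"fingers": 1}
    - {"xyz": [0,0,-9],"delta_rot": [0,0,0],"fingers": 1}
    - {"xyz": [0,0,-13],"delta_rot": [0,0,0],"fingers": 1}
    - {"xyz": [0,0,-17],"delta_rot": [0,0,0],"fingers": 1}

```text
clock: 17.95
tcp_pos: [0.4273, 0.1964, 0.176]
orientation: [1.171, -2.912, -0.005]
contact_force: [1.0, -0.9, -0.7]
grip_width: 0.0118
```

```bash
python3 -c "
from h import *
im=snap('scene','s19.png');crop(im,200,120,390,340,2.7,'s19c.png')
goal((.62,.073,.18),79)"
```

```text
t 18.0 tcp [0.4306 0.1994 0.1828] yaw 133.9 F [2.4068 2.7661 5.0493] w 0.012 q [ 0.417   0.4507 -1.1996  2.0208  0.5025  1.0008  1.3053]
  -> xyz [ -4.9  -22.24   0.31] rot [ 0.2  0.4 54.9]
```

View pics/s19c.png

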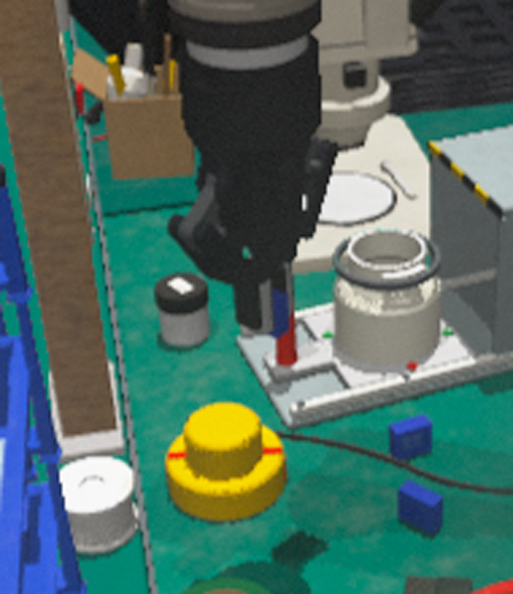

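>>> jog_arm:
  rows:
    - {"xyz": [-0.8,-3.7,0],"delta_rot": [0,0,6],"fingers": 1}
    - {"xyz": [-1.6,-7.4,0],"delta_rot": [0,0,12],"fingers": 1}
    - {"xyz": [-2.5,-11.1,0],"delta_rot": [0,0,18],"fingers": 1}
    - {"xyz": [-3.3,-14.8,0],"delta_rot": [0,0,24],"fingers": 1}
    - {"xyz": [-4.1,-18.5,0],"delta_rot": [0,0,30],"fingers": 1}

```text
clock: 18.42
tcp_pos: [0.5896, 0.0929, 0.1831]
orientation: [-0.37, 3.114, 0.006]
contact_force: [0.1, 0.6, 0.4]
grip_width: 0.0121
```

```bash
python3 -c "
from h import *
goal((.619,.0725,.15),90)"
```

```text
t 18.42 tcp [0.5896 0.0929 0.1831] yaw 103.5 F [0.0721 0.6023 0.4261] w 0.0121 q [ 0.4349  0.5743 -0.9554  1.7538  0.5235  1.0845  1.1111]
  -> xyz [-2.36 -2.68  3.32] rot [ 0.2  0.3 13.5]
```

>>> jog_arm:
  rows:
    - {"xyz": [-1.2,-1.4,0],"delta_rot": [0,0.3,5],"fingers": 1}
    - {"xyz": [-2.4,-2.7,0],"delta_rot": [0,0.3,10],"fingers": 1}
    - {"xyz": [-2.4,-2.7,2],"delta_rot": [0,0.3,13],"fingers": 1}
    - {"xyz": [-2.4,-2.7,4],"delta_rot": [0,0.3,13],"fingers": 1}
    - {"xyz": [-2.4,-2.7,5.3],"delta_rot": [0,0.3,13],"fingers": 1}

```text
clock: 18.83
tcp_pos: [0.619, 0.0719, 0.1283]
orientation: [0.014, -3.14, -0.005]
contact_force: [-0.4, 0.4, -0.7]
grip_width: 0.0117
```

```bash
python3 -c "
from h import *
im=snap('scene','s20.png');crop(im,280,120,410,260,4,'s20c.png')
goal((.619,.0725,.105),90)"
```

```text
t 18.88 tcp [0.6174 0.0716 0.126 ] yaw 90.6 F [-1.708   0.2147 -2.082 ] w 0.0119 q [ 0.3835  0.655  -0.8449  1.7339  0.5599  1.017   0.9147]
  -> xyz [-0.17  0.08  2.1 ] rot [ 0.2 -0.3  0.6]
```

View pics/s20c.png

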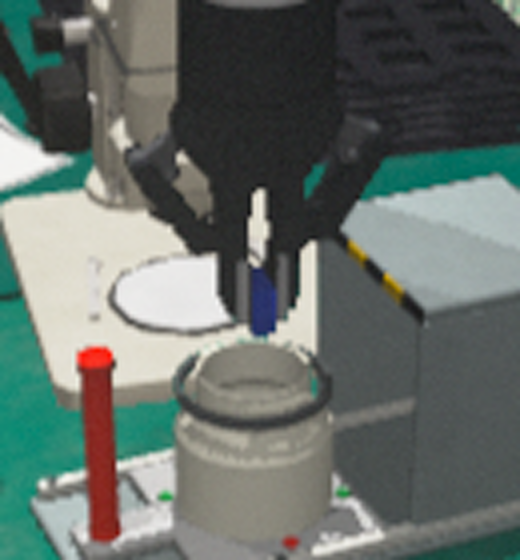

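>>> jog_arm:
  rows:
    - {"xyz": [-0.2,0.3,0.6],"delta_rot": [0,0,0],"fingers": 1}
    - {"xyz": [-0.2,0.3,1.4],"delta_rot": [0,0,0],"fingers": 1}
    - {"xyz": [-0.2,0.3,2.1],"delta_rot": [0,0,0],"fingers": 1}
    - {"xyz": [-0.2,0.3,2.1],"delta_rot": [0,0,0],"fingers": 1}
    - {"xyz": [-0.2,0.3,2.1],"delta_rot": [0,0,0],"fingers": 1}

```text
clock: 19.3
tcp_pos: [0.6192, 0.0748, 0.105]
orientation: [0.016, -3.136, -0.004]
contact_force: [-1.2, -0.3, -0.6]
grip_width: 0.012
```

```bash
python3 -c "
from h import *
im=snap('scene','s21.png');crop(im,280,120,410,260,4,'s21c.png')
goal((.619,.0735,.105),90)"
```

```text
t 19.35 tcp [0.6196 0.0748 0.1055] yaw 90.6 F [0.585  0.5416 0.7192] w 0.0119 q [ 0.3658  0.6816 -0.8281  1.7417  0.5841  0.9878  0.8937]
  -> xyz [ 0.06 -0.13  0.05] rot [ 0.2 -0.3  0.6]
```

View pics/s21c.png

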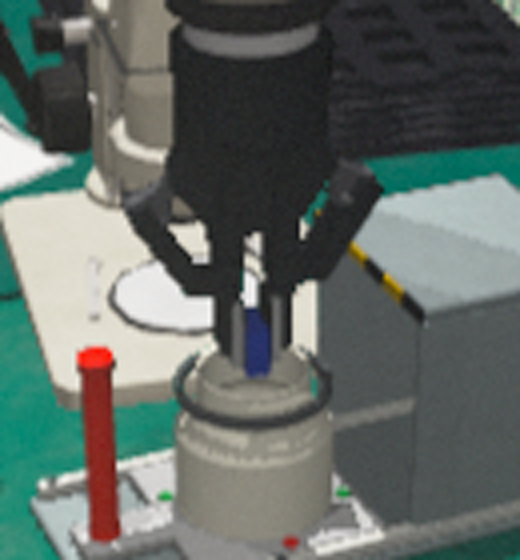

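Centred over the mouth. Release.

>>> jog_arm:
  rows:
    - {"xyz": [0,0,0],"delta_rot": [0,0,0],"fingers": 0.55}
    - {"xyz": [0,0,0],"delta_rot": [0,0,0],"fingers": 0.55}
    - {"xyz": [0,0,0],"delta_rot": [0,0,0],"fingers": 0.55}
    - {"xyz": [0,0,-2],"delta_rot": [0,0,0],"fingers": 0.55}
    - {"xyz": [0,0,-5],"delta_rot": [0,0,0],"fingers": 0.55}

```text
clock: 19.77
tcp_pos: [0.6178, 0.0738, 0.1534]
orientation: [0.016, -3.132, -0.003]
contact_force: [1.5, -0.1, -0.4]
grip_width: 0.038
```

```bash
python3 -c "
from h import *
im=snap('scene','s22.png');crop(im,230,120,430,330,2.8,'s22c.png')
goal((.4228,.1019,.18),127.3);goal((.495,.0891,.18),12.6)"
```

```text
t 19.82 tcp [0.6219 0.0758 0.1614] yaw 90.6 F [2.3246 0.7969 3.8978] w 0.0383 q [ 0.3937  0.621  -0.8698  1.6998  0.5272  1.0706  0.9368]
  -> xyz [19.88  2.82 -1.86] rot [  0.2   0.1 -36.7]
t 19.82 tcp [0.6219 0.0758 0.1614] yaw 90.6 F [2.3246 0.7969 3.8978] w 0.0383 q [ 0.3937  0.621  -0.8698  1.6998  0.5272  1.0706  0.9368]
  -> xyz [12.67  1.47 -1.86] rot [ 0.2 -0.1 78. ]
```

View pics/s22c.png

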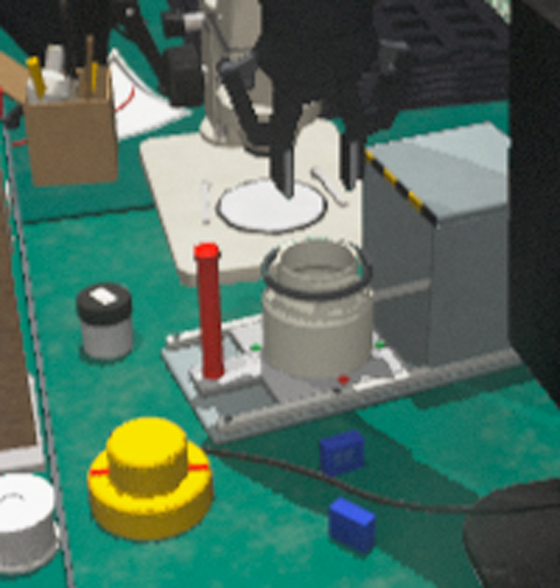

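>>> jog_arm:
  rows:
    - {"xyz": [3.5,0.5,0],"delta_rot": [0,0,-5],"fingers": 0.55}
    - {"xyz": [7.3,1,0],"delta_rot": [0,0,-10],"fingers": 0.55}
    - {"xyz": [11,1.5,0],"delta_rot": [0,0,-15],"fingers": 0.55}
    - {"xyz": [14.6,2.1,0],"delta_rot": [0,0,-20],"fingers": 0.55}
    - {"xyz": [18,2.5,1],"delta_rot": [0,0,-25],"fingers": 0.55}

```text
clock: 20.23
tcp_pos: [0.4408, 0.0999, 0.1526]
orientation: [-0.702, 3.057, 0.005]
contact_force: [0.9, 0.6, 0.4]
grip_width: 0.0384
```

```bash
python3 -c "
from h import *
goal((.4228,.1019,.10),127.3)"
```

```text
t 20.23 tcp [0.4408 0.0999 0.1526] yaw 115.9 F [0.8832 0.6037 0.4361] w 0.0384 q [ 0.5708  0.4168 -1.1058  2.098   0.478   0.9002  1.2147]
  -> xyz [1.56 0.96 5.25] rot [  0.1   0.3 -11.4]
```

>>> jog_arm:
  rows:
    - {"xyz": [0.5,0.5,1],"delta_rot": [0,0.3,-4],"fingers": 0.55}
    - {"xyz": [1,0.9,2.5],"delta_rot": [0,0.3,-8],"fingers": 0.55}
    - {"xyz": [1.6,1,4],"delta_rot": [0,0.3,-11.4],"fingers": 0.55}
    - {"xyz": [1.6,1,6],"delta_rot": [0,0.3,-11.4],"fingers": 0.55}
    - {"xyz": [1.6,1,8],"delta_rot": [0,0.3,-11.4],"fingers": 0.55}

```text
clock: 20.65
tcp_pos: [0.4227, 0.1022, 0.0723]
orientation: [-1.003, 2.975, 0.001]
contact_force: [0.3, -0.4, -0.6]
grip_width: 0.0383
```

```bash
python3 -c "
from h import *
im=snap('scene','s23.png');crop(im,300,230,410,340,5,'s23c.png')
def c(X): return (proj('scene',X)-[300,230])*5
a=np.radians(127.3);d=np.array([np.cos(a),np.sin(a),0]);e=np.array([-d[1],d[0],0])
C=np.array([.4228,.1019,0])
for s in(1,-1):
  for t in (1,-1): print(c(C+s*d*.006+t*e*.014+[0,0,.026]))
goal((.4228,.1019,.005),127.3)"
```

```text
[294.1035 388.0511]
[231.9214 355.6198]
[314.2712 370.3613]
[252.2707 338.5095]
t 20.7 tcp [0.4209 0.1015 0.0694] yaw 127.3 F [-1.4223 -0.2835 -2.1837] w 0.0387 q [ 0.462   0.5419 -1.0166  2.1966  0.6817  0.7653  1.2071]
  -> xyz [-0.19 -0.1   6.44] rot [ 0.1 -0.1 -0. ]
```

View pics/s23c.png

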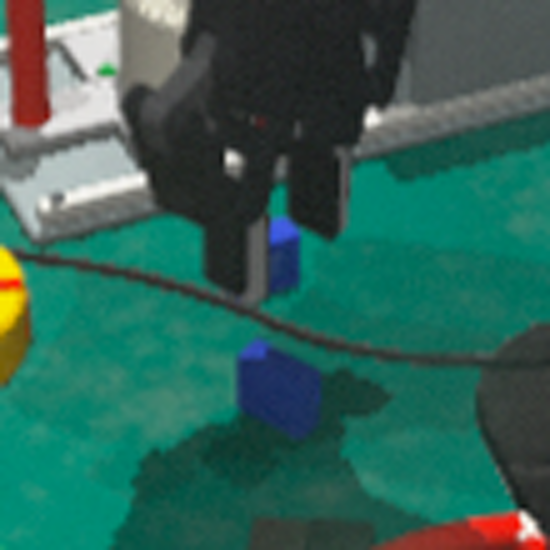

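>>> jog_arm:
  rows:
    - {"xyz": [-0.1,0,2],"delta_rot": [0,0,0],"fingers": 0.55}
    - {"xyz": [-0.1,0,4],"delta_rot": [0,0,0],"fingers": 0.55}
    - {"xyz": [-0.1,0,5.5],"delta_rot": [0,0,0],"fingers": 0.55}
    - {"xyz": [-0.1,0,6.3],"delta_rot": [0,0,0],"fingers": 0.55}
    - {"xyz": [-0.1,0,6.4],"delta_rot": [0,0,0],"fingers": 0.55}

```text
clock: 21.12
tcp_pos: [0.4211, 0.1021, 0.0049]
orientation: [1.003, -2.973, -0.003]
contact_force: [-0.1, 0.0, 0.2]
grip_width: 0.0385
```

>>> jog_arm:
  grip_force: 30
  rows:
    - {"xyz": [0,0,0],"delta_rot": [0,0,0],"fingers": 1}
    - {"xyz": [0,0,0],"delta_rot": [0,0,0],"fingers": 1}
    - {"xyz": [0,0,0],"delta_rot": [0,0,0],"fingers": 1}
    - {"xyz": [0,0,0],"delta_rot": [0,0,0],"fingers": 1}
    - {"xyz": [0,0,0],"delta_rot": [0,0,0],"fingers": 1}

```text
clock: 21.53
tcp_pos: [0.4219, 0.1024, 0.0058]
orientation: [1.003, -2.975, -0.002]
contact_force: [-1.9, -0.9, 7.5]
grip_width: 0.0119
```

>>> jog_arm:
  rows:
    - {"xyz": [0,0,-2],"delta_rot": [0,0,0],"fingers": 1}
    - {"xyz": [0,0,-5],"delta_rot": [0,0,0],"fingers": 1}
    - {"xyz": [0,0,-9],"delta_rot": [0,0,0],"fingers": 1}
    - {"xyz": [0,0,-13],"delta_rot": [0,0,0],"fingers": 1}
    - {"xyz": [0,0,-17],"delta_rot": [0,0,0],"fingers": 1}

```text
clock: 21.95
tcp_pos: [0.4216, 0.1024, 0.1776]
orientation: [1.004, -2.974, -0.003]
contact_force: [1.0, -1.5, -0.1]
grip_width: 0.0118
```

```bash
python3 -c "
from h import *
im=snap('scene','s24.png');crop(im,230,120,430,330,2.8,'s24c.png')
goal((.619,.0745,.18),90)"
```

```text
t 22.0 tcp [0.4254 0.1044 0.184 ] yaw 127.3 F [3.5337 3.9033 5.2368] w 0.0116 q [ 0.6653  0.3685 -1.2201  2.094   0.4289  0.9546  1.4341]
  -> xyz [-13.58 -14.11   0.51] rot [ 0.   0.4 37.3]
```

View pics/s24c.png

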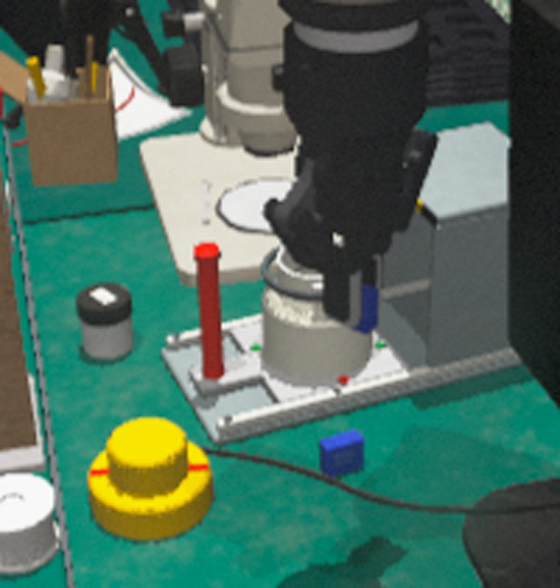

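>>> jog_arm:
  rows:
    - {"xyz": [-2.7,-2.8,0],"delta_rot": [0,0,7],"fingers": 1}
    - {"xyz": [-5.4,-5.6,0],"delta_rot": [0,0.4,14],"fingers": 1}
    - {"xyz": [-8.1,-8.4,0],"delta_rot": [0,0.4,21],"fingers": 1}
    - {"xyz": [-10.8,-11.3,0],"delta_rot": [0,0.4,28],"fingers": 1}
    - {"xyz": [-13.6,-14.1,0.5],"delta_rot": [0,0.4,35],"fingers": 1}

```text
clock: 22.42
tcp_pos: [0.6214, 0.0738, 0.181]
orientation: [-0.053, 3.14, -0.002]
contact_force: [1.1, 0.1, 0.1]
grip_width: 0.0119
```

```bash
python3 -c "
from h import *
goal((.619,.0745,.11),90)"
```

```text
t 22.42 tcp [0.6214 0.0738 0.181 ] yaw 91.9 F [1.1276 0.0806 0.0881] w 0.0119 q [ 0.4046  0.6004 -0.8843  1.6845  0.513   1.1043  0.9723]
  -> xyz [0.24 0.09 7.1 ] rot [-0.1  0.1  1.9]
```

>>> jog_arm:
  rows:
    - {"xyz": [0.2,0.1,2],"delta_rot": [0,0,1.9],"fingers": 1}
    - {"xyz": [0.2,0.1,4],"delta_rot": [0,0,1.9],"fingers": 1}
    - {"xyz": [0.2,0.1,6],"delta_rot": [0,0,1.9],"fingers": 1}
    - {"xyz": [0.2,0.1,7.3],"delta_rot": [0,0,1.9],"fingers": 1}
    - {"xyz": [0.2,0.1,7.5],"delta_rot": [0,0,1.9],"fingers": 1}

```text
clock: 22.83
tcp_pos: [0.6178, 0.0739, 0.1036]
orientation: [0.001, -3.139, 0.003]
contact_force: [-0.3, -0.5, -0.0]
grip_width: 0.0116
```

```bash
python3 -c "
from h import *
im=snap('scene','s25.png');crop(im,280,120,410,260,4,'s25c.png')
goal((.619,.0745,.105),90)"
```

```text
t 22.88 tcp [0.6184 0.0742 0.1047] yaw 90.0 F [-0.2866  0.5565 -0.3762] w 0.0116 q [ 0.3621  0.6776 -0.8231  1.7475  0.5867  0.9825  0.8804]
  -> xyz [-0.06  0.03 -0.03] rot [-0.1 -0.1  0. ]
```

View pics/s25c.png

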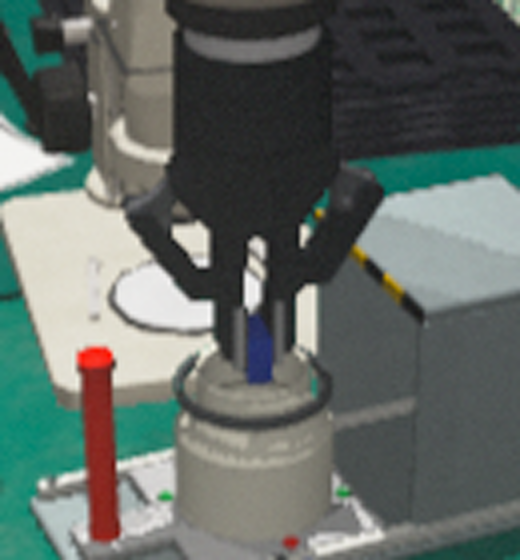

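>>> jog_arm:
  rows:
    - {"xyz": [0,0,0],"delta_rot": [0,0,0],"fingers": 0.55}
    - {"xyz": [0,0,0],"delta_rot": [0,0,0],"fingers": 0.55}
    - {"xyz": [0,0,0],"delta_rot": [0,0,0],"fingers": 0.55}
    - {"xyz": [0,0,-2],"delta_rot": [0,0,0],"fingers": 0.55}
    - {"xyz": [0,0,-5],"delta_rot": [0,0,0],"fingers": 0.55}

```text
clock: 23.3
tcp_pos: [0.6169, 0.0735, 0.1535]
orientation: [0.001, -3.136, 0.004]
contact_force: [0.2, 0.1, -0.6]
grip_width: 0.0386
```

```bash
python3 -c "
from h import *
goal((.495,.089,.15),12.6)"
```

```text
t 23.3 tcp [0.6169 0.0735 0.1535] yaw 90.0 F [ 0.2382  0.0981 -0.5688] w 0.0386 q [ 0.3891  0.6232 -0.8603  1.7136  0.5314  1.0619  0.9221]
  -> xyz [12.18  1.56  0.41] rot [-0.3 -0.2 77.4]
```

>>> jog_arm:
  rows:
    - {"xyz": [2.5,0.3,0],"delta_rot": [0,0,7],"fingers": 0.55}
    - {"xyz": [5,0.6,0],"delta_rot": [0,0,14],"fingers": 0.55}
    - {"xyz": [7.5,0.9,0],"delta_rot": [0,0,21],"fingers": 0.55}
    - {"xyz": [10,1.2,0],"delta_rot": [0,0,28],"fingers": 0.55}
    - {"xyz": [12.2,1.6,0],"delta_rot": [0,0,35],"fingers": 0.55}

```text
clock: 23.72
tcp_pos: [0.4937, 0.0895, 0.155]
orientation: [-0.952, -2.991, 0.006]
contact_force: [0.5, 0.8, 0.7]
grip_width: 0.0384
```

>>> jog_arm:
  rows:
    - {"xyz": [0,0,0],"delta_rot": [0,0,7],"fingers": 0.55}
    - {"xyz": [0,0,0],"delta_rot": [0,0,14],"fingers": 0.55}
    - {"xyz": [0,0,0],"delta_rot": [0,0,21],"fingers": 0.55}
    - {"xyz": [0,0,0],"delta_rot": [0,0,28],"fingers": 0.55}
    - {"xyz": [0,0,0],"delta_rot": [0,0,35],"fingers": 0.55}

```text
clock: 24.13
tcp_pos: [0.4942, 0.0898, 0.1561]
orientation: [-1.816, -2.563, 0.005]
contact_force: [0.3, -0.0, -0.8]
grip_width: 0.0384
```

```bash
python3 -c "
from h import *
im=snap('scene','s26.png');crop(im,230,120,430,330,2.8,'s26c.png')
print([(d['conf'],np.array(d['position'])) for d in imaging.tip_of('scene','relay0_mid')])
goal((.495,.089,.08),12.6)"
```

```text
[]
t 24.23 tcp [0.4942 0.0899 0.156 ] yaw 19.6 F [ 0.0712 -0.0033  0.3749] w 0.0382 q [ 0.2525  0.3642 -0.6698  1.9989  0.2942  0.8771 -0.2339]
  -> xyz [-0.1   0.07  7.6 ] rot [-0.2  0.1  7. ]
```

View pics/s26c.png

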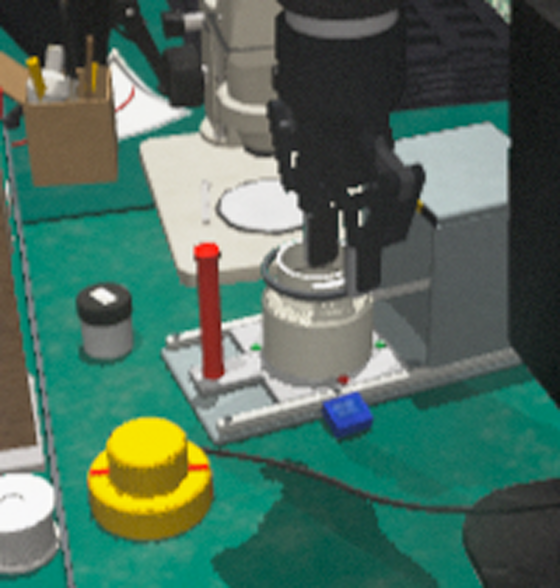

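```bash
python3 -c "
from h import *
im=cv2.imread('pics/s26.png');crop(im,330,240,390,290,10,'s26d.png')
im=snap('top','t26.png')
def c(X): return (proj('scene',X)-[330,240])*10
print(at('scene',(354.3,266),.012))
"
```

```text
[0.5462 0.0684 0.012 ]
```

View pics/s26d.png

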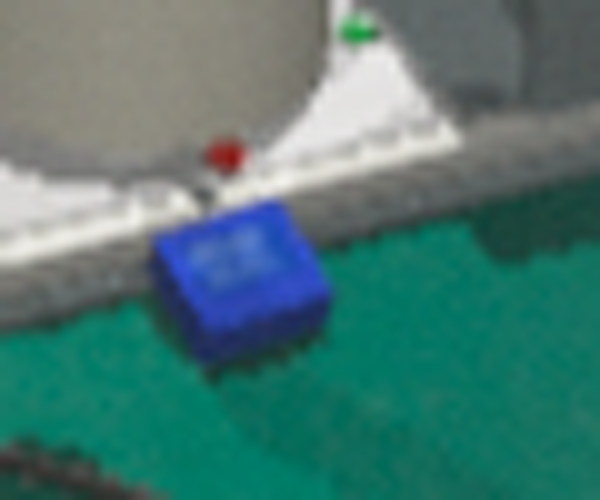

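View pics/t26.png

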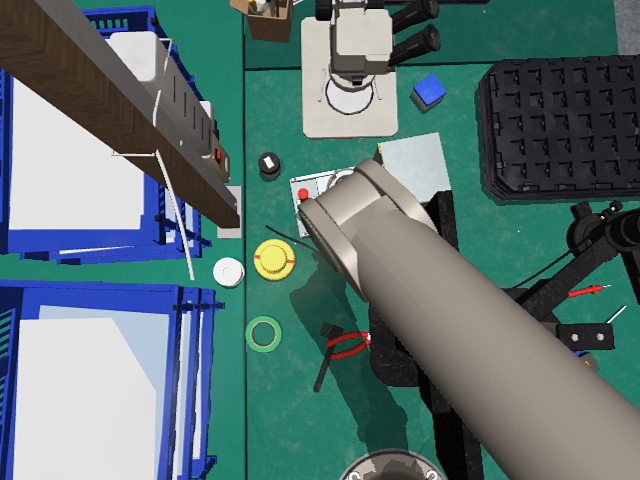

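```bash
python3 -c "
from h import *
P=[at('scene',(330+x/10,240+y/10),.012) for x,y in [(155,243),(280,203),(330,285),(205,328)]]
P=np.array(P);print(P,P.mean(0))
for i in range(4): d=P[(i+1)%4]-P[i];print(np.linalg.norm(d),np.degrees(np.arctan2(d[1],d[0])))
B=np.array([at('scene',(330+x/10,240+y/10),0) for x,y in [(205,362),(325,312),(165,290)]]);print(B)
# carrier near edge
for x,y in [(20,325),(450,215)]: print('carrier edge',at('scene',(330+x/10,240+y/10),0))
for x,y in [(0,262),(460,140)]: print('rail top',at('scene',(330+x/10,240+y/10),0.018))
"
```

```text
[[0.5562 0.0842 0.012 ]
 [0.5631 0.0558 0.012 ]
 [0.5337 0.0537 0.012 ]
 [0.5264 0.0817 0.012 ]] [0.5448 0.0689 0.012 ]
0.029193939748763893 -76.47170215437382
0.029459096813764116 -175.7950743096959
0.02894023556139653 104.64370041657956
0.029975030459282858 4.868273734389389
[[0.5306 0.0805 0.    ]
 [0.5404 0.0526 0.    ]
 [0.5557 0.0823 0.    ]]
carrier edge [0.5518 0.1138 0.    ]
carrier edge [0.5657 0.0181 0.    ]
rail top [0.5501 0.118  0.018 ]
rail top [0.567 0.016 0.018]
```

```bash
cat >> h.py <<'E'
def goalt(xyz,yaw,ty):
    o,p,Rc=pose(); a=np.deg2rad(yaw); c,s=np.cos(a),np.sin(a)
    Rt=R.from_matrix(np.array([[-s,c,0],[c,s,0],[0,0,-1.]]))*R.from_rotvec([0,ty,0],degrees=True)
    d=Rc.as_matrix().T@(np.array(xyz)-p)*100
    w=(Rc.inv()*Rt).as_rotvec(degrees=True)
    print("t",round(o["clock"],2),"tcp",p,"z",Rc.as_matrix()[:,2],"F",np.array(o["contact_force"]),"w",round(o["grip_width"],4),"q",np.array(o["joints"]))
    print("  -> xyz",np.round(d,2),"rot",np.round(w,1))
E
python3 -c "
from h import *
goalt((.530,.068,.13),99.5,0);goalt((.530,.068,.13),99.5,-15)"
```

```text
t 24.28 tcp [0.4941 0.0898 0.1558] z [-0.0025 -0.0029 -1.    ] F [0.931  0.1117 0.3176] w 0.0382 q [ 0.2531  0.3647 -0.6706  1.999   0.2947  0.8772 -0.2299]
  -> xyz [-3.27  2.64  2.58] rot [ -0.2  -0.  -79.6]
t 24.28 tcp [0.4941 0.0898 0.1558] z [-0.0025 -0.0029 -1.    ] F [0.931  0.1117 0.3176] w 0.0382 q [ 0.2531  0.3647 -0.6706  1.999   0.2947  0.8772 -0.2299]
  -> xyz [-3.27  2.64  2.58] rot [-10.6 -12.5 -79.1]
```

>>> jog_arm:
  rows:
    - {"xyz": [-0.6,0.5,0],"delta_rot": [0,0,-7],"fingers": 0.4}
    - {"xyz": [-1.2,1,0],"delta_rot": [0,0,-14],"fingers": 0.4}
    - {"xyz": [-1.8,1.5,0],"delta_rot": [0,0,-21],"fingers": 0.4}
    - {"xyz": [-2.4,2,0],"delta_rot": [0,0,-28],"fingers": 0.4}
    - {"xyz": [-3.2,2.6,0],"delta_rot": [0,0,-35],"fingers": 0.4}

```text
clock: 24.7
tcp_pos: [0.5297, 0.0688, 0.1563]
orientation: [-0.931, -3.0, 0.005]
contact_force: [0.1, 0.1, -0.2]
grip_width: 0.0513
```

>>> jog_arm:
  rows:
    - {"xyz": [0,0,0],"delta_rot": [0,0,-7],"fingers": 0.4}
    - {"xyz": [0,0,0],"delta_rot": [0,0,-14],"fingers": 0.4}
    - {"xyz": [0,0,0],"delta_rot": [0,0,-21],"fingers": 0.4}
    - {"xyz": [0,0,0],"delta_rot": [0,0,-28],"fingers": 0.4}
    - {"xyz": [0,0,0],"delta_rot": [0,0,-35],"fingers": 0.4}

```text
clock: 25.12
tcp_pos: [0.53, 0.0687, 0.1568]
orientation: [0.03, -3.141, 0.004]
contact_force: [1.3, -0.6, 0.4]
grip_width: 0.0507
```

```bash
python3 -c "
from h import *
goalt((.535,.068,.10),99.5,-15)"
```

```text
t 25.12 tcp [0.53   0.0687 0.1568] z [-0.0009 -0.0024 -1.    ] F [ 1.2894 -0.6474  0.4086] w 0.0507 q [ 0.4754  0.4939 -0.922   1.9169  0.4785  0.9687  0.9192]
  -> xyz [-0.5  -0.07  5.68] rot [ -1.2 -15.   -8.3]
```

>>> jog_arm:
  rows:
    - {"xyz": [0,0,1],"delta_rot": [0,-5,-3],"fingers": 0.4}
    - {"xyz": [-0.2,0,2],"delta_rot": [-0.6,-10,-6],"fingers": 0.4}
    - {"xyz": [-0.5,0,3.5],"delta_rot": [-1.2,-15,-8.3],"fingers": 0.4}
    - {"xyz": [-0.5,0,5],"delta_rot": [-1.2,-15,-8.3],"fingers": 0.4}
    - {"xyz": [-0.5,0,5.7],"delta_rot": [-1.2,-15,-8.3],"fingers": 0.4}

```text
clock: 25.53
tcp_pos: [0.5332, 0.0677, 0.0985]
orientation: [-0.243, 2.873, 0.028]
contact_force: [0.0, 0.3, 0.2]
grip_width: 0.0515
```

```bash
python3 -c "
from h import *
im=snap('scene','s27.png');crop(im,290,140,420,290,4,'s27c.png')
goalt((.541,.0685,.05),99.5,-15)"
```

```text
t 25.58 tcp [0.5338 0.0681 0.0982] z [ 0.2523  0.0412 -0.9668] F [-1.0689  0.3854 -1.5329] w 0.0513 q [ 0.4367  0.4553 -0.83    2.1485  0.7738  0.5354  0.7934]
  -> xyz [ 0.54 -0.07  4.84] rot [-0.1 -0.2  0.1]
```

View pics/s27c.png

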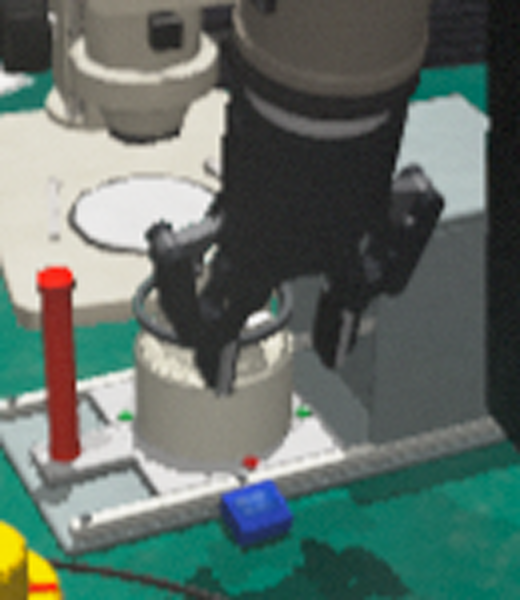

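>>> jog_arm:
  rows:
    - {"xyz": [0.1,0,1.2],"delta_rot": [0,0,0],"fingers": 0.4}
    - {"xyz": [0.25,0,2.4],"delta_rot": [0,0,0],"fingers": 0.4}
    - {"xyz": [0.4,-0.1,3.6],"delta_rot": [0,0,0],"fingers": 0.4}
    - {"xyz": [0.5,-0.1,4.8],"delta_rot": [0,0,0],"fingers": 0.4}
    - {"xyz": [0.5,-0.1,4.8],"delta_rot": [0,0,0],"fingers": 0.4}

```text
clock: 26.0
tcp_pos: [0.5419, 0.0686, 0.0496]
orientation: [-0.244, 2.875, 0.029]
contact_force: [-0.9, 0.7, 0.2]
grip_width: 0.0513
```

```bash
python3 -c "
from h import *
im=snap('scene','s28.png');crop(im,310,190,400,290,6,'s28c.png')
goalt((.5415,.0685,.006),99.5,-15)"
```

```text
t 26.05 tcp [0.542  0.0688 0.0504] z [ 0.2518  0.0416 -0.9669] F [-0.9372  1.0771 -0.3751] w 0.0511 q [ 0.3328  0.5321 -0.7116  2.1591  0.9255  0.4598  0.6561]
  -> xyz [ 1.18 -0.02  4.28] rot [-0.  -0.2  0.2]
```

View pics/s28c.png

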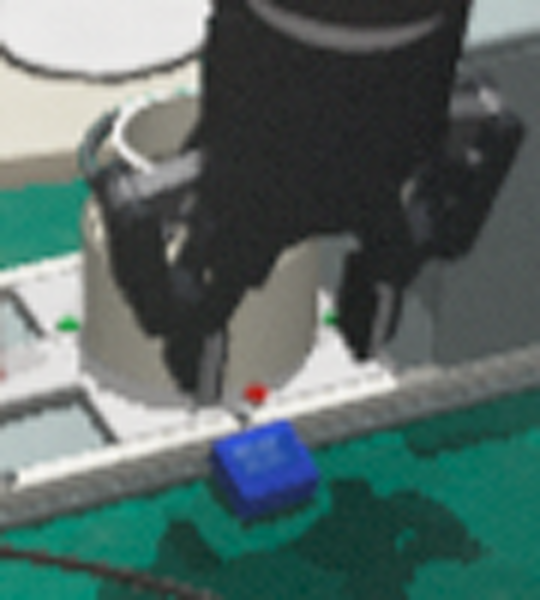

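```bash
python3 -c "
from h import *
def c(X): return (proj('scene',X)-[310,190])*6
_,p,Rc=pose();M=Rc.as_matrix()
for z in (0,.044):
  q=p-[0,0,z]
  print(c(q),[c(q+s*M[:,1]*.0255-M[:,2]*.005) for s in(1,-1)])
print(c([.5445,.069,.012]))
"
```

```text
[268.5809 370.3344] [array([199.4152, 379.0415]), array([340.0542, 341.9913])]
[267.7943 476.6584] [array([200.296 , 486.3863]), array([337.5655, 448.5483])]
[265.3973 459.14  ]
```

>>> jog_arm:
  rows:
    - {"xyz": [0.3,0.2,1],"delta_rot": [0,0,0],"fingers": 0.4}
    - {"xyz": [0.6,0.2,2],"delta_rot": [0,0,0],"fingers": 0.4}
    - {"xyz": [0.9,0.2,3],"delta_rot": [0,0,0],"fingers": 0.4}
    - {"xyz": [1.1,0.2,4],"delta_rot": [0,0,0],"fingers": 0.4}
    - {"xyz": [1.2,0.2,4.25],"delta_rot": [0,0,0],"fingers": 0.4}

```text
clock: 26.47
tcp_pos: [0.5416, 0.0709, 0.0063]
orientation: [-0.245, 2.873, 0.029]
contact_force: [-0.8, 0.7, -0.9]
grip_width: 0.0515
```

```bash
python3 -c "
from h import *
im=snap('scene','s29.png');crop(im,310,190,400,290,6,'s29c.png')
goalt((.5415,.0685,.006),99.5,-15)"
```

```text
t 26.52 tcp [0.5413 0.0709 0.0063] z [ 0.2519  0.0416 -0.9669] F [-0.1474  0.6123 -0.9113] w 0.0514 q [ 0.2268  0.5936 -0.5893  2.1784  1.0952  0.3786  0.4842]
  -> xyz [ 0.03 -0.24  0.02] rot [-0.  -0.2  0.2]
```

View pics/s29c.png

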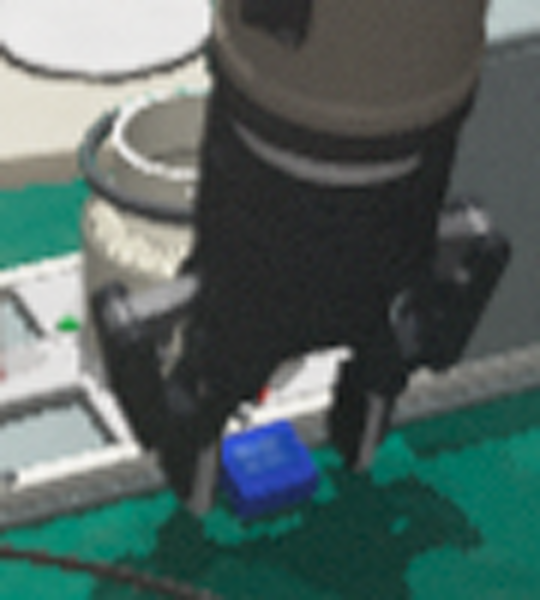

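>>> jog_arm:
  grip_force: 30
  rows:
    - {"xyz": [0,0,0],"delta_rot": [0,0,0],"fingers": 1}
    - {"xyz": [0,0,0],"delta_rot": [0,0,0],"fingers": 1}
    - {"xyz": [0,0,0],"delta_rot": [0,0,0],"fingers": 1}
    - {"xyz": [0,0,0],"delta_rot": [0,0,0],"fingers": 1}
    - {"xyz": [0,0,0],"delta_rot": [0,0,0],"fingers": 1}

```text
clock: 26.93
tcp_pos: [0.5422, 0.0713, 0.0072]
orientation: [-0.245, 2.872, 0.03]
contact_force: [-0.6, 1.6, 6.2]
grip_width: 0.0281
```

```bash
python3 -c "
from h import *
im=snap('scene','s30.png');crop(im,310,190,400,290,6,'s30c.png')
_,p,_=pose()
goalt(p+[-.01,0,.06],99.5,-15)"
```

```text
t 26.98 tcp [0.5422 0.0713 0.0072] z [ 0.2538  0.0422 -0.9663] F [0.1308 0.9475 5.5301] w 0.0279 q [ 0.2273  0.5926 -0.5903  2.1774  1.095   0.3785  0.4846]
  -> xyz [-0.59  0.16 -6.05] rot [-0.  -0.1  0.3]
```

View pics/s30c.png

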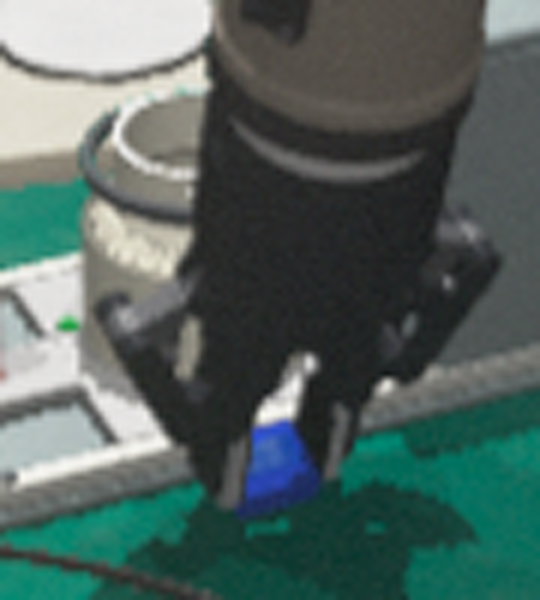

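>>> jog_arm:
  rows:
    - {"xyz": [0,0,-2],"delta_rot": [0,0,0],"fingers": 1}
    - {"xyz": [0,0,-5],"delta_rot": [0,0,0],"fingers": 1}
    - {"xyz": [0,0,-9],"delta_rot": [0,0,0],"fingers": 1}
    - {"xyz": [0,0,-13],"delta_rot": [0,0,0],"fingers": 1}
    - {"xyz": [0,0,-17],"delta_rot": [0,0,0],"fingers": 1}

```text
clock: 27.4
tcp_pos: [0.4975, 0.0642, 0.1722]
orientation: [-0.246, 2.874, 0.031]
contact_force: [0.8, -1.2, 0.8]
grip_width: 0.0282
```

```bash
python3 -c "
from h import *
im=snap('scene','s31.png');crop(im,230,120,430,330,2.8,'s31c.png')
goal((.619,.0735,.17),90)"
```

```text
t 27.45 tcp [0.4997 0.0642 0.1786] yaw 99.7 F [-0.2319  1.8749  3.0739] w 0.028 q [ 0.6511  0.2813 -1.0311  2.1531  0.4979  0.6303  1.0354]
  -> xyz [-11.27  -1.1    3.96] rot [ 1.1 15.2  9.7]
```

View pics/s31c.png

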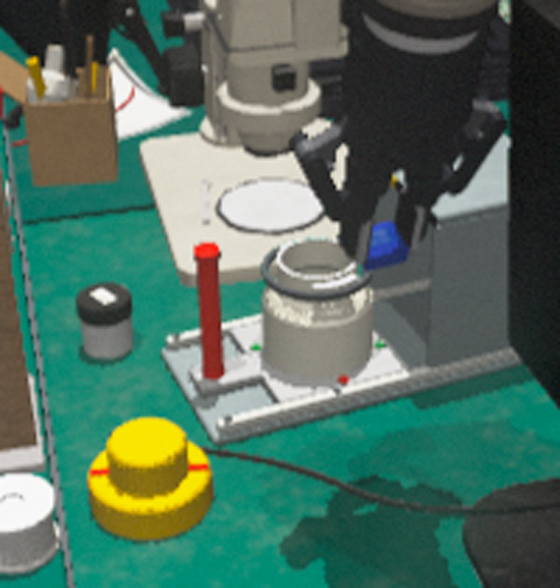

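>>> jog_arm:
  rows:
    - {"xyz": [-2.8,-0.3,0],"delta_rot": [0,5,3],"fingers": 1}
    - {"xyz": [-5.6,-0.6,1],"delta_rot": [0.5,10,6],"fingers": 1}
    - {"xyz": [-8.4,-0.8,2.5],"delta_rot": [1.1,15.2,9.7],"fingers": 1}
    - {"xyz": [-11.1,-1.1,4],"delta_rot": [1.1,15.2,9.7],"fingers": 1}
    - {"xyz": [-11.1,-1.1,4],"delta_rot": [1.1,15.2,9.7],"fingers": 1}

```text
clock: 27.87
tcp_pos: [0.6222, 0.0727, 0.1668]
orientation: [-0.006, -3.141, -0.004]
contact_force: [-0.7, -0.0, 0.1]
grip_width: 0.028
```

```bash
python3 -c "
from h import *
goal((.617,.0735,.113),90)"
```

```text
t 27.87 tcp [0.6222 0.0727 0.1668] yaw 89.8 F [-0.6622 -0.0409  0.0647] w 0.028 q [ 0.3982  0.615  -0.8701  1.6942  0.5204  1.0809  0.9323]
  -> xyz [0.51 0.07 5.38] rot [ 0.1 -0.  -0.2]
```

>>> jog_arm:
  rows:
    - {"xyz": [0.5,0.1,2],"delta_rot": [0,0,0],"fingers": 1}
    - {"xyz": [0.5,0.1,4],"delta_rot": [0,0,0],"fingers": 1}
    - {"xyz": [0.5,0.1,5.2],"delta_rot": [0,0,0],"fingers": 1}
    - {"xyz": [0.5,0.1,5.2],"delta_rot": [0,0,0],"fingers": 1}
    - {"xyz": [0.5,0.1,5.2],"delta_rot": [0,0,0],"fingers": 1}

```text
clock: 28.28
tcp_pos: [0.6165, 0.0736, 0.1145]
orientation: [-0.006, -3.14, -0.004]
contact_force: [0.1, 0.3, 0.3]
grip_width: 0.0282
```

```bash
python3 -c "
from h import *
im=snap('scene','s32.png');crop(im,280,120,410,260,4,'s32c.png')
goal((.617,.0735,.113),90)"
```

```text
t 28.33 tcp [0.6173 0.0739 0.1155] yaw 89.8 F [0.5489 0.4728 0.5148] w 0.028 q [ 0.3741  0.6644 -0.8361  1.7447  0.5738  0.9949  0.8861]
  -> xyz [ 0.03 -0.05  0.25] rot [ 0.2 -0.  -0.2]
```

View pics/s32c.png

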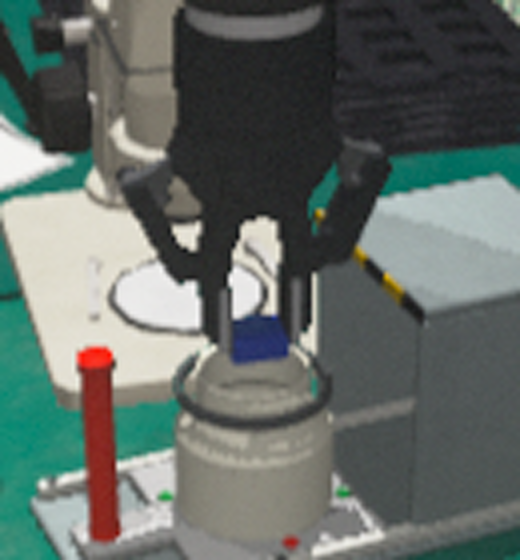

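>>> jog_arm:
  rows:
    - {"xyz": [0,0.1,0.6],"delta_rot": [0,0,0],"fingers": 1}
    - {"xyz": [0,0.1,0.6],"delta_rot": [0,0,0],"fingers": 0.3}
    - {"xyz": [0,0.1,0.6],"delta_rot": [0,0,0],"fingers": 0.3}
    - {"xyz": [0,0.1,0.6],"delta_rot": [0,0,0],"fingers": 0.3}
    - {"xyz": [0,0.1,-2],"delta_rot": [0,0,0],"fingers": 0.3}

```text
clock: 28.75
tcp_pos: [0.6146, 0.0736, 0.1318]
orientation: [-0.006, -3.134, -0.002]
contact_force: [-0.4, -0.5, -0.9]
grip_width: 0.0597
```

>>> jog_arm:
  rows:
    - {"xyz": [1,2,-2],"delta_rot": [0,0,0],"fingers": 0.25}
    - {"xyz": [3,5,-4],"delta_rot": [0,0,0],"fingers": 0.25}
    - {"xyz": [5,8,-5],"delta_rot": [0,0,0],"fingers": 0.25}
    - {"xyz": [8,11,-5],"delta_rot": [0,0,0],"fingers": 0.25}
    - {"xyz": [11,14,-5],"delta_rot": [0,0,0],"fingers": 0.25}

```text
clock: 29.17
tcp_pos: [0.5062, 0.2144, 0.1841]
orientation: [-0.008, -3.137, -0.003]
contact_force: [0.1, 0.8, 0.0]
grip_width: 0.0642
```

```bash
python3 -c "
from h import *
im=snap('scene','s33.png');crop(im,230,120,430,330,2.8,'s33c.png')
im=snap('top','t33.png');crop(im,230,140,430,300,3.5,'t33c.png')
goal((.5,.222,.1),79)"
```

```text
t 29.27 tcp [0.5013 0.2194 0.1844] yaw 90.4 F [-0.3434 -0.0906 -1.3578] w 0.0639 q [ 0.2152  0.4891 -0.9543  1.8599  0.4536  1.0346  0.6537]
  -> xyz [0.07 0.23 8.44] rot [ 0.2 -0.4 11.4]
```

View pics/s33c.png

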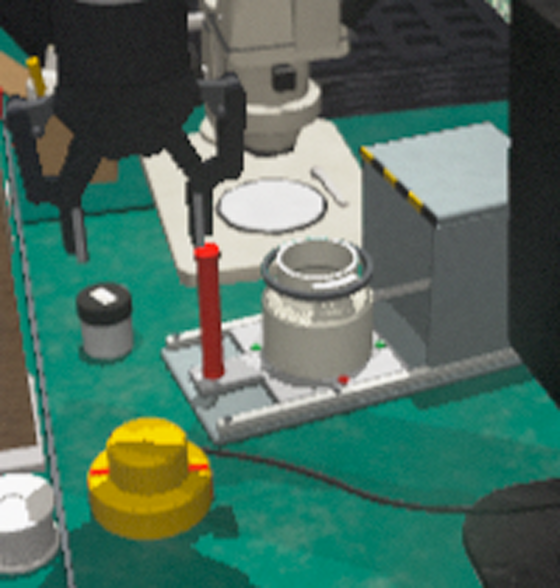

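View pics/t33c.png

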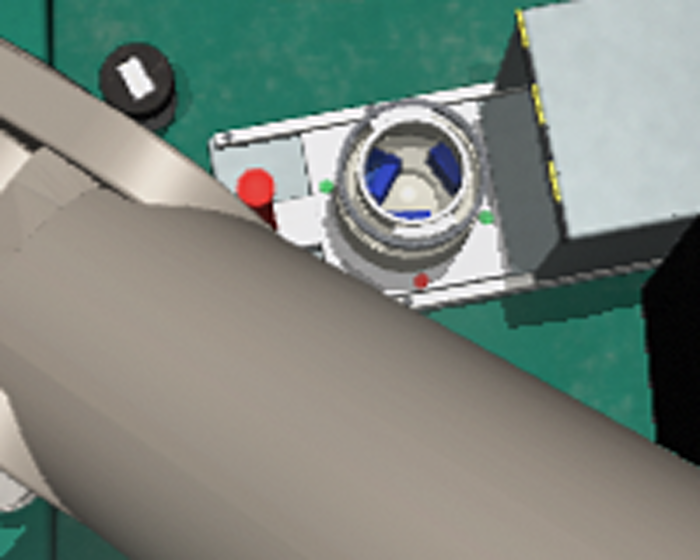

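```bash
python3 -c "
from h import *
im=cv2.imread('pics/t33.png');crop(im,310,155,380,230,8,'t33d.png')
g1=at('top',(323.4,193.1),.02);g2=at('top',(369.1,202.),.02);print(g1,g2,(g1+g2)/2,np.linalg.norm(g1-g2),np.degrees(np.arctan2(*(g1-g2)[[1,0]])))
print(at('top',(348.6,189.1),.098))
im=cv2.imread('pics/t26.png');crop(im,250,230,300,290,10,'t26d.png')
"
```

```text
[0.6294 0.1192 0.02  ] [0.6083 0.0267 0.02  ] [0.6188 0.0729 0.02  ] 0.0948693016166455 77.17780444359013
[0.6176 0.0727 0.098 ]
```

View pics/t33d.png

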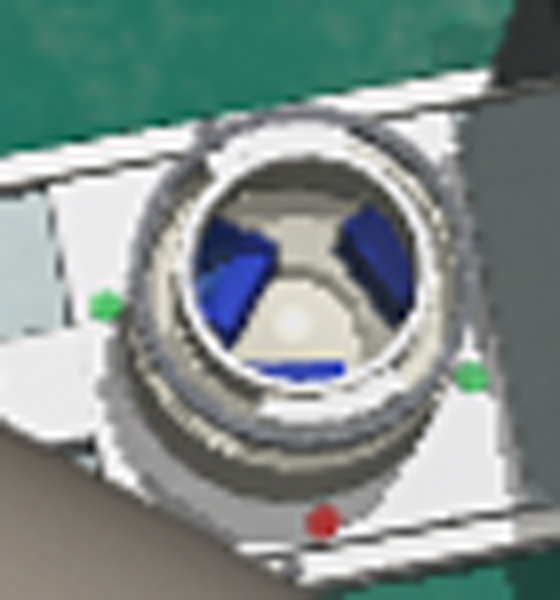

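View pics/t26d.png

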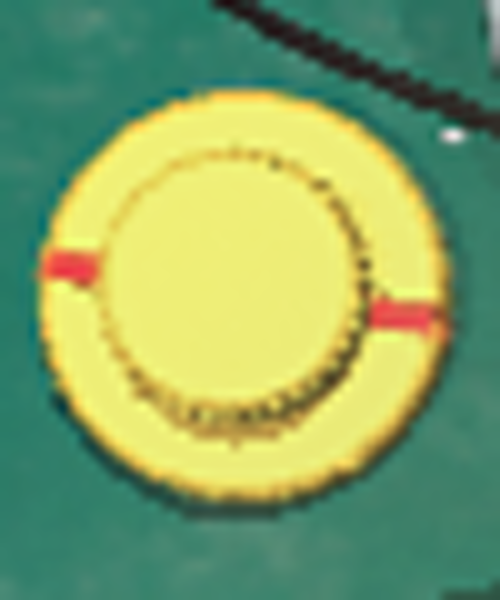

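```bash
python3 -c "
from h import *
f=lambda x,y:(250+x/10,230+y/10)
print(at('top',f(245,293),.020),at('top',f(236,283),.051))
a=at('top',f(70,267),.025);b=at('top',f(405,315),.025);print((a+b)/2,np.degrees(np.arctan2(*(a-b)[[1,0]])))
goal((.5,.222,.06),79)"
```

```text
[0.4961 0.2213 0.02  ] [0.4953 0.22   0.051 ]
[0.4961 0.2223 0.025 ] 80.38536211107018
t 29.27 tcp [0.5013 0.2194 0.1844] yaw 90.4 F [-0.3434 -0.0906 -1.3578] w 0.0639 q [ 0.2152  0.4891 -0.9543  1.8599  0.4536  1.0346  0.6537]
  -> xyz [ 0.04  0.22 12.44] rot [ 0.2 -0.4 11.4]
```

>>> jog_arm:
  rows:
    - {"xyz": [0,0.2,2],"delta_rot": [0,0,6],"fingers": 0.2}
    - {"xyz": [0,0.2,5],"delta_rot": [0,-0.4,11.4],"fingers": 0.2}
    - {"xyz": [0,0.2,8],"delta_rot": [0,-0.4,11.4],"fingers": 0.2}
    - {"xyz": [0,0.2,10.5],"delta_rot": [0,-0.4,11.4],"fingers": 0.2}
    - {"xyz": [0,0.2,10.5],"delta_rot": [0,-0.4,11.4],"fingers": 0.2}

```text
clock: 29.68
tcp_pos: [0.498, 0.2198, 0.0754]
orientation: [-0.299, -3.121, 0.002]
contact_force: [-1.1, -0.6, -0.9]
grip_width: 0.0683
```

```bash
python3 -c "
from h import *
im=snap('scene','s34.png');crop(im,230,200,350,330,4.5,'s34c.png')
goal((.5,.2216,.0285),79)"
```

```text
t 29.73 tcp [0.4991 0.2209 0.0778] yaw 79.1 F [0.2531 0.4783 0.8666] w 0.0684 q [ 0.0889  0.6027 -0.8041  1.9468  0.5757  0.8401  0.3514]
  -> xyz [-0.09  0.09  4.93] rot [ 0.  -0.2  0.1]
```

View pics/s34c.png

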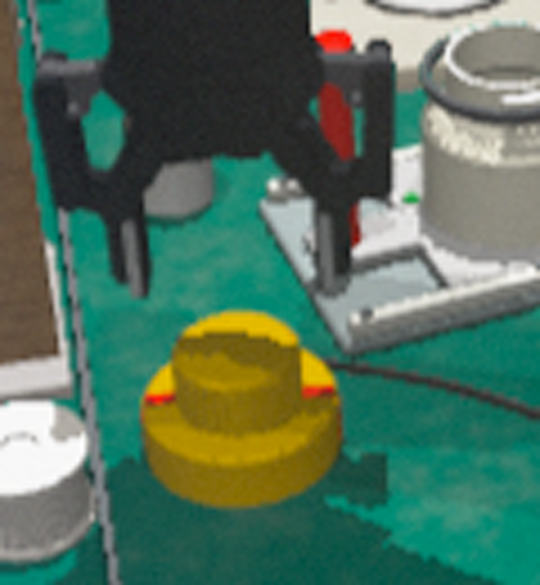

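>>> jog_arm:
  rows:
    - {"xyz": [-0.1,0.1,1.5],"delta_rot": [0,-0.2,0],"fingers": 0.2}
    - {"xyz": [-0.1,0.1,3],"delta_rot": [0,-0.2,0],"fingers": 0.2}
    - {"xyz": [-0.1,0.1,4.4],"delta_rot": [0,-0.2,0],"fingers": 0.2}
    - {"xyz": [-0.1,0.1,4.9],"delta_rot": [0,-0.2,0],"fingers": 0.2}
    - {"xyz": [-0.1,0.1,4.9],"delta_rot": [0,-0.2,0],"fingers": 0.2}

```text
clock: 30.15
tcp_pos: [0.4995, 0.2212, 0.0278]
orientation: [-0.299, -3.125, 0.001]
contact_force: [-0.1, -0.4, 0.3]
grip_width: 0.0686
```

>>> jog_arm:
  grip_force: 70
  rows:
    - {"xyz": [0,0,0],"delta_rot": [0,0,0],"fingers": 1}
    - {"xyz": [0,0,0],"delta_rot": [0,0,0],"fingers": 1}
    - {"xyz": [0,0,0],"delta_rot": [0,0,0],"fingers": 1}
    - {"xyz": [0,0,0],"delta_rot": [0,0,0],"fingers": 1}
    - {"xyz": [0,0,0],"delta_rot": [0,0,0],"fingers": 1}

```text
clock: 30.57
tcp_pos: [0.5001, 0.2217, 0.0287]
orientation: [-0.299, -3.126, 0.0]
contact_force: [-1.1, -0.3, 5.8]
grip_width: 0.05
```

>>> jog_arm:
  rows:
    - {"xyz": [0,0,-2],"delta_rot": [0,0,0],"fingers": 1}
    - {"xyz": [0,0,-5],"delta_rot": [0,0,0],"fingers": 1}
    - {"xyz": [0,0,-9],"delta_rot": [0,0,0],"fingers": 1}
    - {"xyz": [0,0,-13],"delta_rot": [0,0,0],"fingers": 1}
    - {"xyz": [0,0,-16.5],"delta_rot": [0,0,0],"fingers": 1}

```text
clock: 30.98
tcp_pos: [0.5, 0.2218, 0.1959]
orientation: [-0.298, -3.127, -0.0]
contact_force: [1.4, -0.1, -0.8]
grip_width: 0.0497
```

```bash
python3 -c "
from h import *
im=snap('scene','s35.png');crop(im,230,120,430,330,2.8,'s35c.png')
goal((.6215,.0727,.19),77.5)"
```

```text
t 31.03 tcp [0.503  0.2243 0.2025] yaw 79.1 F [1.7994 3.07   3.5897] w 0.0503 q [ 0.1871  0.4481 -0.9202  1.8461  0.4131  1.0417  0.4837]
  -> xyz [-14.5  -12.65   1.28] rot [0.3 0.4 1.6]
```

View pics/s35c.png

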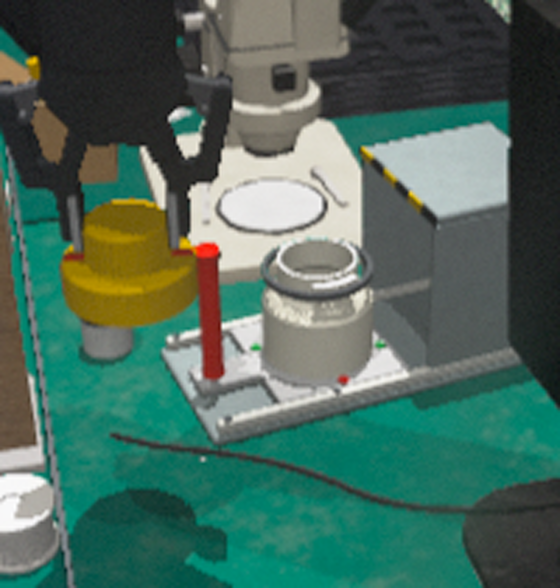

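>>> jog_arm:
  rows:
    - {"xyz": [-2.9,-2.5,0],"delta_rot": [0,0,0],"fingers": 1}
    - {"xyz": [-5.8,-5,0],"delta_rot": [0.3,0.4,1],"fingers": 1}
    - {"xyz": [-8.7,-7.6,0],"delta_rot": [0.3,0.4,1.6],"fingers": 1}
    - {"xyz": [-11.6,-10.1,0.6],"delta_rot": [0.3,0.4,1.6],"fingers": 1}
    - {"xyz": [-14.5,-12.6,1.2],"delta_rot": [0.3,0.4,1.6],"fingers": 1}

```text
clock: 31.45
tcp_pos: [0.6227, 0.0712, 0.1908]
orientation: [0.343, 3.122, -0.0]
contact_force: [0.8, 0.8, -0.5]
grip_width: 0.05
```

```bash
python3 -c "
from h import *
snap('scene','s36t.png')
goal((.6215,.0727,.140),77.5)"
```

```text
t 31.5 tcp [0.6271 0.0614 0.1883] yaw 76.9 F [ 5.7342 -7.6144 -1.7977] w 0.0502 q [ 0.3832  0.5768 -0.8233  1.6694  0.4703  1.104   0.7646]
  -> xyz [0.81 0.99 4.83] rot [-0.3  0.1 -0.6]
```

>>> jog_arm:
  rows:
    - {"xyz": [0.8,1,0],"delta_rot": [0,0,-0.6],"fingers": 1}
    - {"xyz": [0.8,1,1],"delta_rot": [0,0,-0.6],"fingers": 1}
    - {"xyz": [0.8,1,3],"delta_rot": [0,0,-0.6],"fingers": 1}
    - {"xyz": [0.8,1,4.5],"delta_rot": [0,0,-0.6],"fingers": 1}
    - {"xyz": [0.8,1,4.8],"delta_rot": [0,0,-0.6],"fingers": 1}

```text
clock: 31.92
tcp_pos: [0.6188, 0.0734, 0.1368]
orientation: [-0.338, -3.12, 0.01]
contact_force: [-0.3, 0.2, -0.9]
grip_width: 0.0499
```

```bash
python3 -c "
from h import *
im=snap('scene','s36.png');crop(im,280,120,410,260,4,'s36c.png')
goal((.6215,.0727,.120),77.5)"
```

```text
t 31.97 tcp [0.6194 0.0734 0.1376] yaw 77.6 F [-1.1064 -0.3547 -2.1414] w 0.0499 q [ 0.3483  0.6251 -0.7998  1.7232  0.5191  1.0226  0.7154]
  -> xyz [-0.22 -0.01  1.76] rot [-0.4 -0.1  0.1]
```

View pics/s36c.png

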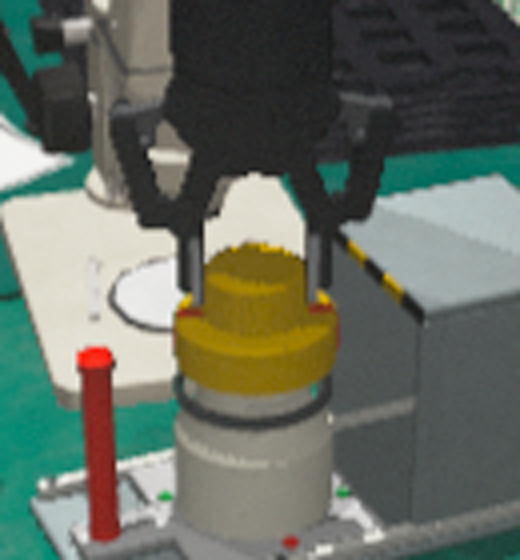

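>>> jog_arm:
  rows:
    - {"xyz": [-0.15,0.1,0.3],"delta_rot": [-0.3,0,0],"fingers": 1}
    - {"xyz": [-0.15,0.1,0.7],"delta_rot": [-0.3,0,0],"fingers": 1}
    - {"xyz": [-0.15,0.1,1.1],"delta_rot": [-0.3,0,0],"fingers": 1}
    - {"xyz": [-0.15,0.1,1.5],"delta_rot": [-0.3,0,0],"fingers": 1}
    - {"xyz": [-0.15,0.1,1.7],"delta_rot": [-0.3,0,0],"fingers": 1}

```text
clock: 32.38
tcp_pos: [0.621, 0.0738, 0.1203]
orientation: [-0.339, -3.121, 0.001]
contact_force: [-0.8, 0.5, -1.3]
grip_width: 0.0504
```

```bash
python3 -c "
from h import *
im=snap('scene','s37.png');crop(im,280,120,410,260,4,'s37c.png')
goal((.6215,.0735,.120),77.5);print(pose()[0]['moment'])"
```

```text
t 32.43 tcp [0.6209 0.0738 0.1201] yaw 77.6 F [ 0.5689  0.5152 -0.5977] w 0.0499 q [ 0.3419  0.647  -0.789   1.7328  0.5355  0.9933  0.7047]
  -> xyz [-0.07 -0.02  0.01] rot [-0.1 -0.1  0.1]
[ 0.0875 -0.109   0.0125]
```

View pics/s37c.png

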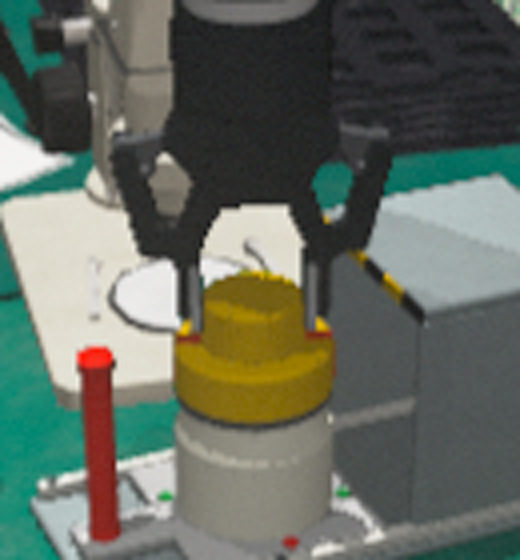

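>>> jog_arm:
  rows:
    - {"xyz": [0,0,0.3],"delta_rot": [0,0,0],"fingers": 1}
    - {"xyz": [0,0,0.6],"delta_rot": [0,0,0],"fingers": 1}
    - {"xyz": [0,0,0.9],"delta_rot": [0,0,0],"fingers": 1}
    - {"xyz": [0,0,1.2],"delta_rot": [0,0,0],"fingers": 1}
    - {"xyz": [0,0,1.3],"delta_rot": [0,0,0],"fingers": 1}

```text
clock: 32.85
tcp_pos: [0.6213, 0.0739, 0.1076]
orientation: [-0.34, -3.122, 0.001]
contact_force: [-1.8, -1.5, 7.4]
grip_width: 0.05
```

```bash
python3 -c "
from h import *
im=snap('scene','s38.png');crop(im,280,120,410,260,4,'s38c.png')
goal((.6215,.0735,.107),9.2);print(pose()[0]['moment'])"
```

```text
t 32.9 tcp [0.6213 0.074  0.1076] yaw 77.6 F [-2.1708 -1.3811  8.7683] w 0.0499 q [ 0.3349  0.6615 -0.7796  1.7405  0.5497  0.9732  0.6939]
  -> xyz [-0.03 -0.04  0.06] rot [-0.1 -0.  68.4]
[-0.1956  0.4173 -0.0043]
```

View pics/s38c.png

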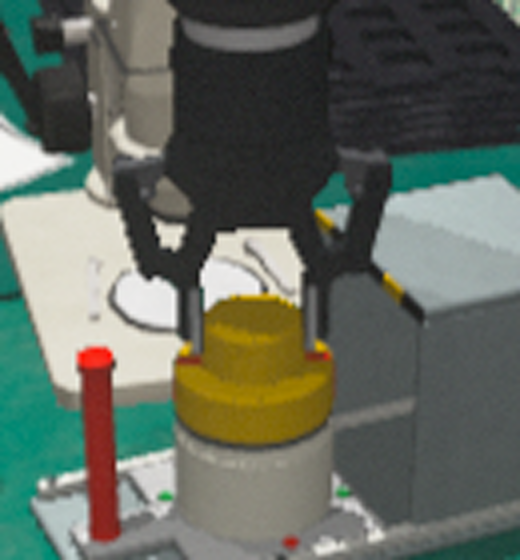

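>>> jog_arm:
  rows:
    - {"xyz": [0,0,0.1],"delta_rot": [0,0,6],"fingers": 1}
    - {"xyz": [0,0,0.1],"delta_rot": [0,0,13],"fingers": 1}
    - {"xyz": [0,0,0.1],"delta_rot": [0,0,20],"fingers": 1}
    - {"xyz": [0,0,0.1],"delta_rot": [0,0,27],"fingers": 1}
    - {"xyz": [0,0,0.1],"delta_rot": [0,0,34],"fingers": 1}

```text
clock: 33.32
tcp_pos: [0.6226, 0.074, 0.1079]
orientation: [1.246, 2.882, -0.0]
contact_force: [0.7, -2.2, 7.7]
grip_width: 0.0499
```

```bash
python3 -c "
from h import *
im=snap('scene','s39.png');crop(im,280,120,410,260,4,'s39c.png')
goal((.6213,.0735,.107),9.2);print(pose()[0]['moment'])"
```

```text
t 33.37 tcp [0.6226 0.074  0.1081] yaw 42.8 F [-0.1428 -0.2755  7.8505] w 0.0501 q [ 0.2451  0.6177 -0.6426  1.7457  0.4502  0.9284  0.163 ]
  -> xyz [ 0.05 -0.13  0.11] rot [ 0.1  0.1 33.6]
[-0.0937  0.1276 -0.1724]
```

View pics/s39c.png

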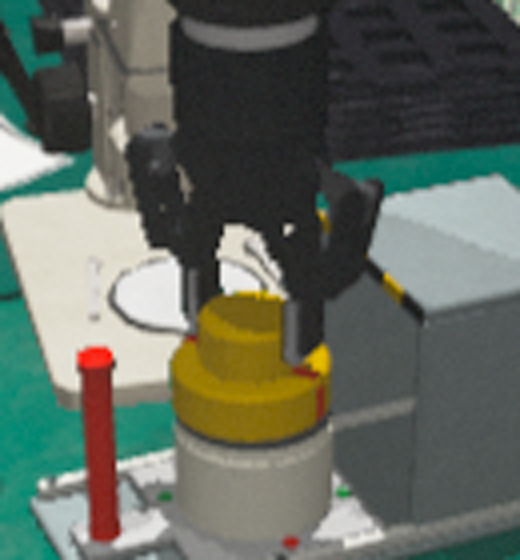

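>>> jog_arm:
  rows:
    - {"xyz": [0,-0.1,0.2],"delta_rot": [0,0,7],"fingers": 1}
    - {"xyz": [0,-0.1,0.2],"delta_rot": [0,0,14],"fingers": 1}
    - {"xyz": [0,-0.1,0.2],"delta_rot": [0,0,21],"fingers": 1}
    - {"xyz": [0,-0.1,0.2],"delta_rot": [0,0,28],"fingers": 1}
    - {"xyz": [0,-0.1,0.2],"delta_rot": [0,0,35],"fingers": 1}

```text
clock: 33.78
tcp_pos: [0.6224, 0.0728, 0.1071]
orientation: [2.07, 2.359, 0.001]
contact_force: [-2.1, -1.5, 8.5]
grip_width: 0.0493
```

```bash
python3 -c "
from h import *
im=snap('scene','s40.png');crop(im,280,120,410,260,4,'s40c.png')
goal((.6213,.0735,.107),9.2);print(pose()[0]['moment'])"
```

```text
t 33.83 tcp [0.6224 0.0726 0.1072] yaw 7.0 F [-1.4457 -1.3568  7.7257] w 0.0496 q [ 0.1459  0.5826 -0.4967  1.7552  0.3483  0.8896 -0.3808]
  -> xyz [ 0.1  -0.1   0.02] rot [ 0.1  0.2 -2.2]
[-0.1964  0.6222 -0.1483]
```

View pics/s40c.png

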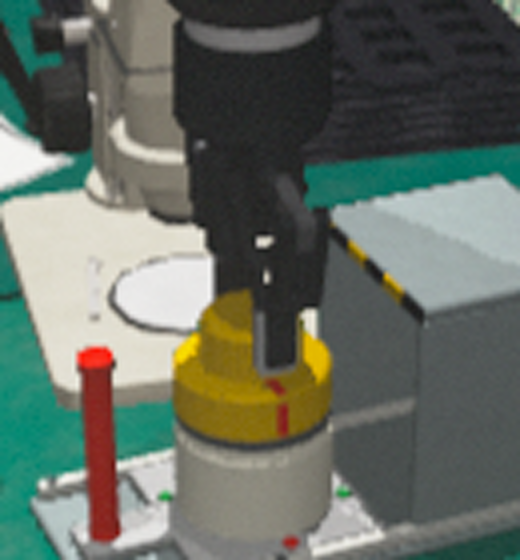

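>>> jog_arm:
  rows:
    - {"xyz": [0,0,0.1],"delta_rot": [0,0,3],"fingers": 1}
    - {"xyz": [0,0,0.1],"delta_rot": [0,0,6],"fingers": 1}
    - {"xyz": [0,0,0.1],"delta_rot": [0,0,7],"fingers": 1}
    - {"xyz": [0,0,0.1],"delta_rot": [0,0,7],"fingers": 1}
    - {"xyz": [0,0,0.1],"delta_rot": [0,0,7],"fingers": 1}

```text
clock: 34.25
tcp_pos: [0.6225, 0.0725, 0.1072]
orientation: [2.212, 2.223, -0.0]
contact_force: [-2.6, -2.8, 10.4]
grip_width: 0.0499
```

```bash
python3 -c "
from h import *
im=snap('scene','s41.png');crop(im,280,120,410,260,4,'s41c.png')
goal((.6213,.0735,.107),9.2);print(pose()[0]['moment'])"
```

```text
t 34.3 tcp [0.6225 0.0725 0.1072] yaw 0.3 F [-4.0898 -3.6977  8.3748] w 0.0498 q [ 0.1247  0.5767 -0.4678  1.7569  0.3306  0.8833 -0.4847]
  -> xyz [ 0.1  -0.12  0.02] rot [ 0.2  0.3 -8.9]
[-0.3713  0.7624  1.6762]
```

View pics/s41c.png

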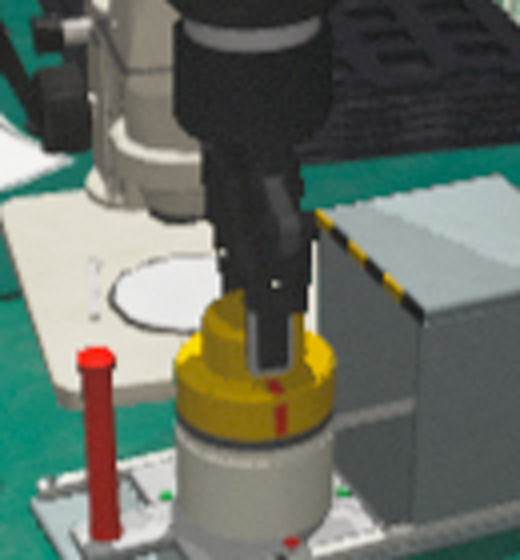

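>>> jog_arm:
  rows:
    - {"xyz": [0,0,0],"delta_rot": [0,0,-3],"fingers": 1}
    - {"xyz": [0,0,-0.3],"delta_rot": [0,0,-3],"fingers": 1}
    - {"xyz": [0,0,-0.6],"delta_rot": [0,0,-3],"fingers": 1}
    - {"xyz": [0,0,-0.6],"delta_rot": [0,0,-3],"fingers": 1}
    - {"xyz": [0,0,-0.6],"delta_rot": [0,0,-3],"fingers": 1}

```text
clock: 34.72
tcp_pos: [0.6224, 0.0729, 0.1135]
orientation: [2.153, 2.28, -0.0]
contact_force: [-2.1, -0.0, 5.9]
grip_width: 0.0497
```

```bash
python3 -c "
from h import *
im=snap('scene','s42.png');crop(im,280,120,410,260,4,'s42c.png')
goal((.6213,.0735,.113),9.2);print(pose()[0]['moment'])"
```

```text
t 34.77 tcp [0.6224 0.0729 0.1135] yaw 3.3 F [-3.0036  0.5413  6.2419] w 0.0498 q [ 0.1354  0.5714 -0.4833  1.7526  0.334   0.8965 -0.4354]
  -> xyz [ 0.06 -0.11  0.05] rot [ 0.2  0.2 -5.9]
[0.2834 0.7081 0.0922]
```

View pics/s42c.png

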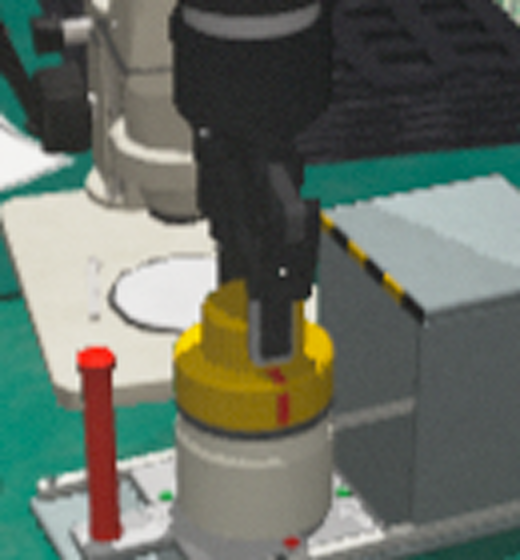

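>>> jog_arm:
  rows:
    - {"xyz": [0,0,0],"delta_rot": [0,0,0],"fingers": 0.2}
    - {"xyz": [0,0,0],"delta_rot": [0,0,0],"fingers": 0.2}
    - {"xyz": [0,0,0],"delta_rot": [0,0,0],"fingers": 0.2}
    - {"xyz": [0,0,0],"delta_rot": [0,0,0],"fingers": 0.2}
    - {"xyz": [0,0,-1.5],"delta_rot": [0,0,0],"fingers": 0.2}

```text
clock: 35.18
tcp_pos: [0.6205, 0.0723, 0.1257]
orientation: [2.155, 2.282, -0.007]
contact_force: [-0.1, -0.6, -0.2]
grip_width: 0.0681
```

>>> jog_arm:
  rows:
    - {"xyz": [0,0,-3],"delta_rot": [0,0,0],"fingers": 0}
    - {"xyz": [0,0,-6],"delta_rot": [0,0,0],"fingers": 0}
    - {"xyz": [1,0,-8],"delta_rot": [0,0,0],"fingers": 0}
    - {"xyz": [4,0,-8],"delta_rot": [0,0,0],"fingers": 0}
    - {"xyz": [8,0,-8],"delta_rot": [0,0,0],"fingers": 0}

```text
clock: 35.6
tcp_pos: [0.6181, 0.1491, 0.207]
orientation: [2.161, 2.271, -0.005]
contact_force: [0.6, -0.4, -0.2]
grip_width: 0.0853
```

```bash
python3 -c "
from h import *
im=snap('scene','s43.png');crop(im,280,120,410,260,4,'s43c.png')
crop(cv2.imread('pics/s5.png'),280,120,410,260,4,'s5d.png')
goal((.607,.1575,.2),9.3)"
```

```text
t 35.65 tcp [0.6146 0.1632 0.2068] yaw 3.7 F [-1.2844  9.6387 -0.2088] w 0.085 q [ 0.0357  0.4902 -0.5398  1.651   0.277   1.0758 -0.5203]
  -> xyz [-0.52 -0.8   0.68] rot [ 0.1 -0.1 -5.6]
```

View pics/s43c.png

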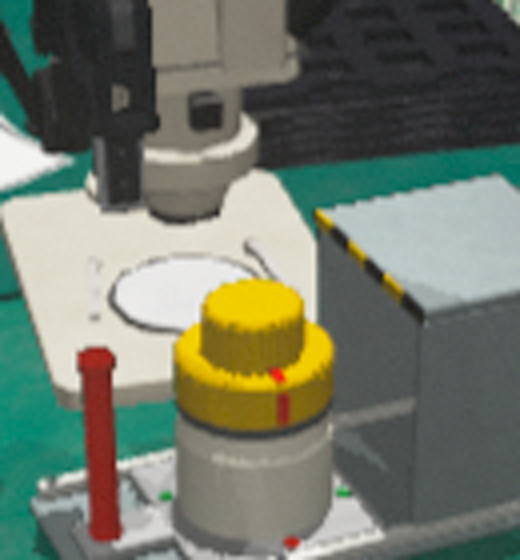

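View pics/s5d.png

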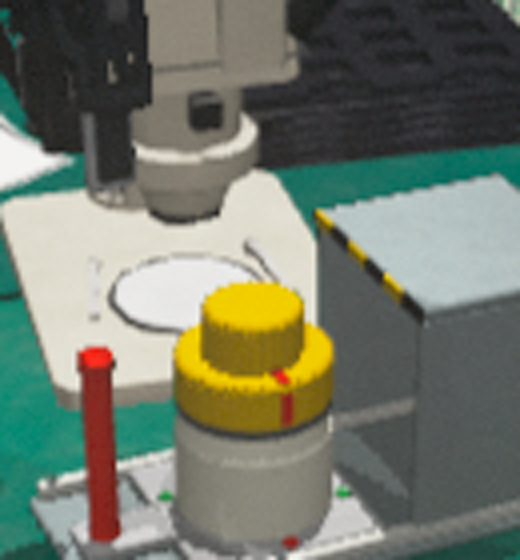

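```bash
python3 -c "
from h import *
a=cv2.imread('pics/s5.png');b=cv2.imread('pics/s43.png')
S=lambda im:cv2.inRange(cv2.cvtColor(im,cv2.COLOR_BGR2HSV),(20,120,60),(35,255,255))[180:235,318:368]
for im in (a,b):
  m=S(im); ys,xs=np.nonzero(m); print(m.sum()/255,ys.mean()+180,xs.mean()+318,ys.min()+180,ys.max()+180,xs.min()+318,xs.max()+318)
ga=cv2.cvtColor(a,6).astype(np.float32);gb=cv2.cvtColor(b,6).astype(np.float32)
print(cv2.phaseCorrelate(ga[185:230,320:366],gb[185:230,320:366],cv2.createHanningWindow((46,45),cv2.CV_32F)))
print(cv2.phaseCorrelate(ga[228:252,320:366],gb[228:252,320:366],cv2.createHanningWindow((46,24),cv2.CV_32F)))
print(proj('scene',(.62,.073,.123)),proj('scene',(.62,.073,.124)))
for n,i in(('scene',b),):
  for y0,y1,x0,x1 in ((205,230,340,362),(250,262,340,365)):
    m=cv2.inRange(cv2.cvtColor(i,cv2.COLOR_BGR2HSV),(0,150,90),(8,255,255))[y0:y1,x0:x1]|cv2.inRange(cv2.cvtColor(i,cv2.COLOR_BGR2HSV),(172,150,90),(180,255,255))[y0:y1,x0:x1]
    ys,xs=np.nonzero(m);print(xs.mean()+x0,ys.mean()+y0,len(xs))
"
```

```text
1144.0 209.45716783216784 342.77097902097904 180 227 323 367
1147.0 208.94768962510898 342.8360941586748 180 227 324 367
((-0.2596233414238469, 0.16736328304463655), 1.0412070128652784)
((0.28820803809264106, -0.11366115906688279), 0.8364178302387396)
[342.7446 201.299 ] [342.741  200.8686]
350.0 219.0 19
352.5 255.33333333333334 6
```

>>> jog_arm:
  rows:
    - {"xyz": [-0.5,-0.8,0],"delta_rot": [0,0,-5.6],"fingers": 0}
    - {"xyz": [-0.5,-0.8,1],"delta_rot": [0,0,-5.6],"fingers": 0}
    - {"xyz": [-0.5,-0.8,2],"delta_rot": [0,0,-5.6],"fingers": 0}
    - {"xyz": [-0.5,-0.8,3.5],"delta_rot": [0,0,-5.6],"fingers": 0}
    - {"xyz": [-0.5,-0.8,4.5],"delta_rot": [0,0,-5.6],"fingers": 0}

```text
clock: 36.07
tcp_pos: [0.6067, 0.1557, 0.1591]
orientation: [-2.039, -2.388, 0.001]
contact_force: [-0.5, -0.9, 0.5]
grip_width: 0.0854
```

```bash
python3 -c "
from h import *
im=snap('scene','s44.png');crop(im,260,120,390,260,4,'s44c.png')
goal((.607,.1575,.081),9.3)"
```

```text
t 36.12 tcp [0.6056 0.1555 0.1573] yaw 9.1 F [-0.9451 -0.9743 -1.2043] w 0.0855 q [ 0.0466  0.5308 -0.5424  1.7163  0.3166  0.9872 -0.4543]
  -> xyz [0.18 0.2  7.63] rot [-0.2 -0.  -0.2]
```

View pics/s44c.png

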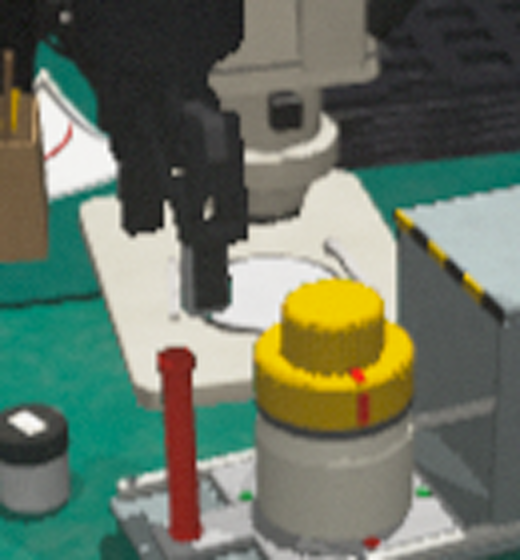

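>>> jog_arm:
  rows:
    - {"xyz": [0.2,0.2,2],"delta_rot": [0,0,0],"fingers": 0}
    - {"xyz": [0.2,0.2,4],"delta_rot": [0,0,0],"fingers": 0}
    - {"xyz": [0.2,0.2,6],"delta_rot": [0,0,0],"fingers": 0}
    - {"xyz": [0.2,0.2,7.4],"delta_rot": [0,0,0],"fingers": 0}
    - {"xyz": [0.2,0.2,7.6],"delta_rot": [0,0,0],"fingers": 0}

```text
clock: 36.53
tcp_pos: [0.6053, 0.1562, 0.078]
orientation: [-2.038, -2.384, 0.012]
contact_force: [-0.3, 0.6, 0.2]
grip_width: 0.0855
```

>>> jog_arm:
  grip_force: 40
  rows:
    - {"xyz": [0,0,0],"delta_rot": [0,0,0],"fingers": 1}
    - {"xyz": [0,0,0],"delta_rot": [0,0,0],"fingers": 1}
    - {"xyz": [0,0,0],"delta_rot": [0,0,0],"fingers": 1}
    - {"xyz": [0,0,0],"delta_rot": [0,0,0],"fingers": 1}
    - {"xyz": [0,0,0],"delta_rot": [0,0,0],"fingers": 1}

```text
clock: 36.95
tcp_pos: [0.606, 0.1563, 0.079]
orientation: [-2.038, -2.385, 0.01]
contact_force: [0.0, -0.7, -0.1]
grip_width: 0.0256
```

```bash
python3 -c "
from h import *
im=snap('scene','s45.png');crop(im,260,120,390,260,4,'s45c.png')
_,p,_=pose()
goal(p+np.array([.1587,-.987,0])*.099,9.2)"
```

```text
t 37.0 tcp [0.607  0.1566 0.0792] yaw 9.0 F [24.6112  2.3527 -9.6789] w 0.0173 q [ 0.0139  0.6259 -0.503   1.7627  0.3815  0.8568 -0.5075]
  -> xyz [-9.9   0.03  0.  ] rot [-0.3  0.  -0.2]
```

View pics/s45c.png

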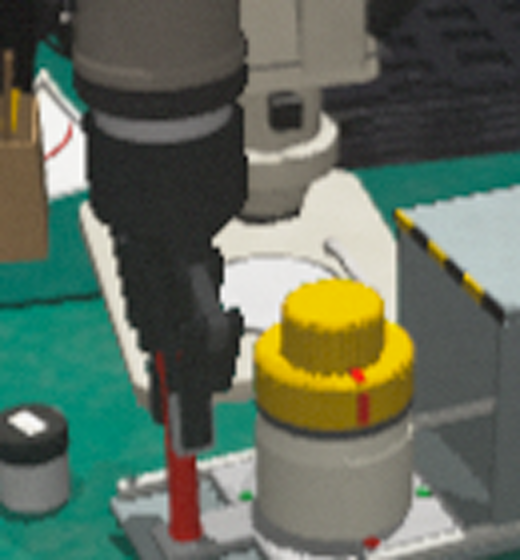

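>>> jog_arm:
  rows:
    - {"xyz": [-0.8,0.1,0],"delta_rot": [0,0,0],"fingers": 1}
    - {"xyz": [-2.2,0.1,0],"delta_rot": [0,0,0],"fingers": 1}
    - {"xyz": [-3.6,0.1,0],"delta_rot": [0,0,0],"fingers": 1}
    - {"xyz": [-4.8,0.1,0],"delta_rot": [0,0,0],"fingers": 1}
    - {"xyz": [-6,0.1,0],"delta_rot": [0,0,0],"fingers": 1}

```text
clock: 37.42
tcp_pos: [0.6165, 0.0996, 0.0792]
orientation: [-2.035, -2.386, 0.004]
contact_force: [-0.8, 6.8, -3.6]
grip_width: 0.0168
```

```bash
python3 -c "
from h import *
goal((.6227,.0589,.0792),9.2)"
```

```text
t 37.42 tcp [0.6165 0.0996 0.0792] yaw 9.1 F [-0.8126  6.8225 -3.5586] w 0.0168 q [ 0.1075  0.6226 -0.5021  1.7684  0.3766  0.8529 -0.4095]
  -> xyz [-4.12 -0.03 -0.01] rot [-0.3 -0.2 -0.1]
```

>>> jog_arm:
  rows:
    - {"xyz": [-1.2,0,0],"delta_rot": [0,0,0],"fingers": 1}
    - {"xyz": [-2.4,0,0],"delta_rot": [0,0,0],"fingers": 1}
    - {"xyz": [-3.4,0,0],"delta_rot": [0,0,0],"fingers": 1}
    - {"xyz": [-4,0,0],"delta_rot": [0,0,0],"fingers": 1}
    - {"xyz": [-4.2,0,0],"delta_rot": [0,0,0],"fingers": 1}

```text
clock: 37.83
tcp_pos: [0.6232, 0.0582, 0.0792]
orientation: [-2.035, -2.385, 0.002]
contact_force: [-1.3, 7.3, -4.3]
grip_width: 0.0168
```

>>> jog_arm:
  rows:
    - {"xyz": [-0.4,0,0],"delta_rot": [0,0,0],"fingers": 1}
    - {"xyz": [-0.6,0,0],"delta_rot": [0,0,0],"fingers": 1}
    - {"xyz": [-0.6,0,0],"delta_rot": [0,0,0],"fingers": 1}
    - {"xyz": [-0.6,0,0],"delta_rot": [0,0,0],"fingers": 1}
    - {"xyz": [-0.6,0,0],"delta_rot": [0,0,0],"fingers": 1}

```text
clock: 38.25
tcp_pos: [0.6232, 0.0583, 0.0792]
orientation: [-2.027, -2.386, -0.005]
contact_force: [-1.4, 12.4, -5.1]
grip_width: 0.0174
```

```bash
python3 -c "
from h import *
im=snap('scene','s46.png');crop(im,290,120,420,260,4,'s46c.png')
goal((.6227,.0589,.0792),9.2)"
```

```text
t 38.3 tcp [0.6232 0.0583 0.0792] yaw 9.3 F [-0.6187 12.3421 -4.3985] w 0.0175 q [ 0.1791  0.6249 -0.5042  1.7648  0.3705  0.8523 -0.3307]
  -> xyz [ 0.07 -0.04  0.01] rot [-0.3 -0.6  0.1]
```

View pics/s46c.png

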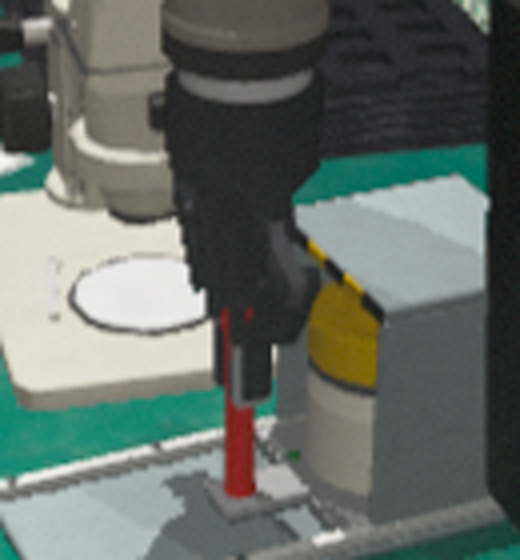

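>>> jog_arm:
  rows:
    - {"xyz": [-0.8,0,0],"delta_rot": [0,0,0],"fingers": 1}
    - {"xyz": [-1.2,0,0],"delta_rot": [0,0,0],"fingers": 1}
    - {"xyz": [-1.2,0,0],"delta_rot": [0,0,0],"fingers": 1}
    - {"xyz": [-0.5,0,0],"delta_rot": [0,0,0],"fingers": 1}
    - {"xyz": [0,0,0],"delta_rot": [0,0,0],"fingers": 1}

```text
clock: 38.72
tcp_pos: [0.6232, 0.0586, 0.0792]
orientation: [-2.025, -2.389, -0.004]
contact_force: [0.9, -4.6, -0.9]
grip_width: 0.0167
```

>>> jog_arm:
  rows:
    - {"xyz": [0,0,0],"delta_rot": [0,0,0],"fingers": 0}
    - {"xyz": [0,0,0],"delta_rot": [0,0,0],"fingers": 0}
    - {"xyz": [0,0,0],"delta_rot": [0,0,0],"fingers": 0}
    - {"xyz": [0,0,0],"delta_rot": [0,0,0],"fingers": 0}
    - {"xyz": [0,0,-2],"delta_rot": [0,0,0],"fingers": 0}

```text
clock: 39.13
tcp_pos: [0.6209, 0.0569, 0.0961]
orientation: [-2.024, -2.385, 0.004]
contact_force: [-0.3, 0.2, 0.7]
grip_width: 0.0764
```

>>> jog_arm:
  rows:
    - {"xyz": [0,0,-3],"delta_rot": [0,0,0],"fingers": 0}
    - {"xyz": [0,0,-7],"delta_rot": [0,0,0],"fingers": 0}
    - {"xyz": [0,0,-11],"delta_rot": [0,0,0],"fingers": 0}
    - {"xyz": [0,0,-15],"delta_rot": [0,0,0],"fingers": 0}
    - {"xyz": [0,0,-19],"delta_rot": [0,0,0],"fingers": 0}

```text
clock: 39.55
tcp_pos: [0.6229, 0.0551, 0.2882]
orientation: [-2.025, -2.384, 0.004]
contact_force: [0.4, -0.3, 0.4]
grip_width: 0.0856
```

```bash
python3 -c "
from h import *
im=snap('scene','s47.png');crop(im,230,150,430,340,3,'s47c.png')
a=cv2.imread('pics/scene0.png')
ga=cv2.cvtColor(a,6).astype(np.float32);gb=cv2.cvtColor(im,6).astype(np.float32)
print(cv2.phaseCorrelate(ga[190:250,335:365],gb[190:250,335:365],cv2.createHanningWindow((30,60),cv2.CV_32F)))
def red(i):
  m=cv2.inRange(cv2.cvtColor(i,cv2.COLOR_BGR2HSV),(0,150,90),(8,255,255))[190:250,335:400];ys,xs=np.nonzero(m);return xs.mean(),ys.mean(),len(xs)
print(red(a),red(im))
goal((.62,.06,.4),9)"
```

```text
((-0.07935402291481353, 0.03377804919458782), 1.0266028123431736)
(np.float64(14.535593220338983), np.float64(29.08813559322034), 295) (np.float64(14.503424657534246), np.float64(29.15068493150685), 292)
t 39.6 tcp [0.6268 0.0562 0.2974] yaw 9.3 F [2.5799 0.8773 7.6651] w 0.0852 q [ 0.2416  0.4082 -0.58    1.5619  0.2243  1.2373 -0.2115]
  -> xyz [  0.56  -0.58 -10.25] rot [ 0.1 -0.5  0.3]
```

View pics/s47c.png

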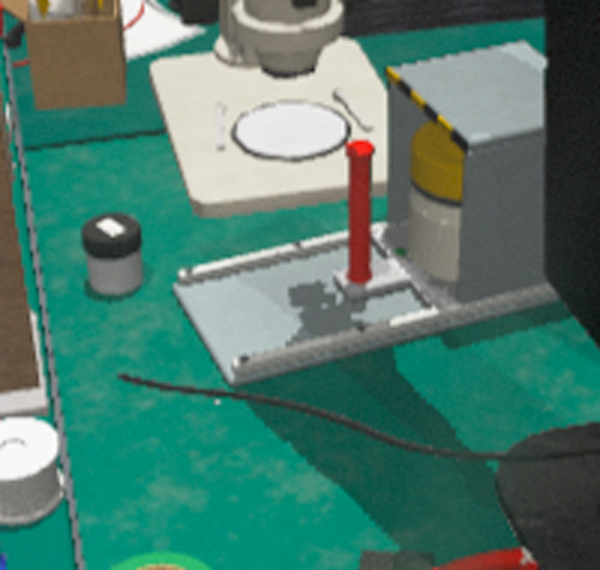

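>>> jog_arm:
  rows:
    - {"xyz": [0,0,-2],"delta_rot": [0,0,0],"fingers": 0}
    - {"xyz": [0,0,-3],"delta_rot": [0,0,0],"fingers": 0}
    - {"xyz": [0,0,-3],"delta_rot": [0,0,0],"fingers": 0}
    - {"xyz": [0,0,-3],"delta_rot": [0,0,0],"fingers": 0}
    - {"xyz": [0,0,-3],"delta_rot": [0,0,0],"fingers": 0}

```text
clock: 40.02
tcp_pos: [0.6259, 0.0555, 0.3253]
orientation: [-2.03, -2.389, -0.007]
contact_force: [-0.4, -1.0, -0.9]
grip_width: 0.0855
```

```bash
python3 -c "
from h import *
im=snap('top','t47.png')
goal((.62,.06,.4),9)
print(r.hand_in())"
```

```text
t 40.07 tcp [0.6258 0.0555 0.3251] yaw 9.3 F [ 0.4707 -0.2987 -0.8963] w 0.0852 q [ 0.2433  0.3905 -0.5821  1.5234  0.211   1.2934 -0.1999]
  -> xyz [ 0.59 -0.52 -7.48] rot [-0.1 -0.5  0.3]
the job is handed in; nothing more can be done
None
```

View pics/t47.png

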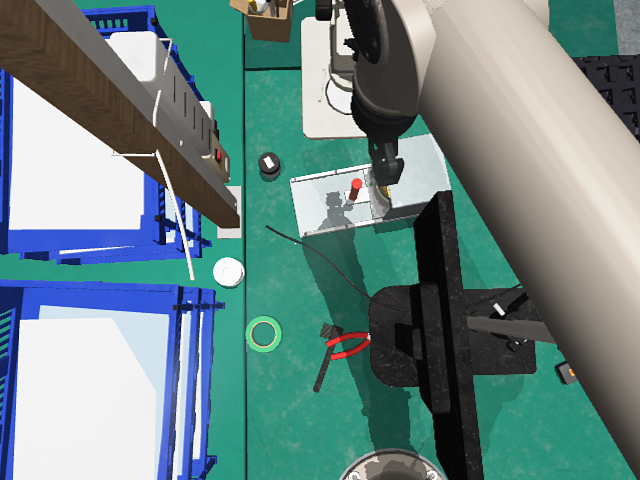

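The job was handed in at about 40 s: all three blue relays are in the jar, the cap is back on and locked, and the jar is fully home under the hood. One relay was knocked flat against the carrier midway through the run, and I picked it up from there with a tilted grasp.

**Last checks**
- **Relays:** before the cap went on, the top camera showed all three inside the jar. None is left on the bench in the last pictures.
- **Cap:** I turned it clockwise to a firm stop (1.7 N m). Once I let go, it stood within about 1 mm of its original locked height. Its red marks sit about 3° clockwise of where they first stood over the dots. I did not tug the cap to test that it is captive.
- **Jar:** the sled met its home stop at about 12 N and did not move further. The red post is within 0.1 px of where it stood at the start.
- **Surroundings:** the spool, tape and screw jar look untouched, and the gripper was open and clear of everything at hand-in.

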